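Release the magnetic chuck, unload it and sweep it clean

ROBOT

A 7-joint arm with a two-finger parallel gripper is mounted at the origin on the work surface. World frame = base frame: x ahead of the robot, y to its left, z up, the work surface at z = 0. Lengths are in mm, angles in rad, forces in N, time in s.
With the tool pointing down it reaches from about 425 to 800 mm from the base axis. Payload 8.3 kg.
Tool frame: the origin (TCP) lies between the finger pads; the fingertips stand 14 mm ahead of it and the grasp point (between the pads) lies 5 mm behind it; y points along the fingers, x is the direction in which the jaws open and shut, and the axes are right-handed (so a half turn about y gives the same grasp; the last joint's range is limited). The gripper opens to 85 mm and grips with 20 to 120 N. Pads are 22 mm wide; open, the fingers measure 114 mm over their backs; the gripper's body (76 mm by 85 mm) begins 54 mm behind the grasp point. The pads swing forward as they close: fully open they stand 13 mm farther back than shut.
Start: joints at [1.202, 0.383, 0.016, 1.37, -0.006, 1.388, -0.046], TCP at [188.197, -595.975, 245.279] pointing down, gripper open.
Joint ranges: [-2.95, 2.95], [-0.25, 2.06], [-1.52, 1.56], [0.18, 2.33], [-1.44, 4.58], [0.02, 2.06], [-3.01, 3.01]. Speed limits (rad/s): [2.39, 2.39, 3.01, 3.01, 3.14, 3.14, 3.14].

INTERFACE

Orientations are given as [roll, pitch, yaw] about the fixed x, y, z axes, in that order (R = Rz(yaw) Ry(pitch) Rx(roll)).
In Python, from bench import get_obs, eyes, r gives the robot as it stands. The module is installed in compiled form; this text tells all that it offers.
- The arm moves only by the shell command python3 -m crank 'ROWS' [FORCE]. ROWS is JSON, a list of rows, each an object of numbers: "x", "y", "z": the shift along the tool's x, y, z in mm; "ax", "ay", "az": the turn, a rotation vector about the tool's x, y, z in degrees; "hand": the opening, from 0 (shut) to 1 (fully open). In form: [{"x": .., "y": .., "z": .., "ax": .., "ay": .., "az": .., "hand": ..}, ...]. A call has 1 to 5 rows; each row shifts and turns the commanded pose from where the row before left it, along the tool's axes as they then stand; what a row does not reach is not made up. A row lasts 1/8 s, in which the tool goes at most 62.5 mm and 10.7 degrees, less where a joint would pass 70% of its speed; a pose out of reach is approached as far as the arm can. A call with a gripper value outside its range is refused whole. The fingers move at their own pace and stop on an object; FORCE is the grip in N (left out, the last holds). Time passes only in rows, so rows that do not move let the fingers close. It gives the time, the measured TCP pose, the force and the opening at its end, in the units of the state.
- get_obs(): the state, without advancing time (a new reading comes with each control period).
- eyes.read_camera(name): name is "scene" or "top"; returns a dict with "frame" (400x640x3 uint8, red, green, blue), "intrinsics" (3x3 intrinsics, pixels), "R" (3x3) and "t" (3): a world point X has camera coordinates R X + t. Camera axes: x right, y down, z forward; pixel columns grow to the right and rows downward; lengths in mm; the calibration is good to about 2 mm. A picture is of the moment at which its call begins. There is no depth.
- r.finish_job(): hands the job in, once; it reports no verdict.
The state is a dict: "clock": time; "joints": joint angles; "dq": joint speeds; "joint_efforts": joint torques, N m; "eef_pos": TCP position; "tcp_rot": TCP orientation; "contact_force": force on the tool from outside, world axes, zero at the start; "wrist_torque": the same for the moment, N m; "grip_width": finger opening in mm.
Only numpy, scipy, OpenCV 4.12 (cv2) and the standard library are available. Lean on these libraries where they do the work, as an engineer would, in place of code of your own. Each camera call takes 0.05 s, during which the arm holds its last target.

TASK

Release and clear the magnetic chuck: with the thin blade of the pry tool, lever open the flush key cover of its control unit at the slot in the front, swing it right up, and press the keys one at a time: the square one, then the large round one, then the small round one. Then put every piston from the chuck into the parts tray, and after that sweep all the chips off the chuck into the trough on its near side with the scraper block; they are sharp, so never grip or press them with the fingers. Finish with the key cover fully shut and both tools lying back on the rubber mat, and leave the oil bottle, pump housing and rotor stand alone.

Things in the scene. Friction and masses are not known exactly. Their poses are not given: they have to be found in the camera images.
- unit: Chuck's control unit, fixed, grey housing 120 (x) x 150 (y) x 60 mm high. Origin: centre of its underside; its front faces its own -x (towards the robot), z up. The key cover lies flush with its top, its 10 mm side rims and its front face. Below the cover is a well: floor 35 mm above the bench, front wall 12 mm thick. In it stand three keys in a row along y, tops 48 mm above the bench when up.
- slot (a point): Middle of the mouth of the pry slot in the unit's front face, right under the cover's front edge: 34 mm wide (y), 8 mm high (47 to 55 mm above the bench, this point at 51), 12 mm deep through the front wall into the well. Axes as the unit's; the blade goes in along +x and then lifts the cover by its underside.
- cover (a joint): Angle of the key cover, rad: 0 shut, grows as its front edge rises, stop at 1.75 (standing, leaning slightly back). Aluminium plate 100 (x) x 130 (y) x 5 mm, hinged at its far edge: axis along the unit's y at x = +40, z = 57.5 mm of the unit (mid-thickness of the shut plate). Stiff hinge (0.11 N m): it stays at any angle and must be pushed shut.
- key_square (a joint): Travel of the square key (20 x 20 mm; middle of the row: its centre at x = -22, y = 0 mm of the unit), m: 0 up, 0.005 fully down; springs back. Needs 1 N to start and 3.5 N to push fully down. Pressed means beyond 0.0035 with the other keys up.
- key_large (a joint): Travel of the large round key (28 mm across, centre at x = -22, y = +40 mm of the unit); same spring and travel.
- key_small (a joint): Travel of the small round key (16 mm across, centre at x = -22, y = -40 mm of the unit); same spring and travel.
- chuck: Magnetic chuck, fixed: steel block 180 (x) x 150 (y) x 45 mm high with fine brass pole lines on its face. Origin: centre of its underside. Along its two y sides run rails 6 mm thick, standing 8 mm above the face; the clear face between them is 138 mm wide. Its near (-x) edge is open and drops into the swarf trough.
- trough (a point): Centre of the swarf trough's floor, 4 mm above the bench. Grey sheet trough fixed along the chuck's near (-x) edge: inside 64 (x) x 150 (y) mm; near wall 34 mm high, end walls 50 mm. Axes as the chuck's.
- tray: Parts tray, fixed, grey open box 110 (x) x 170 (y) x 28 mm high, walls and floor 4 mm. Origin: centre of its underside; inside 102 x 162 mm. It and the tool mat may have swapped places.
- mat: Black rubber tool mat, fixed, 165 (x) x 200 (y) x 2 mm. Origin: centre of its underside. Both tools lie on it side by side, their long sides along the mat's y, either one on the near row.
- blade: Pry tool, loose, 0.12 kg: flat wooden handle 95 (x) x 30 (y) x 20 mm high with a thin steel blade, 80 mm long, 16 mm wide (y), 2.5 mm thick. Origin: on the handle's underside, 50 mm from its butt; x points along the tool to the tip. The handle ends at x = +45, the blade at x = +125 mm; the blade's mid-plane is 10 mm above the underside. Centre of mass near x = 0.
- scraper: Scraper block, loose, 0.10 kg: wooden bar 34 (x) x 90 (y) x 34 mm high, with a 6 mm rubber sole below. Origin: centre of its sole, z up when it rests on the sole. Any of its four long faces will do to sweep with.
- piston1: Steel piston, loose, 0.14 kg, 26 mm diameter, 36 mm tall, with a groove; origin: centre of its lower end, z along its axis. Stands on the far half of the chuck; one to three are there.
- piston2: Steel piston, loose, 0.14 kg, 26 mm diameter, 36 mm tall, with a groove; origin: centre of its lower end, z along its axis. Stands on the far half of the chuck; one to three are there.
- piston3: Steel piston, loose, 0.14 kg, 26 mm diameter, 36 mm tall, with a groove; origin: centre of its lower end, z along its axis. Stands on the far half of the chuck; one to three are there.
- chip1: Curled steel chip, loose, about 17 x 10 x 4.4 mm, 10 g, origin on its underside. Lies on the near half of the chuck; three to six are there.
- chip2: Curled steel chip, loose, about 17 x 10 x 4.4 mm, 10 g, origin on its underside. Lies on the near half of the chuck; three to six are there.
- chip3: Curled steel chip, loose, about 17 x 10 x 4.4 mm, 10 g, origin on its underside. Lies on the near half of the chuck; three to six are there.
- chip4: Curled steel chip, loose, about 17 x 10 x 4.4 mm, 10 g, origin on its underside. Lies on the near half of the chuck; three to six are there.
- chip5: Curled steel chip, loose, about 17 x 10 x 4.4 mm, 10 g, origin on its underside. Lies on the near half of the chuck; three to six are there.
- chip6: Curled steel chip, loose, about 17 x 10 x 4.4 mm, 10 g, origin on its underside. Lies on the near half of the chuck; three to six are there.
- rotor: Bystander: pump rotor on an assembly stand, 156 mm wide, 126 mm high. Origin: centre of its underside.
- housing: Bystander: aluminium pump housing 130 x 100 x 55 mm high. Origin: centre of its underside.
- oil: Bystander: white oil bottle, 56 mm diameter, 130 mm high. Origin: centre of its underside.

How it is judged:
By the outcome, as a careful person would: the job done as asked, in the order asked, and still so for the second after the job is handed in, with the robot touching nothing.
Of piston1, piston2, piston3 only 1 to 3 are there at a start; the rules pass over those that are not, and their reading is None.
Of chip1, chip2, chip3, chip4, chip5, chip6 only 3 to 6 are there at a start; the rules pass over those that are not, and their reading is None.
At some moment in a run one of piston1, piston2, piston3, scraper, blade may be knocked a few centimetres aside while the robot is not near it.
Once in a run the grip may slacken for a moment while it holds something.
It also fails if it takes over 208 s, if anything falls off the work surface, if the arm or the gripper's body presses on something with over 40 N, if the wrist force passes 120 N, or if a joint passes its speed limit or range.

## Working session

There is one attempt and no reset: what is moved stays moved. The work goes in short steps, Python scripts to look and compute and a shell command to move; the robot and the scene stay as the last step left them, time stands still between calls to the robot, and variables do not carry over. Pictures are saved under pics/ and viewed, and the job is handed in when it is done.

```bash
mkdir -p pics; ls; python3 - <<'E'
from bench import get_obs, eyes, r
import cv2
o=get_obs()
for k,v in o.items(): print(k,v)
for n in ("scene","top"):
    c=eyes.read_camera(n)
    cv2.imwrite(f"pics/{n}0.png",c["frame"][:,:,::-1])
    print(n,c["intrinsics"],c["R"],c["t"])
E
```

```text
pics
clock 0.0
joints [ 1.20208676  0.38420504  0.01637095  1.37118364 -0.00630658  1.38818155
 -0.04651095]
dq [-0.00104703  0.00040329 -0.00015236 -0.00057151 -0.00044    -0.00118197
  0.00045725]
joint_efforts [ 1.11210513e-03 -6.27593708e+01  8.44557434e-01 -3.71828055e+01
  1.65265042e-02  1.40638094e-02  3.27643875e-05]
eef_pos [ 188.05886507 -595.53103085  244.28609389]
tcp_rot [-1.57082248  0.00192837 -1.26493257]
contact_force [ 0.68985118 -0.01306057 -0.5498957 ]
wrist_torque [0.00730381 0.01491079 0.05803846]
grip_width 85.46090016982504
scene [[427.48590898   0.         318.14764563]
 [  0.         427.48590898 199.86251886]
 [  0.           0.           1.        ]] [[ 0.75762587  0.65260967 -0.01018192]
 [ 0.54922113 -0.64587377 -0.53028598]
 [-0.35264599  0.39616626 -0.84775769]] [-472.80808187 -220.89559738 1204.315956  ]
top [[366.73224966   0.         320.57919769]
 [  0.         366.73224966 204.0672586 ]
 [  0.           0.           1.        ]] [[-0.00985537 -0.99964077 -0.02492388]
 [-0.99487     0.01231184 -0.10040964]
 [ 0.10068043  0.02380645 -0.99463395]] [  80.39644297  578.08026247 1000.42629909]
```

View pics/scene0.png

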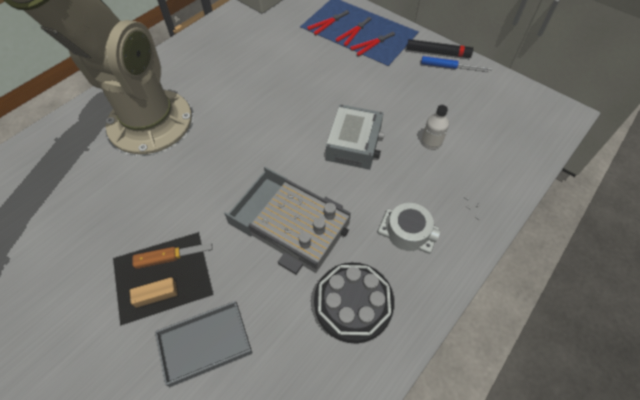

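View pics/top0.png

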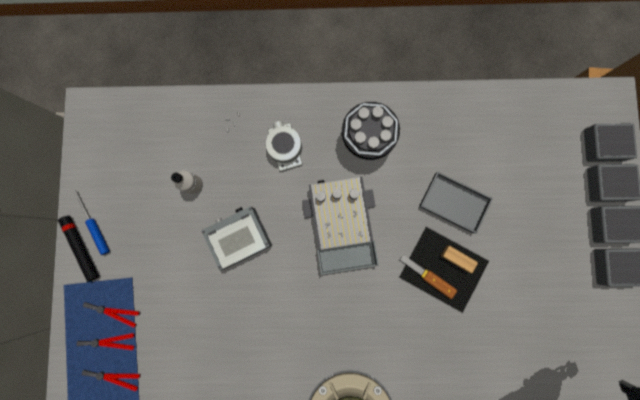

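```bash
python3 - <<'E'
import cv2
t=cv2.imread("pics/top0.png"); s=cv2.imread("pics/scene0.png")
def crop(i,x0,y0,x1,y1,n,f): cv2.imwrite(n,cv2.resize(i[y0:y1,x0:x1],None,fx=f,fy=f,interpolation=cv2.INTER_CUBIC))
crop(t,190,160,390,290,"pics/t_a.png",4)
crop(t,390,160,500,320,"pics/t_b.png",3.5)
crop(s,220,90,400,280,"pics/s_a.png",3.1)
crop(s,100,220,260,390,"pics/s_b.png",3.5)
E
```

```text
(no output)
```

View pics/t_a.png

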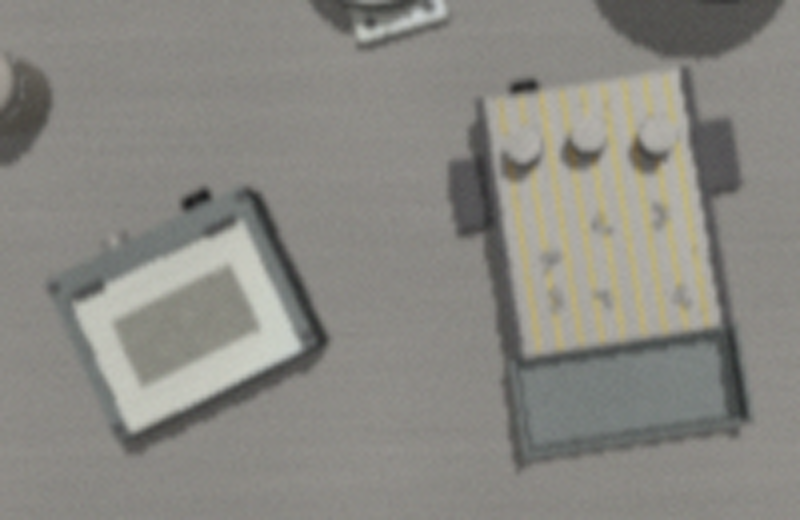

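View pics/t_b.png

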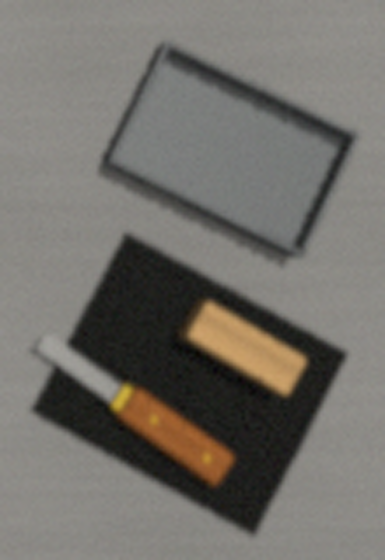

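View pics/s_a.png

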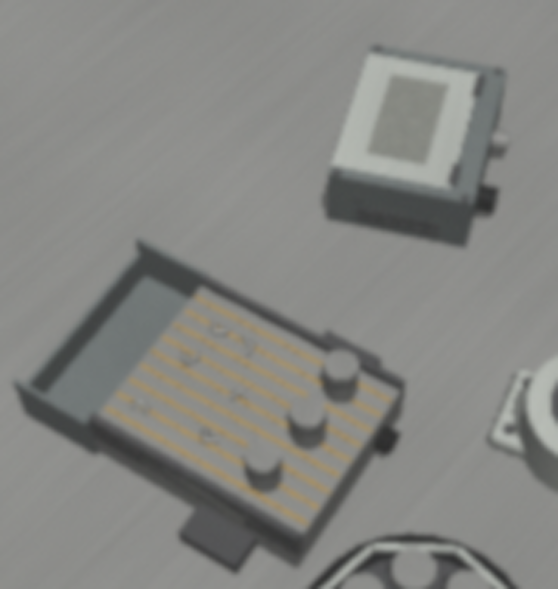

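View pics/s_b.png

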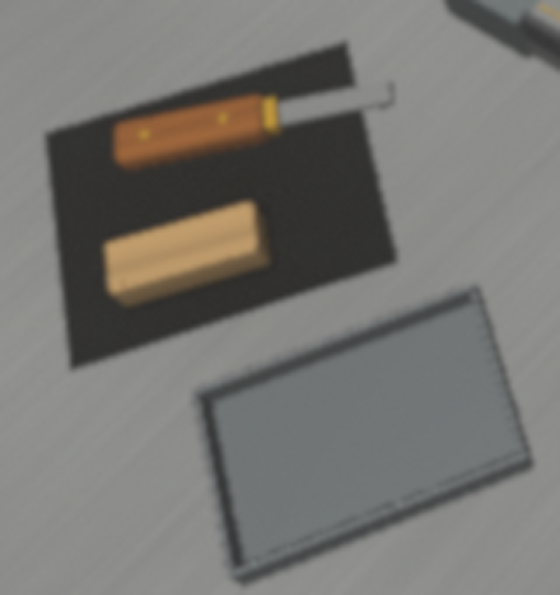

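```bash
cat > h.py <<'E'
import numpy as np, cv2, time
from bench import get_obs, eyes, r
def cam(n):
    c=eyes.read_camera(n); return c
def ray(c,uv):
    K=np.array(c["intrinsics"]);R=np.array(c["R"]);t=np.array(c["t"])
    d=np.c_[uv,np.ones(len(uv))]@np.linalg.inv(K).T@R
    return -R.T@t, d
def toplane(c,uv,z):
    uv=np.atleast_2d(np.array(uv,float)); o,d=ray(c,uv)
    s=(z-o[2])/d[:,2]; return o+d*s[:,None]
def proj(c,X):
    X=np.atleast_2d(np.array(X,float)); P=X@np.array(c["R"]).T+np.array(c["t"])
    q=P@np.array(c["intrinsics"]).T; return q[:,:2]/q[:,2:]
def tri(c1,uv1,c2,uv2):
    o1,d1=ray(c1,np.atleast_2d(uv1));o2,d2=ray(c2,np.atleast_2d(uv2))
    d1=d1[0]/np.linalg.norm(d1[0]);d2=d2[0]/np.linalg.norm(d2[0])
    A=np.array([d1,-d2]).T; s=np.linalg.lstsq(A,o2-o1,rcond=None)[0]
    p=o1+d1*s[0];q=o2+d2*s[1]; return (p+q)/2,np.linalg.norm(p-q)
def rect(c,mask,z):
    cs,_=cv2.findContours(mask.astype(np.uint8),cv2.RETR_EXTERNAL,cv2.CHAIN_APPROX_NONE)
    k=max(cs,key=cv2.contourArea).reshape(-1,2)
    P=toplane(c,k,z)[:,:2].astype(np.float32)
    (cx,cy),(w,h),a=cv2.minAreaRect(P)
    if w<h: w,h,a=h,w,a+90   # angle of LONG side
    return cx,cy,w,h,(a+90)%180-90
def box(m,x0,y0,x1,y1):
    q=np.zeros_like(m,np.uint8); q[y0:y1,x0:x1]=m[y0:y1,x0:x1]; return q
def save(n,f,x0=0,y0=0,x1=640,y1=400,s=1.0):
    cv2.imwrite(n,cv2.resize(f[y0:y1,x0:x1,::-1],None,fx=s,fy=s,interpolation=cv2.INTER_CUBIC))
E
python3 - <<'E'
from h import *
c=cam("top"); f=c["frame"]; hsv=cv2.cvtColor(f,cv2.COLOR_RGB2HSV); g=f.min(2)
cc=cam("scene"); fs=cc["frame"]; hs=cv2.cvtColor(fs,cv2.COLOR_RGB2HSV)
for p in [(208,232),(238,240),(265,225),(341,190),(325,240),(345,262),(455,200),(440,250),(432,285),(460,258),(410,268)]: print(p,f[p[1],p[0]],hsv[p[1],p[0]])
w=(g>185)
m=box(w,195,200,275,275); m=cv2.morphologyEx(m,cv2.MORPH_CLOSE,np.ones((15,15)))
print("cover",rect(c,m,60))
m=box(f.max(2)<60,395,220,495,315); m=cv2.morphologyEx(m,cv2.MORPH_CLOSE,np.ones((3,3)));print("mat",rect(c,m,2))
o=(hsv[:,:,1]>90)
m=box(o,395,235,495,305); 
n,l,st,ce=cv2.connectedComponentsWithStats(m)
for i in range(1,n):
    if st[i,4]>60: print(st[i],ce[i],[rect(c,l==i,z) for z in (22,42,40)])
o=(hs[:,:,1]>90);m=box(o,100,220,220,320)
n,l,st,ce=cv2.connectedComponentsWithStats(m)
for i in range(1,n):
    if st[i,4]>60: print("S",st[i],ce[i],[rect(cc,l==i,z) for z in (22,)])
E
```

```text
(208, 232) [102 105 104] [ 80   7 105]
(238, 240) [135 131 126] [ 17  17 135]
(265, 225) [139 138 133] [ 25  11 139]
(341, 190) [174 167 141] [ 24  48 174]
(325, 240) [168 166 157] [ 25  17 168]
(345, 262) [118 122 122] [ 90   8 122]
(455, 200) [122 123 124] [105   4 124]
(440, 250) [28 24 23] [ 6 46 28]
(432, 285) [86 52 28] [ 12 172  86]
(460, 258) [183 144  95] [ 17 123 183]
(410, 268) [46 44 41] [18 28 46]
cover (477.3188171386719, 301.9844970703125, 123.80232238769531, 89.91136169433594, -66.18384552001953)
mat (394.4946594238281, -269.56610107421875, 195.881103515625, 160.60462951660156, 60.43663787841797)
[439 245  40  29 588] [458.94727891 259.14965986] [(420.35797119140625, -304.10711669921875, 104.55413055419922, 50.34056854248047, 58.60911560058594), (421.4193420410156, -297.26287841796875, 102.53008270263672, 49.36602020263672, 58.609073638916016), (421.3131103515625, -297.9472961425781, 102.73249053955078, 49.463478088378906, 58.60906982421875)]
[420 269  38  31 516] [439.00387597 283.68992248] [(355.6986389160156, -248.36346435546875, 106.1015625, 39.116519927978516, 54.107391357421875), (358.01171875, -242.59837341308594, 104.04750061035156, 38.359283447265625, 54.10731506347656), (357.7803955078125, -243.17486572265625, 104.25287628173828, 38.43499755859375, 54.107242584228516)]
S [132 247  48  22 684] [155.13011696 256.91812865] [(359.8852844238281, -251.72476196289062, 103.58125305175781, 37.363731384277344, 53.83723831176758)]
S [130 277  46  30 844] [152.1978673  291.61848341] [(419.9349670410156, -307.2568054199219, 93.48600769042969, 44.347068786621094, 58.24882888793945)]
```

```bash
python3 - <<'E'
from h import *
c=cam("top"); f=c["frame"]; hsv=cv2.cvtColor(f,cv2.COLOR_RGB2HSV); g=f.min(2)
cc=cam("scene"); fs=cc["frame"]; hs=cv2.cvtColor(fs,cv2.COLOR_RGB2HSV)
def im(name,m,s=4): pass
for th in (140,150,160,170):
    m=box(f.max(2)>th,195,203,275,275); m=cv2.morphologyEx(m,cv2.MORPH_CLOSE,np.ones((15,15)));m=cv2.morphologyEx(m,cv2.MORPH_OPEN,np.ones((7,7)))
    m2=box(fs.max(2)>th,320,100,390,165); m2=cv2.morphologyEx(m2,cv2.MORPH_CLOSE,np.ones((15,15)));m2=cv2.morphologyEx(m2,cv2.MORPH_OPEN,np.ones((7,7)))
    print("cover",th,np.round(rect(c,m,60),1),np.round(rect(cc,m2,60),1))
# chuck face
for th in (135,142,150):
    m=box(g>th,300,175,385,255)|box((hsv[:,:,1]>35)&(f.max(2)>130),300,175,385,255)
    m=cv2.morphologyEx(m,cv2.MORPH_CLOSE,np.ones((7,7)));m=cv2.morphologyEx(m,cv2.MORPH_OPEN,np.ones((5,5)))
    print("face",np.round(rect(c,m,45),1))
# yellow lines
y=box((hsv[:,:,1]>45)&(hsv[:,:,0]<40)&(f.max(2)>120),300,175,385,255)
print("yellow",y.sum(),np.round(rect(c,cv2.morphologyEx(y,cv2.MORPH_CLOSE,np.ones((13,13))),45),1))
save("pics/y.png",np.dstack([y*255]*3),190,160,390,290,4)
# blade
save("pics/b.png",f,395,225,500,315,7)
for p in [(345,205),(325,185),(315,205),(362,190)]: print(f[p[1],p[0]])
E
```

```text
cover 140 [485.9 309.6 221.2 191.8  89.3] [476.5 321.6 186.7 169.1  40.2]
cover 150 [485.9 306.8 130.1 115.4 -64.9] [476.  302.3 129.3 100.3 -64.3]
cover 160 [478.2 303.8 128.9  97.9 -64.4] [447.1 287.7 124.8  34.9 -61.5]
cover 170 [478.2 303.3 127.8  96.  -65.2] [445.5 286.8 122.2  30.  -60.2]
face [556.1  21.  184.5 139.7   8.5]
face [554.9  20.2 181.6 135.2   8.2]
face [553.8  19.7 179.2 134.3   8.2]
yellow 745 [553.   19.5 177.7 120.6   8.2]
[177 172 143]
[186 172 126]
[161 159 154]
[117 117 113]
```

View pics/y.png

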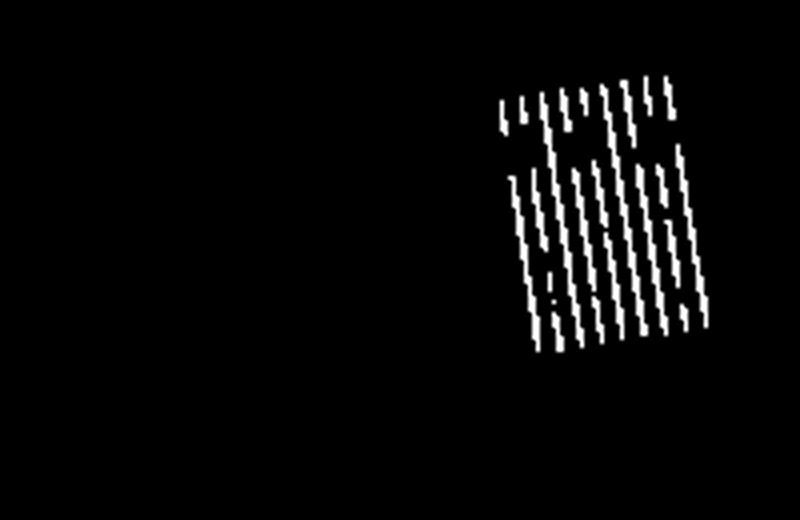

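View pics/b.png

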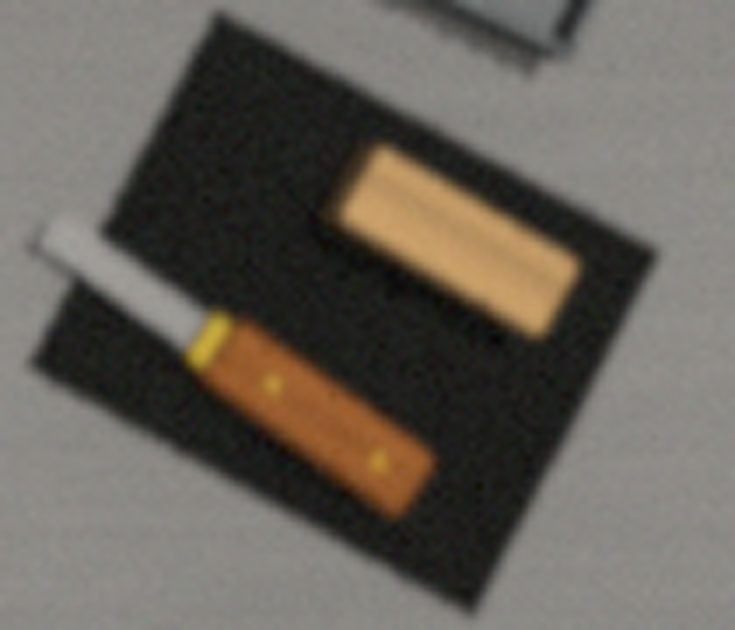

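```bash
cat >> h.py <<'E'
def tcpR(o): 
    from scipy.spatial.transform import Rotation as Ro
    return Ro.from_euler('xyz',o["tcp_rot"]).as_matrix()
def go(x,y,z,yaw=None):
    "shift in tool axes to reach world x,y,z; yaw deg: ay turn"
    o=get_obs(); R=tcpR(o); p=np.array(o["eef_pos"]); d=R.T@(np.array([x,y,z])-p)
    yw=np.degrees(np.arctan2(R[1,0],R[0,0]))
    s="t%.2f at %s yaw %.1f -> tool dx %.1f dy %.1f dz %.1f"%(o["clock"],np.round(p,1),yw,*d)
    if yaw is not None:
        t=(yw-yaw+180)%360-180; s+=" ay %.1f (turn FIRST, then shift: dx %.1f dz %.1f)"%(t,*( [ (x-p[0])*np.cos(np.radians(yaw))+(y-p[1])*np.sin(np.radians(yaw)), -(x-p[0])*np.sin(np.radians(yaw))+(y-p[1])*np.cos(np.radians(yaw))]))
    print(s)
def st():
    o=get_obs(); print("t%.2f p%s rpy%s F%s w%.1f j%s"%(o["clock"],np.round(o["eef_pos"],1),np.round(np.degrees(o["tcp_rot"]),1),np.round(o["contact_force"],1),o["grip_width"],np.round(o["joints"],2)))
E
python3 - <<'E'
from h import *
c=cam("top"); cc=cam("scene")
b=lambda x,y:(x/7+395,y/7+225)
for n,q,z in [("tipL",(45,245),12),("tipR",(72,212),12),("ferL",(190,355),22),("ferR",(222,315),22),("buttL",(398,520),22),("buttR",(435,462),22)]:
    print(n,toplane(c,[b(*q)],z)[0][:2])
s=lambda x,y:(x/3.5+100,y/3.5+220)
for n,q,z in [("tip",(388,97),12),("ferL",(262,98),22),("ferR",(268,132),14),("buttL",(115,125),22),("buttR",(122,155),22)]:
    print("S",n,toplane(cc,[s(*q)],z)[0][:2])
go(378,-219,100,-36)
E
```

```text
tipL [ 420.50722097 -150.56583003]
tipR [ 433.49582129 -161.74257341]
ferL [ 377.64234907 -204.1311431 ]
ferR [ 393.100428   -217.25938685]
buttL [ 313.48319353 -282.51959231]
buttR [ 335.63532162 -297.899331  ]
S tip [ 432.24848201 -154.24920551]
S ferL [ 375.77217831 -209.66578352]
S ferR [ 392.9812299  -221.74203135]
S buttL [ 318.72706564 -283.43602263]
S buttR [ 339.3268692  -293.15825213]
t0.40 at [ 188.2 -595.9  245.1] yaw -72.5 -> tool dx -302.2 dy 145.2 dz 294.5 ay -36.5 (turn FIRST, then shift: dx -68.0 dz 416.5)
```

```bash
python3 -m crank '[{"ay":-8.8,"hand":0.6},{"ay":-8.8,"hand":0.6},{"ay":-8.8,"hand":0.6},{"ay":-8.8,"hand":0.6}]' 60; python3 -c "
from h import *
st();go(375.3,-225.6,100,-37.3)"
```

```text
t0.40 p[ 188.2 -595.9  245.1] rpy[-90.    0.  -72.5] F[-0.6  0.4 -0.3] w85.4 j[ 1.2   0.38  0.02  1.37 -0.01  1.39 -0.05]
t0.40 at [ 188.2 -595.9  245.1] yaw -72.5 -> tool dx -296.8 dy 145.2 dz 289.9 ay -35.2 (turn FIRST, then shift: dx -75.5 dz 408.0)invalid input at $[0]: expected keys x, y, z, ax, ay, az, hand
```

All keys are required in each row.

```bash
python3 -m crank '[{"x":0,"y":0,"z":0,"ax":0,"ay":-8.8,"az":0,"hand":0.6},{"x":0,"y":0,"z":0,"ax":0,"ay":-8.8,"az":0,"hand":0.6},{"x":0,"y":0,"z":0,"ax":0,"ay":-8.8,"az":0,"hand":0.6},{"x":0,"y":0,"z":0,"ax":0,"ay":-8.8,"az":0,"hand":0.6}]' 60; python3 -c "
from h import *
st();go(375.3,-225.6,100,-37.3)"
```

```text
clock: 0.9
eef_pos: [188.2, -596.0, 245.3]
tcp_rot: [-1.571, 0.0, -0.646]
contact_force: [0.5, -0.0, 0.4]
grip_width: 51.2
t0.90 p[ 188.2 -596.   245.3] rpy[-90.   0. -37.] F[ 0.5 -0.   0.4] w51.2 j[ 1.27  0.39 -0.08  1.37  0.03  1.39  0.55]
t0.90 at [ 188.2 -596.   245.3] yaw -37.0 -> tool dx -73.4 dy 145.3 dz 408.4 ay 0.3 (turn FIRST, then shift: dx -75.6 dz 408.0)
```

```bash
python3 -m crank '[{"x":-9,"y":10,"z":51,"ax":0,"ay":0,"az":0,"hand":0.6},{"x":-9,"y":10,"z":51,"ax":0,"ay":0,"az":0,"hand":0.6},{"x":-9,"y":10,"z":51,"ax":0,"ay":0,"az":0,"hand":0.6},{"x":-9,"y":10,"z":51,"ax":0,"ay":0,"az":0,"hand":0.6},{"x":-9,"y":10,"z":51,"ax":0,"ay":0,"az":0,"hand":0.6}]'; python3 -c "
from h import *
st();go(375.3,-225.6,100,-37.3)"
```

```text
clock: 1.52
eef_pos: [307.4, -364.3, 195.2]
tcp_rot: [-1.571, -0.001, -0.651]
contact_force: [0.1, -0.5, 0.5]
grip_width: 51.2
t1.52 p[ 307.4 -364.3  195.2] rpy[-90.   -0.  -37.3] F[ 0.1 -0.5  0.5] w51.2 j[ 1.02  0.11 -0.24  1.83  0.03  1.21  0.13]
t1.52 at [ 307.4 -364.3  195.2] yaw -37.3 -> tool dx -30.1 dy 95.2 dz 151.5 ay 0.0 (turn FIRST, then shift: dx -30.1 dz 151.4)
```

```bash
python3 -m crank '[{"x":-10,"y":20,"z":50.5,"ax":0,"ay":0,"az":0,"hand":0.6},{"x":-10,"y":35,"z":50.5,"ax":0,"ay":0,"az":0,"hand":0.6},{"x":-10,"y":40,"z":50.5,"ax":0,"ay":0,"az":0,"hand":0.6},{"x":0,"y":0,"z":0,"ax":0,"ay":0,"az":0,"hand":0.6}]'; python3 -c "
from h import *
st();go(375.3,-225.6,15,-37.3)
c=cam('top');save('pics/t1.png',c['frame'],380,200,500,320,5)
c=cam('scene');save('pics/s1.png',c['frame'],60,170,260,340,3.5)"
```

```text
clock: 2.02
eef_pos: [373.7, -224.4, 99.7]
tcp_rot: [-1.57, 0.005, -0.644]
contact_force: [0.4, -0.5, 0.1]
grip_width: 51.4
t2.02 p[ 373.7 -224.4   99.7] rpy[-90.    0.3 -36.9] F[ 0.4 -0.5  0.1] w51.4 j[ 0.83  0.14 -0.39  2.03  0.06  0.98 -0.23]
t2.02 at [ 373.7 -224.4   99.7] yaw -36.9 -> tool dx 2.4 dy 84.7 dz -0.0 ay 0.4 (turn FIRST, then shift: dx 2.0 dz 0.0)
```

View pics/t1.png

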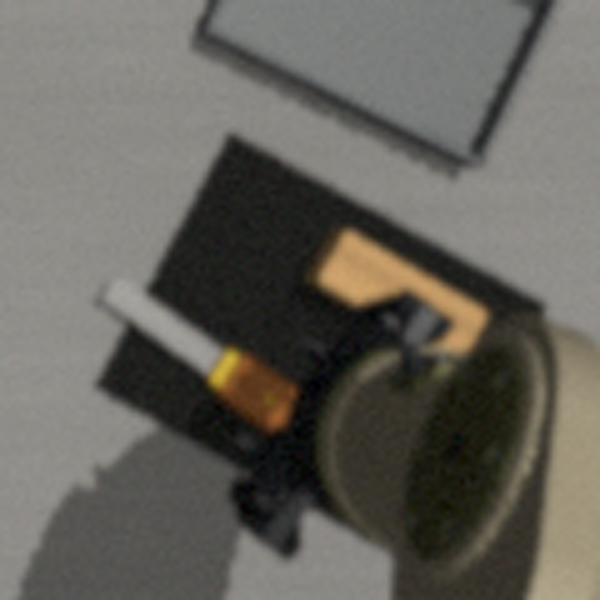

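View pics/s1.png

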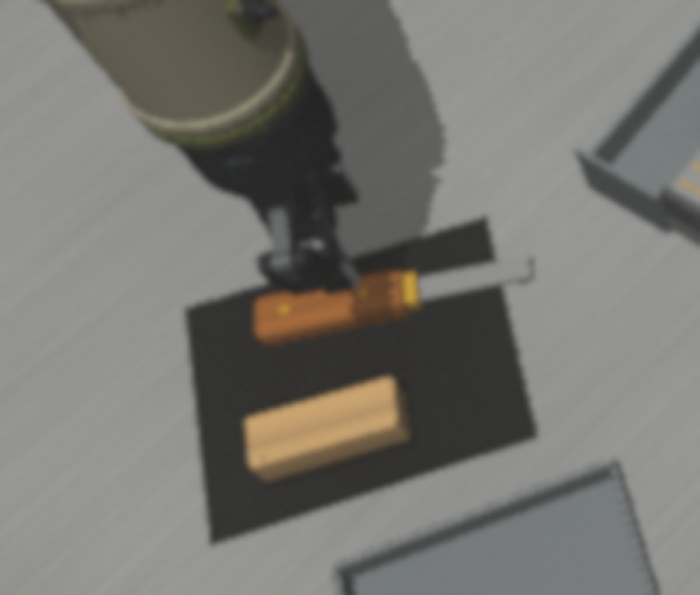

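```bash
python3 -m crank '[{"x":2,"y":40,"z":0,"ax":0,"ay":0.4,"az":0,"hand":0.6},{"x":0,"y":30,"z":0,"ax":0,"ay":0,"az":0,"hand":0.6},{"x":0,"y":12,"z":0,"ax":0,"ay":0,"az":0,"hand":0.6},{"x":0,"y":0,"z":0,"ax":0,"ay":0,"az":0,"hand":0.6}]'; python3 -c "
from h import *
st();go(375.3,-225.6,15,-37.3)
c=cam('top');save('pics/t2.png',c['frame'],380,200,500,320,5)
c=cam('scene');save('pics/s2.png',c['frame'],60,170,260,340,3.5)"
```

```text
clock: 2.62
eef_pos: [375.2, -231.1, 20.2]
tcp_rot: [-1.571, 0.0, -0.659]
contact_force: [-0.0, 0.4, 0.9]
grip_width: 51.2
t2.62 p[ 375.2 -231.1   20.2] rpy[-90.    0.  -37.8] F[-0.   0.4  0.9] w51.2 j[ 0.81  0.28 -0.36  2.09  0.14  0.79 -0.3 ]
t2.62 at [ 375.2 -231.1   20.2] yaw -37.8 -> tool dx -3.3 dy 5.2 dz 4.4 ay -0.5 (turn FIRST, then shift: dx -3.3 dz 4.5)
```

View pics/s2.png

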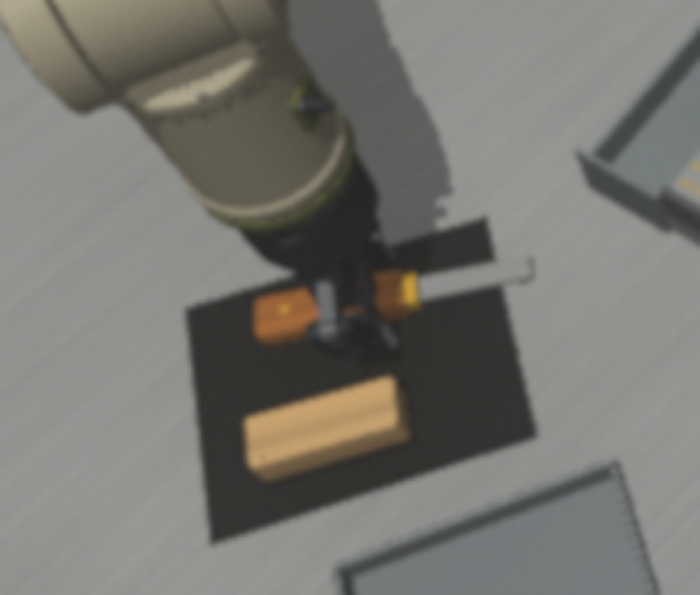

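View pics/t2.png

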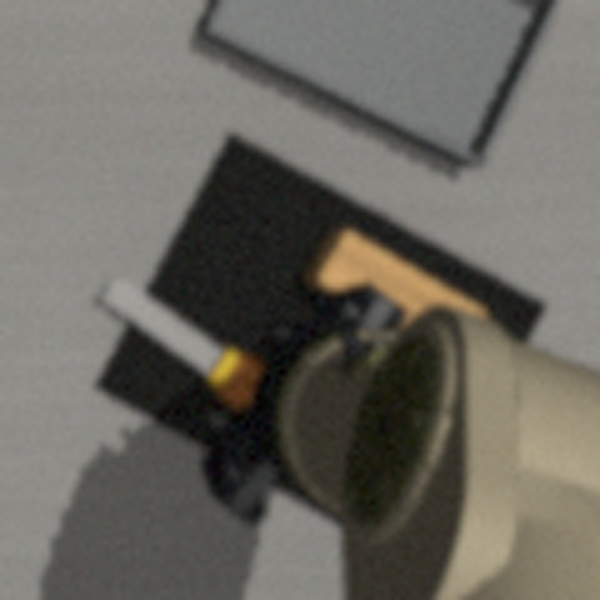

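```bash
python3 -m crank '[{"x":-3,"y":3,"z":4,"ax":0,"ay":-0.5,"az":0,"hand":0.6},{"x":0,"y":3,"z":0,"ax":0,"ay":0,"az":0,"hand":0.6},{"x":0,"y":0,"z":0,"ax":0,"ay":0,"az":0,"hand":0.6}]'; python3 -c "
from h import *
st();go(375.3,-225.6,15,-37.3)"
```

```text
clock: 3.1
eef_pos: [375.4, -225.1, 14.0]
tcp_rot: [-1.571, 0.0, -0.649]
contact_force: [-0.3, 0.5, 0.4]
grip_width: 51.5
t3.10 p[ 375.4 -225.1   14. ] rpy[-90.    0.  -37.2] F[-0.3  0.5  0.4] w51.5 j[ 0.8   0.28 -0.37  2.1   0.14  0.78 -0.31]
t3.10 at [ 375.4 -225.1   14. ] yaw -37.2 -> tool dx 0.2 dy -1.0 dz -0.5 ay 0.1 (turn FIRST, then shift: dx 0.2 dz -0.5)
```

```bash
python3 -m crank '[{"x":0,"y":0,"z":0,"ax":0,"ay":0,"az":0,"hand":0.1},{"x":0,"y":0,"z":0,"ax":0,"ay":0,"az":0,"hand":0.1},{"x":0,"y":0,"z":0,"ax":0,"ay":0,"az":0,"hand":0.1},{"x":0,"y":0,"z":0,"ax":0,"ay":0,"az":0,"hand":0.1}]' 70; python3 -m crank '[{"x":0,"y":-15,"z":0,"ax":0,"ay":0,"az":0,"hand":0.1},{"x":0,"y":-35,"z":0,"ax":0,"ay":0,"az":0,"hand":0.1},{"x":0,"y":-50,"z":0,"ax":0,"ay":0,"az":0,"hand":0.1},{"x":0,"y":-50,"z":0,"ax":0,"ay":0,"az":0,"hand":0.1},{"x":0,"y":0,"z":0,"ax":0,"ay":0,"az":0,"hand":0.1}]';python3 -c "
from h import *
st()
c=cam('top');save('pics/t3.png',c['frame'],360,180,520,320,5)
c=cam('scene');save('pics/s3.png',c['frame'],60,150,260,320,3.5)"
```

```text
clock: 3.6
eef_pos: [377.2, -226.2, 15.8]
tcp_rot: [-1.571, -0.004, -0.649]
contact_force: [-1.9, 1.6, 18.9]
grip_width: 28.2
clock: 4.22
eef_pos: [377.6, -226.3, 168.3]
tcp_rot: [-1.57, -0.008, -0.649]
contact_force: [0.8, -0.4, -2.4]
grip_width: 28.4
t4.22 p[ 377.6 -226.3  168.3] rpy[-90.   -0.4 -37.2] F[ 0.8 -0.4 -2.4] w28.4 j[ 0.85  0.06 -0.39  1.95  0.03  1.13 -0.2 ]
```

View pics/s3.png

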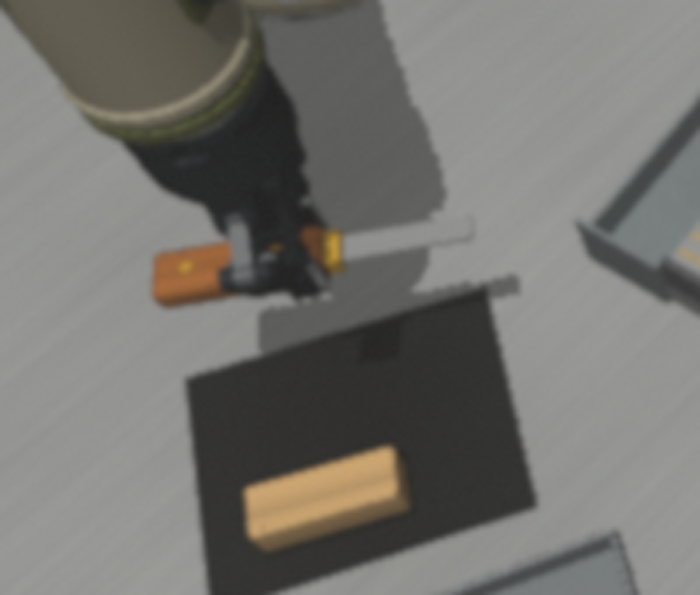

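View pics/t3.png

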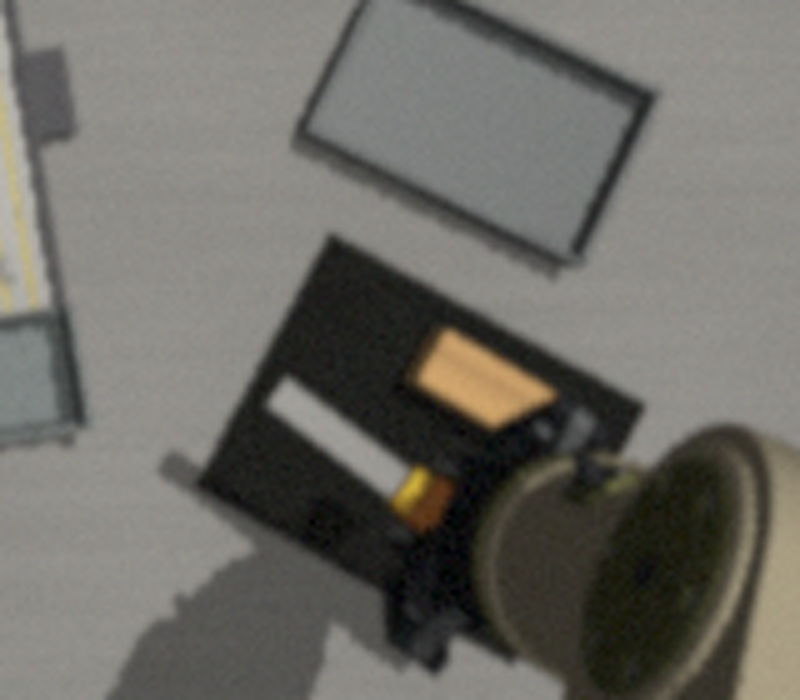

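```bash
python3 - <<'E'
from h import *
c=cam("top"); cc=cam("scene")
S=lambda x,y:(x/3.5+60,y/3.5+150); T=lambda x,y:(x/5+360,y/5+180)
tip,e=tri(c,T(276,392),cc,S(472,227)); print("tip",tip,e)
fer,e=tri(c,T(412,486),cc,S(334,250)); print("ferrule",fer,e)
d=tip-fer; print(np.linalg.norm(d),np.degrees(np.arctan2(d[1],d[0])),d[2])
o=get_obs(); R=tcpR(o); print("tip in tool",R.T@(tip-o["eef_pos"]),"fer",R.T@(fer-o["eef_pos"]))
E
```

```text
tip [ 432.5129366  -153.86249001  162.19073794] 2.0785123718307776
ferrule [ 388.09335202 -215.13352601  167.35812332] 1.8876689763797436
75.85473761213112 54.059062859772006 -5.1673853815440225
tip in tool [ 3.32531703  0.64668333 91.49323916] fer [ 4.94539397 -4.51926637 15.83195756]
```

```bash
python3 -m crank '[{"x":0,"y":0,"z":0,"ax":0,"ay":9.1,"az":0,"hand":0.1},{"x":0,"y":0,"z":0,"ax":0,"ay":9.1,"az":0,"hand":0.1},{"x":0,"y":0,"z":0,"ax":0,"ay":9.1,"az":0,"hand":0.1},{"x":0,"y":0,"z":0,"ax":0,"ay":0,"az":0,"hand":0.1}]'; python3 -c "
from h import *
st();go(455,-10,170,-64.5)"
```

```text
clock: 4.92
eef_pos: [374.7, -224.7, 162.7]
tcp_rot: [-1.572, 0.003, -1.124]
contact_force: [-0.5, -0.0, -2.2]
grip_width: 28.8
t4.92 p[ 374.7 -224.7  162.7] rpy[-90.1   0.1 -64.4] F[-0.5 -0.  -2.2] w28.8 j[ 0.83  0.06 -0.37  1.96  0.02  1.13 -0.68]
t4.92 at [ 374.7 -224.7  162.7] yaw -64.4 -> tool dx -159.0 dy -7.1 dz 165.1 ay 0.1 (turn FIRST, then shift: dx -159.2 dz 164.9)
```

```bash
python3 -m crank '[{"x":-31.8,"y":-2,"z":33,"ax":0,"ay":0,"az":0,"hand":0.1},{"x":-31.8,"y":-2,"z":33,"ax":0,"ay":0,"az":0,"hand":0.1},{"x":-31.8,"y":-1,"z":33,"ax":0,"ay":0,"az":0,"hand":0.1},{"x":-31.8,"y":-1,"z":33,"ax":0,"ay":0,"az":0,"hand":0.1},{"x":-31.8,"y":-1,"z":33,"ax":0,"ay":0,"az":0,"hand":0.1}]'; python3 -c "
from h import *
st();go(400,140,150,-64.5);go(338.2,236.7,110,-64.5)"
```

```text
clock: 5.55
eef_pos: [455.8, -9.3, 170.4]
tcp_rot: [-1.572, 0.001, -1.121]
contact_force: [0.1, -0.4, -1.2]
grip_width: 28.5
t5.55 p[455.8  -9.3 170.4] rpy[-90.    0.  -64.2] F[ 0.1 -0.4 -1.2] w28.5 j[ 0.53  0.12 -0.62  1.9   0.07  1.15 -1.23]
t5.55 at [455.8  -9.3 170.4] yaw -64.2 -> tool dx -158.6 dy 20.5 dz 14.7 ay 0.3 (turn FIRST, then shift: dx -158.7 dz 13.9)
t5.55 at [455.8  -9.3 170.4] yaw -64.2 -> tool dx -272.6 dy 60.6 dz 1.1 ay 0.3 (turn FIRST, then shift: dx -272.6 dz -0.2)
```

```bash
python3 -m crank '[{"x":-40,"y":3,"z":3,"ax":0,"ay":0,"az":0,"hand":0.1},{"x":-40,"y":4,"z":3,"ax":0,"ay":0,"az":0,"hand":0.1},{"x":-40,"y":4,"z":4,"ax":0,"ay":0,"az":0,"hand":0.1},{"x":-39,"y":4,"z":4,"ax":0,"ay":0.2,"az":0,"hand":0.1},{"x":0,"y":0,"z":0,"ax":0,"ay":0,"az":0,"hand":0.1}]'; python3 -c "
from h import *
st();go(338.2,236.7,110,-64.5)"
```

```text
clock: 6.18
eef_pos: [398.3, 141.6, 155.4]
tcp_rot: [-1.572, 0.001, -1.119]
contact_force: [0.5, -0.3, -1.9]
grip_width: 28.7
t6.17 p[398.3 141.6 155.4] rpy[-90.1   0.1 -64.1] F[ 0.5 -0.3 -1.9] w28.7 j[ 0.34  0.06 -0.77  1.99  0.05  1.11 -1.57]
t6.17 at [398.3 141.6 155.4] yaw -64.1 -> tool dx -111.7 dy 45.5 dz -12.5 ay 0.4 (turn FIRST, then shift: dx -111.7 dz -13.3)
```

```bash
python3 -m crank '[{"x":-28,"y":10,"z":-3,"ax":0,"ay":0.4,"az":0,"hand":0.1},{"x":-28,"y":10,"z":-3,"ax":0,"ay":0,"az":0,"hand":0.1},{"x":-28,"y":10,"z":-4,"ax":0,"ay":0,"az":0,"hand":0.1},{"x":-28,"y":10,"z":-4,"ax":0,"ay":0,"az":0,"hand":0.1},{"x":0,"y":0,"z":0,"ax":0,"ay":0,"az":0,"hand":0.1}]'; python3 -c "
from h import *
st();go(338.2,236.7,54.8,-64.5)
c=cam('top');save('pics/t4.png',c['frame'],190,180,350,320,5)
c=cam('scene');save('pics/s4.png',c['frame'],240,60,400,200,4)"
```

```text
clock: 6.8
eef_pos: [338.6, 235.0, 115.1]
tcp_rot: [-1.573, 0.001, -1.13]
contact_force: [0.7, 0.8, -0.7]
grip_width: 28.6
t6.80 p[338.6 235.  115.1] rpy[-90.1   0.  -64.7] F[ 0.7  0.8 -0.7] w28.6 j[ 0.17  0.11 -0.89  2.06  0.1   1.02 -1.9 ]
t6.80 at [338.6 235.  115.1] yaw -64.7 -> tool dx -1.7 dy 60.3 dz 0.5 ay -0.2 (turn FIRST, then shift: dx -1.7 dz 0.4)
```

View pics/s4.png

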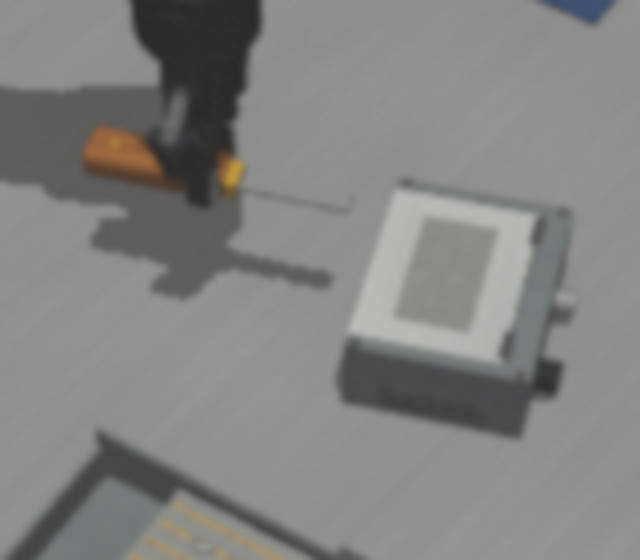

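View pics/t4.png

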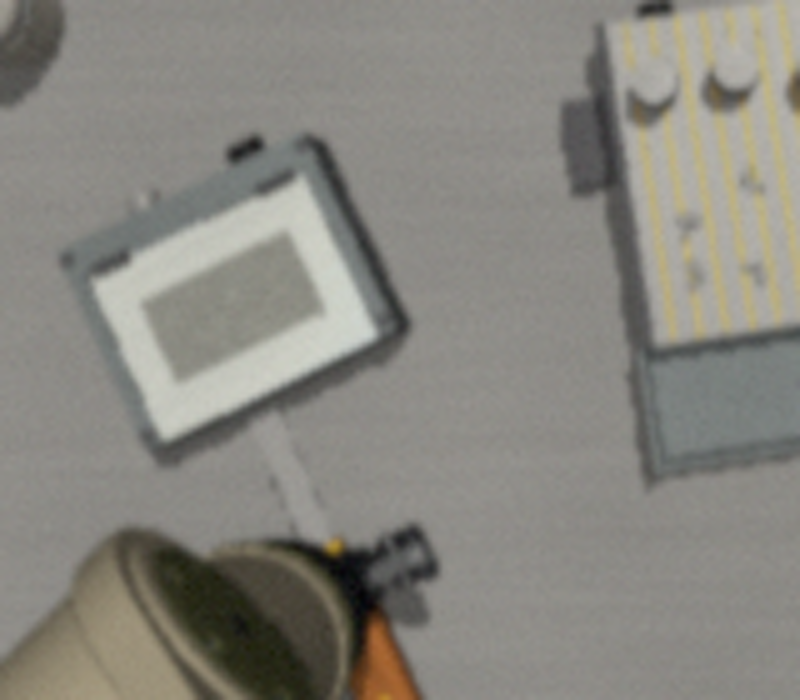

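```bash
python3 - <<'E'
from h import *
c=cam("top"); cc=cam("scene")
S=lambda x,y:(x/4+240,y/4+60); T=lambda x,y:(x/5+190,y/5+180)
tip,e=tri(c,T(264,410),cc,S(347,208)); print("tip",tip,e)
o=get_obs(); R=tcpR(o); print("tip in tool",R.T@(tip-o["eef_pos"]))
pts={"A":((165,443),(348,333)),"B":((378,330),(402,187)),"C":((92,280),(497,360)),"D":((300,178),(537,215))}
P={}
for k,(t,s) in pts.items():
    P[k],e=tri(c,T(*t),cc,S(*s)); print(k,P[k],e)
a,b,cq,d=[P[k] for k in "ABCD"]
print((a+b)/2,np.degrees(np.arctan2(*(a-b)[[1,0]]))-90, np.degrees(np.arctan2(*(cq-a)[[1,0]])),np.degrees(np.arctan2(*(d-b)[[1,0]])),np.linalg.norm(a-b),np.linalg.norm(cq-a))
print(proj(c,[P['A']]))
# plane-based at z=60
print("top z60",[toplane(c,[T(*pts[k][0])],60)[0][:2].round(1) for k in "ABCD"])
print("scn z60",[toplane(cc,[S(*pts[k][1])],60)[0][:2].round(1) for k in "ABCD"])
E
```

```text
tip [422.40047568 272.1812885  106.19044132] 4.410534890393515
tip in tool [-0.74078806  9.80747115 90.44784659]
A [ 374.18271507  371.24213306 -133.49137238] 55.63823304857383
B [480.62107453 212.96478366 205.09001828] 42.631536286080014
C [ 479.59311491  420.74372716 -128.82968645] 52.08384221599004
D [550.23423558 249.06914252 200.57987589] 37.37383117457202
[427.4018948  292.10345836  35.79932295] 33.92004459901554 25.15513757593797 27.413183287557636 388.61060432405696 116.5482369150083
[[230.09456357 273.63642707]]
top z60 [array([404.2, 338.3]), array([463.7, 223.2]), array([492.2, 379.9]), array([546.6, 266.5])]
scn z60 [array([462.3, 223. ]), array([408.8, 342.5]), array([547.1, 266.5]), array([493. , 380.5])]
```

```bash
python3 -m crank '[{"x":0,"y":20,"z":-2,"ax":0,"ay":-0.5,"az":0,"hand":0.1},{"x":0,"y":20,"z":0,"ax":0,"ay":0,"az":0,"hand":0.1},{"x":0,"y":14,"z":0,"ax":0,"ay":0,"az":0,"hand":0.1},{"x":0,"y":5,"z":0,"ax":0,"ay":0,"az":0,"hand":0.1},{"x":0,"y":0,"z":0,"ax":0,"ay":0,"az":0,"hand":0.1}]'; python3 -c "
from h import *
st();go(338.7,235.5,54.5,-64.2)"
```

```text
clock: 7.62
eef_pos: [338.2, 233.6, 57.1]
tcp_rot: [-1.571, 0.0, -1.127]
contact_force: [-0.2, -0.4, -1.1]
grip_width: 28.3
t7.62 p[338.2 233.6  57.1] rpy[-90.    0.  -64.6] F[-0.2 -0.4 -1.1] w28.3 j[ 0.12  0.22 -0.86  2.12  0.22  0.89 -2.  ]
t7.62 at [338.2 233.6  57.1] yaw -64.6 -> tool dx -1.5 dy 2.6 dz 1.3 ay -0.4 (turn FIRST, then shift: dx -1.5 dz 1.3)
```

```bash
python3 -m crank '[{"x":-1.5,"y":2.5,"z":0,"ax":0,"ay":-0.4,"az":0,"hand":0.1},{"x":0,"y":0,"z":0,"ax":0,"ay":0,"az":0,"hand":0.1},{"x":0,"y":0,"z":0,"ax":0,"ay":0,"az":0,"hand":0.1}]'; python3 -c "
from h import *
st();go(338.7,235.5,54.5,-64.2)
c=cam('top');save('pics/t5.png',c['frame'],190,180,350,320,5)
c=cam('scene');save('pics/s5.png',c['frame'],260,80,400,200,5)"
```

```text
clock: 8.0
eef_pos: [337.6, 235.1, 54.7]
tcp_rot: [-1.57, -0.0, -1.12]
contact_force: [0.5, -0.3, -1.5]
grip_width: 28.5
t8.00 p[337.6 235.1  54.7] rpy[-90.   -0.  -64.2] F[ 0.5 -0.3 -1.5] w28.5 j[ 0.11  0.23 -0.86  2.12  0.23  0.88 -2.  ]
t8.00 at [337.6 235.1  54.7] yaw -64.2 -> tool dx 0.1 dy 0.2 dz 1.2 ay 0.0 (turn FIRST, then shift: dx 0.1 dz 1.2)
```

View pics/s5.png

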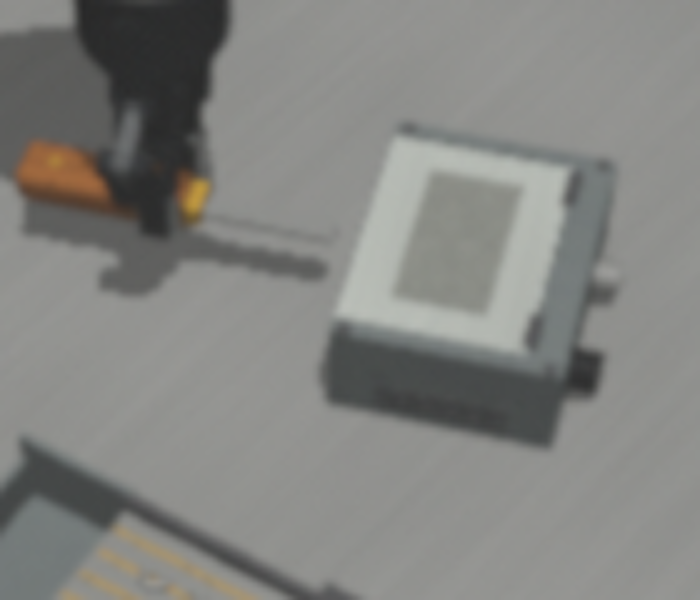

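View pics/t5.png

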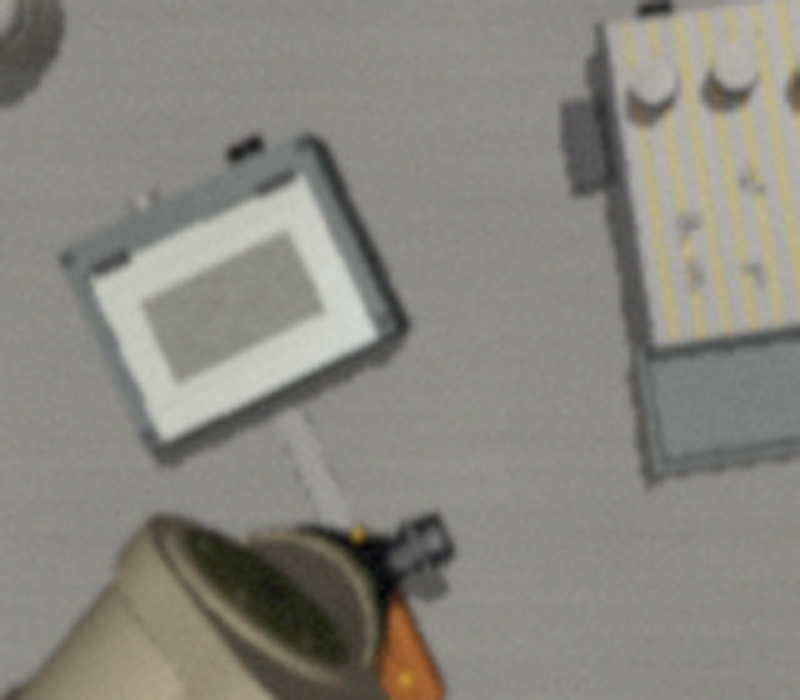

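```bash
python3 - <<'E'
from h import *
c=cam("top"); cc=cam("scene")
S=lambda x,y:(x/5+260,y/5+80); T=lambda x,y:(x/5+190,y/5+180)
u=np.radians(25.8); X=np.array([np.cos(u),np.sin(u)]); Y=np.array([-X[1],X[0]])
s=np.array([432.3,280.8])
o=get_obs(); p=np.array(o["eef_pos"][:2])
for n,q in [("tip top",toplane(c,[T(294,413)],51)[0][:2]),("tip scene edge",toplane(cc,[S(330,241)],51)[0][:2]),("tcp",p),("A",toplane(c,[T(165,443)],60)[0][:2]),("B",toplane(c,[T(378,330)],60)[0][:2]),("A s",toplane(cc,[S(398,138)],60)[0][:2]),("B s",toplane(cc,[S(336,322)],60)[0][:2]),("blade base top",toplane(c,[T(340,520)],51)[0][:2])]:
    print(n,q.round(1),"unit-rel to slot:",((q-s)@X).round(1),((q-s)@Y).round(1))
E
```

```text
tip top [419.1 270.5] unit-rel to slot: -16.4 -3.5
tip scene edge [422.9 265.7] unit-rel to slot: -15.0 -9.5
tcp [337.5 235. ] unit-rel to slot: -105.3 0.0
A [404.2 338.3] unit-rel to slot: -0.3 64.0
B [463.7 223.2] unit-rel to slot: 3.2 -65.5
A s [409.  338.6] unit-rel to slot: 4.1 62.2
B s [465.  220.5] unit-rel to slot: 3.2 -68.6
blade base top [361.6 244.9] unit-rel to slot: -79.2 -1.6
```

```bash
python3 -m crank '[{"x":-2,"y":0,"z":6,"ax":0,"ay":0,"az":0,"hand":0.1},{"x":0,"y":0,"z":6,"ax":0,"ay":0,"az":0,"hand":0.1},{"x":0,"y":0,"z":6,"ax":0,"ay":0,"az":0,"hand":0.1},{"x":0,"y":0,"z":6,"ax":0,"ay":0,"az":0,"hand":0.1},{"x":0,"y":0,"z":0,"ax":0,"ay":0,"az":0,"hand":0.1}]'; python3 -c "
from h import *
st()
"
```

```text
clock: 8.82
eef_pos: [358.5, 247.6, 54.5]
tcp_rot: [-1.571, 0.001, -1.12]
contact_force: [0.4, -0.5, -1.1]
grip_width: 28.7
t8.82 p[358.5 247.6  54.5] rpy[-90.    0.  -64.2] F[ 0.4 -0.5 -1.1] w28.7 j[ 0.08  0.29 -0.84  2.06  0.27  0.9  -2.03]
```

No contact force; go deeper.

```bash
python3 -m crank '[{"x":0,"y":0,"z":5,"ax":0,"ay":0,"az":0,"hand":0.1},{"x":0,"y":0,"z":5,"ax":0,"ay":0,"az":0,"hand":0.1},{"x":0,"y":0,"z":5,"ax":0,"ay":0,"az":0,"hand":0.1},{"x":0,"y":0,"z":0,"ax":0,"ay":0,"az":0,"hand":0.1}]'; python3 -c "
from h import *
st()
c=cam('top');save('pics/t6.png',c['frame'],190,180,350,320,5)
"
```

```text
clock: 9.32
eef_pos: [372.0, 254.0, 54.5]
tcp_rot: [-1.571, 0.0, -1.12]
contact_force: [-0.4, 0.4, -1.7]
grip_width: 28.8
t9.32 p[372.  254.   54.5] rpy[-90.    0.  -64.2] F[-0.4  0.4 -1.7] w28.8 j[ 0.06  0.32 -0.83  2.03  0.3   0.91 -2.04]
```

View pics/t6.png

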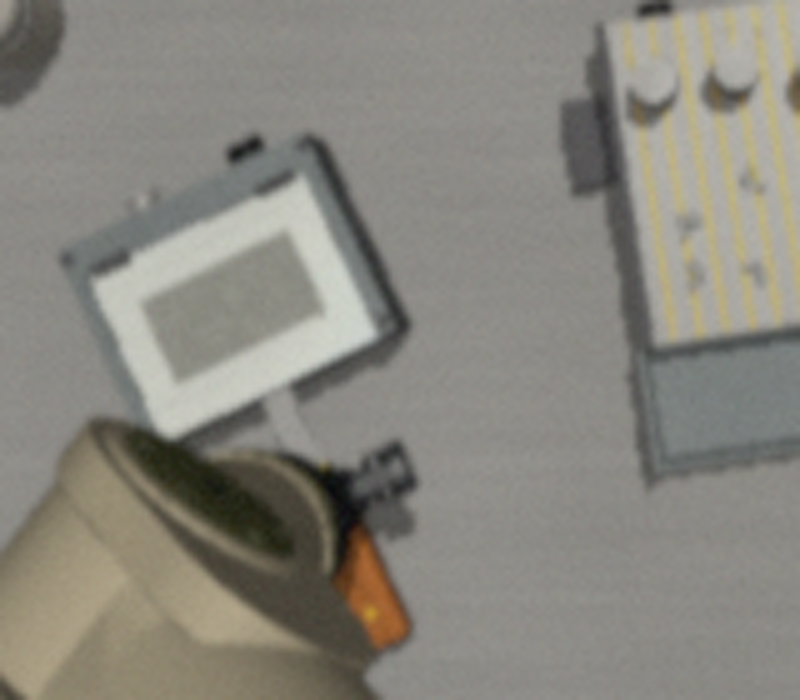

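```bash
python3 -m crank '[{"x":0,"y":-10,"z":0.3,"ax":0,"ay":0,"az":0,"hand":0.1},{"x":0,"y":-7,"z":0.9,"ax":0,"ay":0,"az":0,"hand":0.1},{"x":0,"y":-6.7,"z":1.5,"ax":0,"ay":0,"az":0,"hand":0.1},{"x":0,"y":-6.6,"z":2.1,"ax":0,"ay":0,"az":0,"hand":0.1},{"x":0,"y":0,"z":0,"ax":0,"ay":0,"az":0,"hand":0.1}]'; python3 -c "
from h import *
st()
c=cam('top');save('pics/t7.png',c['frame'],190,180,350,320,4)
c=cam('scene');save('pics/s7.png',c['frame'],260,80,400,200,5)
"
```

```text
clock: 10.0
eef_pos: [376.7, 256.3, 85.5]
tcp_rot: [-1.569, 0.0, -1.12]
contact_force: [0.3, 0.1, -1.8]
grip_width: 28.6
t10.00 p[376.7 256.3  85.5] rpy[-89.9   0.  -64.2] F[ 0.3  0.1 -1.8] w28.6 j[ 0.09  0.28 -0.85  1.99  0.25  0.98 -2.  ]
```

View pics/s7.png

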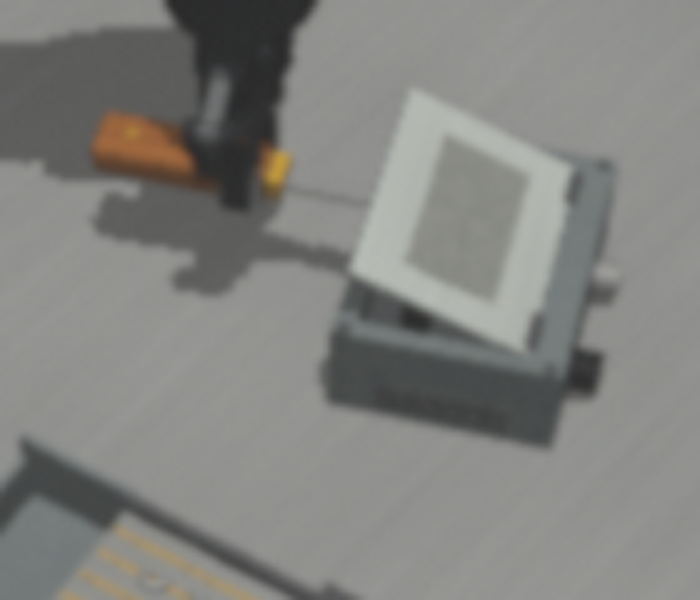

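```bash
python3 -m crank '[{"x":0,"y":-12.5,"z":5.5,"ax":0,"ay":0,"az":0,"hand":0.1},{"x":0,"y":-11.3,"z":7.9,"ax":0,"ay":0,"az":0,"hand":0.1},{"x":0,"y":-9.7,"z":9.7,"ax":0,"ay":0,"az":0,"hand":0.1},{"x":0,"y":-7.9,"z":11.3,"ax":0,"ay":0,"az":0,"hand":0.1},{"x":0,"y":0,"z":0,"ax":0,"ay":0,"az":0,"hand":0.1}]'; python3 -m crank '[{"x":0,"y":-5.8,"z":12.5,"ax":0,"ay":0,"az":0,"hand":0.1},{"x":0,"y":-3.6,"z":13.3,"ax":0,"ay":0,"az":0,"hand":0.1},{"x":0,"y":0,"z":0,"ax":0,"ay":0,"az":0,"hand":0.1}]';python3 -c "
from h import *
st()
c=cam('top');save('pics/t8.png',c['frame'],190,180,350,320,4)
c=cam('scene');save('pics/s8.png',c['frame'],260,60,400,180,5)
"
```

```text
clock: 10.72
eef_pos: [408.5, 271.8, 127.1]
tcp_rot: [-1.568, 0.001, -1.12]
contact_force: [-0.7, -0.1, -1.2]
grip_width: 28.2
clock: 11.1
eef_pos: [431.5, 282.8, 135.9]
tcp_rot: [-1.569, 0.001, -1.121]
contact_force: [-0.2, 0.7, -2.4]
grip_width: 28.8
t11.10 p[431.5 282.8 135.9] rpy[-89.9   0.1 -64.2] F[-0.2  0.7 -2.4] w28.8 j[ 0.05  0.34 -0.83  1.79  0.28  1.13 -1.99]
```

View pics/s8.png

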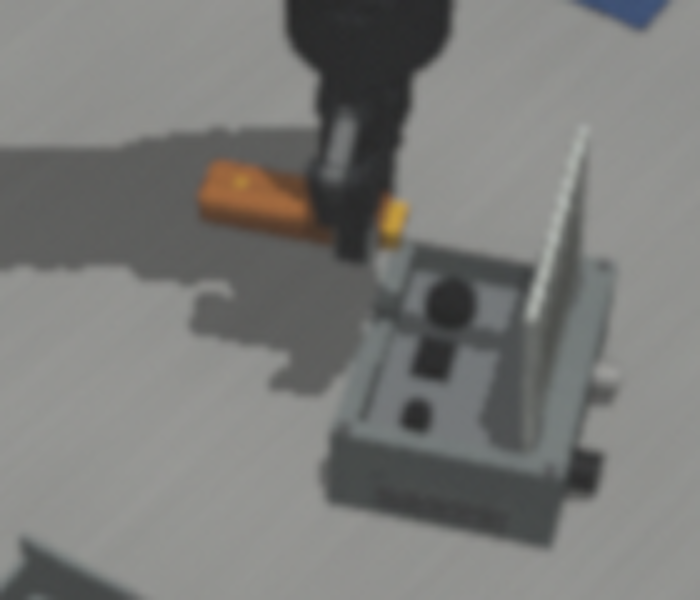

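```bash
python3 -m crank '[{"x":0,"y":0,"z":10,"ax":0,"ay":0,"az":0,"hand":0.1},{"x":0,"y":0,"z":10,"ax":0,"ay":0,"az":0,"hand":0.1},{"x":0,"y":0,"z":6,"ax":0,"ay":0,"az":0,"hand":0.1},{"x":0,"y":0,"z":0,"ax":0,"ay":0,"az":0,"hand":0.1}]'; python3 -c "
from h import *
st()
"; python3 -m crank '[{"x":0,"y":0,"z":3,"ax":0,"ay":0,"az":0,"hand":0.1},{"x":0,"y":0,"z":0,"ax":0,"ay":0,"az":0,"hand":0.1}]';python3 -c "
from h import *
c=cam('top');save('pics/t9.png',c['frame'],190,180,350,320,4)
c=cam('scene');save('pics/s9.png',c['frame'],260,60,400,180,5)
"
```

```text
clock: 11.7
eef_pos: [450.1, 291.7, 133.9]
tcp_rot: [-1.581, -0.002, -1.119]
contact_force: [-16.9, -9.6, 6.7]
grip_width: 28.5
t11.70 p[450.1 291.7 133.9] rpy[-90.6  -0.1 -64.1] F[-16.9  -9.6   6.7] w28.5 j[ 0.02  0.4  -0.81  1.73  0.31  1.16 -2.  ]
clock: 11.95
eef_pos: [450.7, 291.4, 132.9]
tcp_rot: [-1.586, -0.003, -1.119]
contact_force: [-25.3, -14.8, 7.2]
grip_width: 28.6
```

View pics/s9.png

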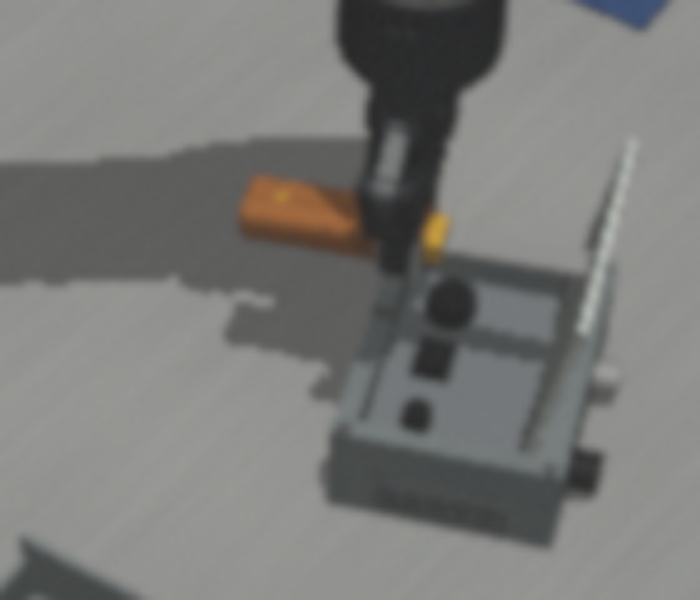

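```bash
python3 -m crank '[{"x":0,"y":0,"z":-25,"ax":0,"ay":0,"az":0,"hand":0.1},{"x":0,"y":-20,"z":-30,"ax":0,"ay":0,"az":0,"hand":0.1},{"x":0,"y":-20,"z":0,"ax":0,"ay":0,"az":0,"hand":0.1},{"x":0,"y":0,"z":0,"ax":0,"ay":0,"az":0,"hand":0.1}]'; python3 -c "
from h import *
st();go(455,-10,175,-37.2)
c=cam('scene');save('pics/s10.png',c['frame'],220,40,420,190,4)
"
```

```text
clock: 12.55
eef_pos: [408.2, 271.4, 177.1]
tcp_rot: [-1.567, -0.0, -1.121]
contact_force: [0.6, 0.3, -1.1]
grip_width: 28.6
t12.55 p[408.2 271.4 177.1] rpy[-89.8  -0.  -64.2] F[ 0.6  0.3 -1.1] w28.6 j[ 0.12  0.23 -0.87  1.8   0.19  1.19 -1.93]
t12.55 at [408.2 271.4 177.1] yaw -64.2 -> tool dx 273.7 dy 1.9 dz -80.4 ay -27.0 (turn FIRST, then shift: dx 207.4 dz -195.9)
```

View pics/s10.png

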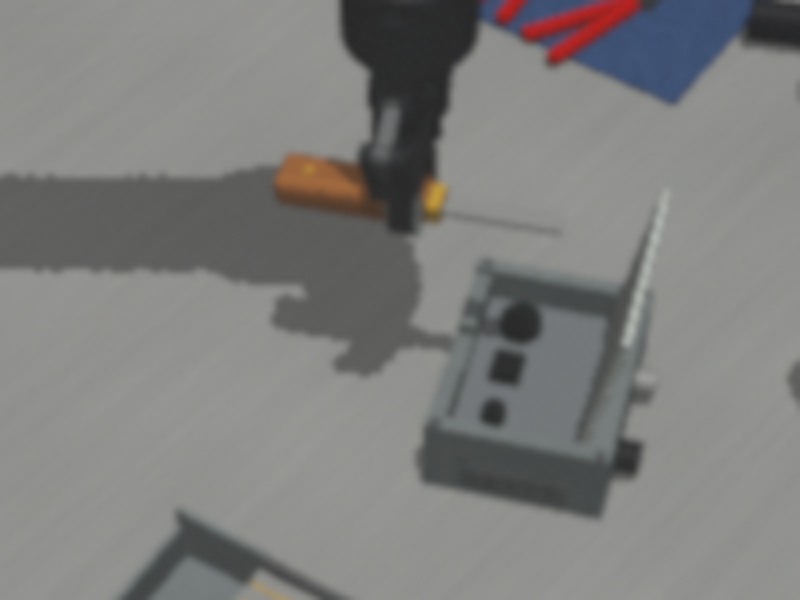

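```bash
python3 -m crank '[{"x":54.7,"y":0,"z":-16,"ax":0,"ay":0,"az":0,"hand":0.1},{"x":54.7,"y":0,"z":-16,"ax":0,"ay":0,"az":0,"hand":0.1},{"x":54.7,"y":0,"z":-16,"ax":0,"ay":0,"az":0,"hand":0.1},{"x":54.7,"y":0,"z":-16,"ax":0,"ay":0,"az":0,"hand":0.1},{"x":54.7,"y":0,"z":-16,"ax":0,"ay":0,"az":0,"hand":0.1}]'; python3 -m crank '[{"x":0,"y":0,"z":0,"ax":0,"ay":-9,"az":0,"hand":0.1},{"x":0,"y":0,"z":0,"ax":0,"ay":-9,"az":0,"hand":0.1},{"x":0,"y":0,"z":0,"ax":0,"ay":-9,"az":0,"hand":0.1},{"x":0,"y":0,"z":0,"ax":0,"ay":0,"az":0,"hand":0.1}]'; python3 -c "
from h import *
st();go(376,-226,110,-37.2)
c=cam('top');save('pics/t10.png',c['frame'],360,180,520,320,5)
"
```

```text
clock: 13.22
eef_pos: [454.1, -12.4, 174.7]
tcp_rot: [-1.571, 0.0, -1.12]
contact_force: [0.7, -0.1, -1.1]
grip_width: 28.4
clock: 13.72
eef_pos: [453.8, -10.5, 174.6]
tcp_rot: [-1.571, 0.001, -0.65]
contact_force: [0.3, 0.2, -1.3]
grip_width: 28.9
t13.72 p[453.8 -10.5 174.6] rpy[-90.    0.1 -37.2] F[ 0.3  0.2 -1.3] w28.9 j[ 0.61  0.12 -0.7   1.89  0.08  1.16 -0.76]
t13.72 at [453.8 -10.5 174.6] yaw -37.2 -> tool dx 68.6 dy 64.5 dz -218.7 ay -0.0 (turn FIRST, then shift: dx 68.3 dz -218.7)
```

View pics/t10.png

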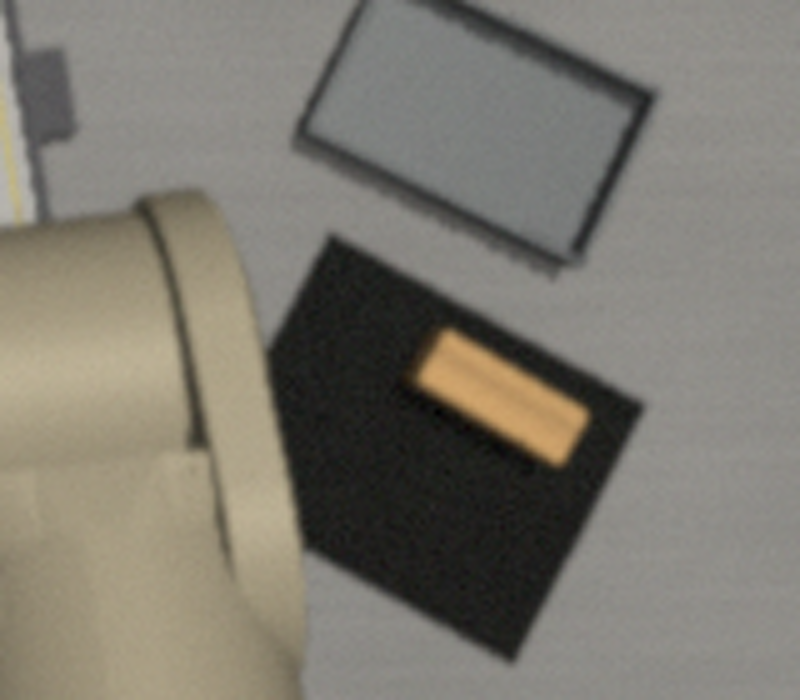

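```bash
python3 -m crank '[{"x":14,"y":10,"z":-45,"ax":0,"ay":0,"az":0,"hand":0.1},{"x":14,"y":13,"z":-45,"ax":0,"ay":0,"az":0,"hand":0.1},{"x":14,"y":13,"z":-45,"ax":0,"ay":0,"az":0,"hand":0.1},{"x":14,"y":13,"z":-45,"ax":0,"ay":0,"az":0,"hand":0.1},{"x":13,"y":13,"z":-45,"ax":0,"ay":0,"az":0,"hand":0.1}]'; python3 -m crank '[{"x":0,"y":35,"z":0,"ax":0,"ay":0,"az":0,"hand":0.1},{"x":0,"y":35,"z":0,"ax":0,"ay":0,"az":0,"hand":0.1},{"x":0,"y":10,"z":0,"ax":0,"ay":0,"az":0,"hand":0.1},{"x":0,"y":0,"z":0,"ax":0,"ay":0,"az":0,"hand":0.1}]'; python3 -c "
from h import *
st();go(371,-231,17.5,-37.2)
c=cam('scene');save('pics/s11.png',c['frame'],60,170,260,320,4)
"
```

```text
clock: 14.4
eef_pos: [372.3, -232.7, 112.9]
tcp_rot: [-1.571, -0.0, -0.653]
contact_force: [0.5, -1.9, -1.3]
grip_width: 28.7
clock: 14.9
eef_pos: [372.9, -230.9, 33.4]
tcp_rot: [-1.571, 0.001, -0.65]
contact_force: [-0.3, 0.2, -0.6]
grip_width: 28.7
t14.90 p[ 372.9 -230.9   33.4] rpy[-90.    0.1 -37.2] F[-0.3  0.2 -0.6] w28.7 j[ 0.9   0.26 -0.46  2.08  0.15  0.83 -0.3 ]
t14.90 at [ 372.9 -230.9   33.4] yaw -37.2 -> tool dx -1.5 dy 15.9 dz -1.2 ay -0.0 (turn FIRST, then shift: dx -1.5 dz -1.2)
```

View pics/s11.png

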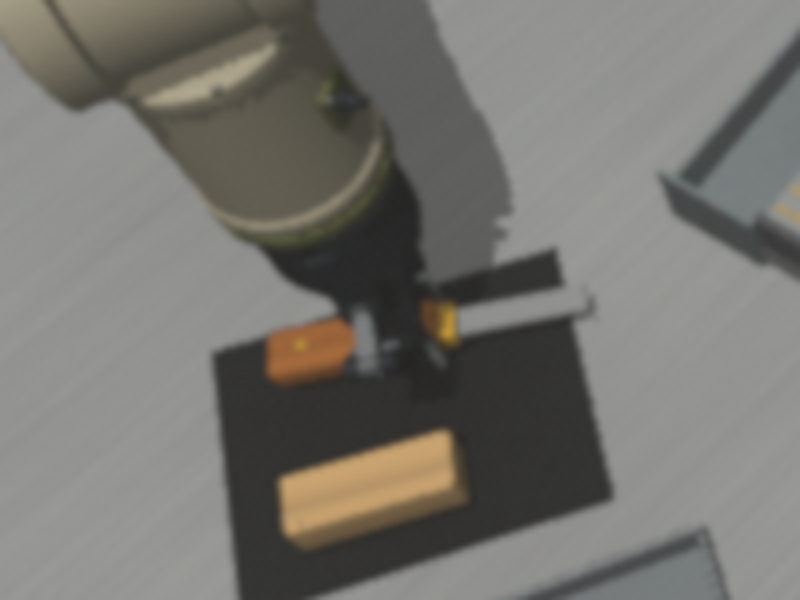

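```bash
python3 -m crank '[{"x":0,"y":9,"z":0,"ax":0,"ay":0,"az":0,"hand":0.1},{"x":0,"y":6,"z":0,"ax":0,"ay":0,"az":0,"hand":0.1},{"x":0,"y":0,"z":0,"ax":0,"ay":0,"az":0,"hand":0.1}]'; python3 -c "
from h import *
st()"
```

```text
clock: 15.32
eef_pos: [372.7, -231.1, 18.3]
tcp_rot: [-1.571, 0.001, -0.649]
contact_force: [0.8, 0.0, -0.7]
grip_width: 28.2
t15.32 p[ 372.7 -231.1   18.3] rpy[-90.    0.  -37.2] F[ 0.8  0.  -0.7] w28.2 j[ 0.89  0.29 -0.45  2.09  0.17  0.79 -0.32]
```

```bash
python3 -m crank '[{"x":0,"y":1.8,"z":0,"ax":0,"ay":0,"az":0,"hand":0.1},{"x":0,"y":0,"z":0,"ax":0,"ay":0,"az":0,"hand":0.5},{"x":0,"y":0,"z":0,"ax":0,"ay":0,"az":0,"hand":0.5},{"x":0,"y":0,"z":0,"ax":0,"ay":0,"az":0,"hand":0.5}]'; python3 -m crank '[{"x":0,"y":-30,"z":0,"ax":0,"ay":0,"az":0,"hand":0.5},{"x":0,"y":-60,"z":0,"ax":0,"ay":0,"az":0,"hand":0.5},{"x":0,"y":-60,"z":0,"ax":0,"ay":0,"az":0,"hand":0},{"x":0,"y":-10,"z":0,"ax":0,"ay":0,"az":0,"hand":0}]'; python3 -c "
from h import *
st();go(455,-10,180,-64.2)
c=cam('scene');save('pics/s12.png',c['frame'],60,170,260,320,4)
"
```

```text
clock: 15.82
eef_pos: [373.0, -231.3, 16.9]
tcp_rot: [-1.571, -0.0, -0.649]
contact_force: [-0.1, -0.2, -0.2]
grip_width: 42.9
clock: 16.32
eef_pos: [375.0, -232.4, 181.1]
tcp_rot: [-1.571, -0.008, -0.649]
contact_force: [-0.7, -0.4, -0.2]
grip_width: 7.1
t16.32 p[ 375.  -232.4  181.1] rpy[-90.   -0.4 -37.2] F[-0.7 -0.4 -0.2] w7.1 j[ 0.96  0.05 -0.49  1.93  0.03  1.16 -0.19]
t16.32 at [ 375.  -232.4  181.1] yaw -37.2 -> tool dx -70.7 dy 0.5 dz 225.5 ay 27.0 (turn FIRST, then shift: dx -165.4 dz 168.8)
```

View pics/s12.png

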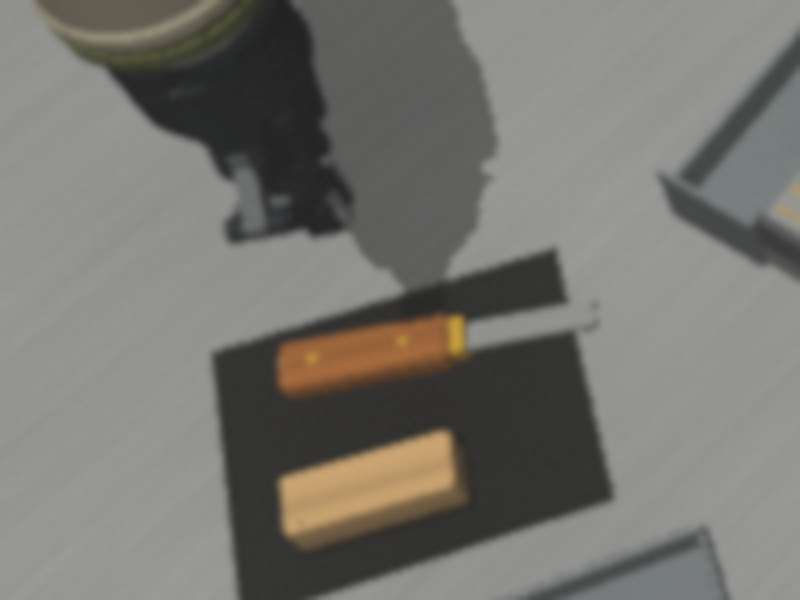

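```bash
python3 -m crank '[{"x":-14,"y":0,"z":45,"ax":0,"ay":0,"az":0,"hand":0},{"x":-14,"y":0,"z":45,"ax":0,"ay":0,"az":0,"hand":0},{"x":-14,"y":0,"z":45,"ax":0,"ay":0,"az":0,"hand":0},{"x":-14,"y":0,"z":45,"ax":0,"ay":0,"az":0,"hand":0},{"x":-14,"y":0,"z":45,"ax":0,"ay":0,"az":0,"hand":0}]'; python3 -c "
from h import *
st()
c=cam('top');cc=cam('scene')
print('s10',toplane(cc,[(520/4+220,322/4+40),(507/4+220,368/4+40),(493/4+220,411/4+40)],48).round(1))
for n,k,b in (('t',c,(200,200,275,285)),('s',cc,(325,90,390,165))):
    f=k['frame']; m=box(f.max(2)<50,*b); n_,l,s,ce=cv2.connectedComponentsWithStats(m)
    for i in range(1,n_):
        if s[i,4]>8: print(n,s[i],ce[i].round(1),toplane(k,[ce[i]],47)[0].round(1))
save('pics/t13.png',c['frame'],190,180,350,320,5)
go(466.5,297.4,130,-64.2)
"
```

```text
clock: 17.0
eef_pos: [452.6, -8.3, 175.3]
tcp_rot: [-1.572, 0.002, -0.649]
contact_force: [1.0, 0.1, 0.4]
grip_width: 0.2
t17.00 p[452.6  -8.3 175.3] rpy[-90.1   0.1 -37.2] F[1.  0.1 0.4] w0.2 j[ 0.64  0.12 -0.74  1.89  0.08  1.17 -0.77]
s10 [[452.5 329.5  48. ]
 [470.9 292.7  48. ]
 [486.6 258.8  48. ]]
t [251 237   4   4  14] [252.5 238.7] [483.8 261.8  47. ]
t [237 242   7   7  35] [239.8 245.1] [466.7 296.8  47. ]
t [223 248   9   8  60] [226.5 251.4] [449.7 333.1  47. ]
s [347 119   6   5  15] [348.9 121.7] [452.5 325.   47. ]
s [344 130   5   5  12] [346.2 132.2] [469.9 291.9  47. ]
t17.10 at [453.3  -4.1 175.6] yaw -36.7 -> tool dx -169.6 dy 46.5 dz 249.5 ay 27.5 (turn FIRST, then shift: dx -265.7 dz 143.1)
```

View pics/t13.png

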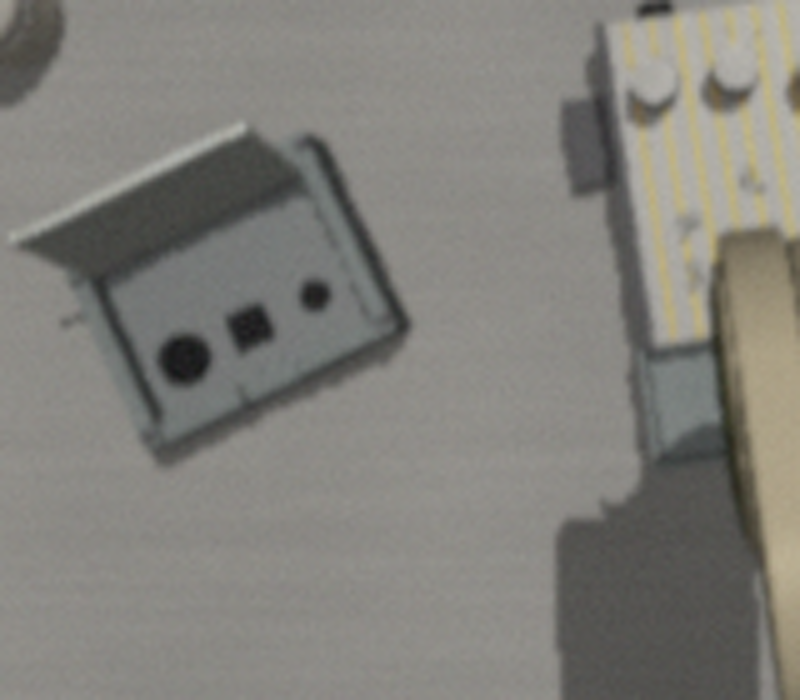

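```bash
python3 -m crank '[{"x":0,"y":0,"z":0,"ax":0,"ay":9.1,"az":0,"hand":0},{"x":0,"y":0,"z":0,"ax":0,"ay":9.1,"az":0,"hand":0},{"x":0,"y":0,"z":0,"ax":0,"ay":9.1,"az":0,"hand":0}]'; python3 -m crank '[{"x":-53,"y":9,"z":29,"ax":0,"ay":0,"az":0,"hand":0},{"x":-53,"y":9,"z":29,"ax":0,"ay":0,"az":0,"hand":0},{"x":-53,"y":9,"z":29,"ax":0,"ay":0,"az":0,"hand":0},{"x":-53,"y":9,"z":28,"ax":0,"ay":0,"az":0,"hand":0},{"x":-53,"y":9,"z":28,"ax":0,"ay":0,"az":0,"hand":0}]'; python3 -c "
from h import *
st();go(467,296.5,72,-64.2)"
```

```text
clock: 17.48
eef_pos: [452.2, -10.2, 175.2]
tcp_rot: [-1.573, 0.002, -1.131]
contact_force: [-0.6, -0.3, 0.4]
grip_width: -0.0
clock: 18.1
eef_pos: [467.6, 291.7, 129.7]
tcp_rot: [-1.573, -0.0, -1.126]
contact_force: [1.1, 0.1, 1.3]
grip_width: -0.1
t18.10 p[467.6 291.7 129.7] rpy[-90.1  -0.  -64.5] F[1.1 0.1 1.3] w-0.1 j[ 0.03  0.44 -0.82  1.7   0.34  1.16 -2.01]
t18.10 at [467.6 291.7 129.7] yaw -64.5 -> tool dx -4.6 dy 57.7 dz 1.6 ay -0.3 (turn FIRST, then shift: dx -4.6 dz 1.5)
```

```bash
python3 -m crank '[{"x":-4.6,"y":25,"z":1.6,"ax":0,"ay":0,"az":0,"hand":0},{"x":0,"y":25,"z":0,"ax":0,"ay":0,"az":0,"hand":0},{"x":0,"y":8,"z":0,"ax":0,"ay":0,"az":0,"hand":0},{"x":0,"y":0,"z":0,"ax":0,"ay":0,"az":0,"hand":0},{"x":0,"y":0,"z":0,"ax":0,"ay":0,"az":0,"hand":0}]'; python3 -c "
from h import *
st();go(467,296.5,62,-64.2)
c=cam('top');save('pics/t14.png',c['frame'],190,180,350,320,5)
c=cam('scene');save('pics/s14.png',c['frame'],300,70,420,180,6)"
```

```text
clock: 18.73
eef_pos: [468.0, 295.9, 74.6]
tcp_rot: [-1.57, 0.0, -1.126]
contact_force: [-0.2, 0.1, 0.1]
grip_width: 0.2
t18.73 p[468.  295.9  74.6] rpy[-89.9   0.  -64.5] F[-0.2  0.1  0.1] w0.2 j[-0.    0.5  -0.79  1.75  0.4   1.06 -2.06]
t18.73 at [468.  295.9  74.6] yaw -64.5 -> tool dx -1.0 dy 12.6 dz -0.7 ay -0.3 (turn FIRST, then shift: dx -1.0 dz -0.6)
```

View pics/s14.png

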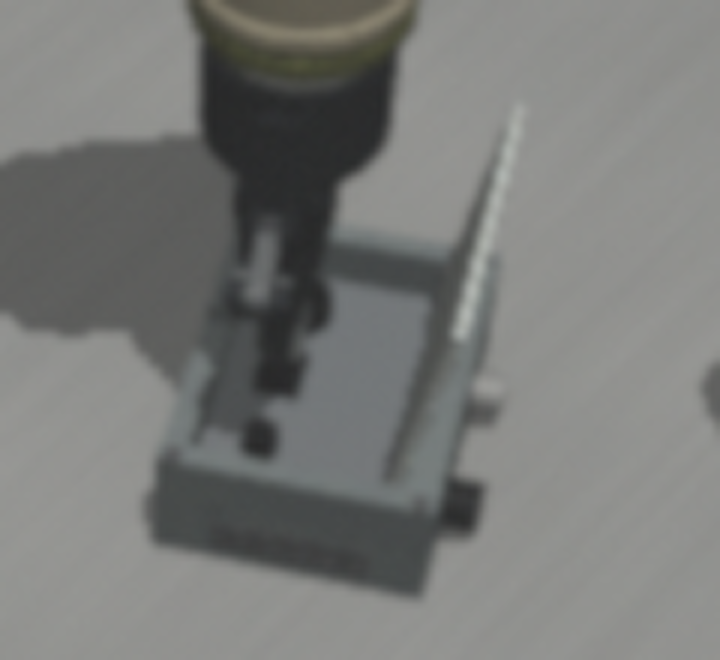

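```bash
python3 -m crank '[{"x":-1,"y":9,"z":0,"ax":0,"ay":0,"az":0,"hand":0},{"x":0,"y":4,"z":0,"ax":0,"ay":0,"az":0,"hand":0},{"x":0,"y":0,"z":0,"ax":0,"ay":0,"az":0,"hand":0}]'; python3 -m crank '[{"x":0,"y":3,"z":0,"ax":0,"ay":0,"az":0,"hand":0},{"x":0,"y":0,"z":0,"ax":0,"ay":0,"az":0,"hand":0}]'; python3 -m crank '[{"x":0,"y":2,"z":0,"ax":0,"ay":0,"az":0,"hand":0},{"x":0,"y":0,"z":0,"ax":0,"ay":0,"az":0,"hand":0}]'
```

```text
clock: 19.2
eef_pos: [466.9, 296.7, 60.5]
tcp_rot: [-1.571, -0.0, -1.125]
contact_force: [-0.8, -0.5, 1.9]
grip_width: 0.2
clock: 19.45
eef_pos: [467.0, 296.8, 57.8]
tcp_rot: [-1.571, 0.0, -1.125]
contact_force: [-1.2, -0.3, 3.5]
grip_width: -0.4
clock: 19.7
eef_pos: [467.1, 296.9, 56.9]
tcp_rot: [-1.57, -0.001, -1.125]
contact_force: [-4.4, -4.7, 13.8]
grip_width: -0.2
```

```bash
python3 -m crank '[{"x":0,"y":-12,"z":0,"ax":0,"ay":0,"az":0,"hand":0},{"x":0,"y":-13,"z":0,"ax":0,"ay":0,"az":0,"hand":0},{"x":-20,"y":0,"z":0,"ax":0,"ay":0,"az":0,"hand":0},{"x":-20,"y":0,"z":0,"ax":0,"ay":0,"az":0,"hand":0},{"x":0,"y":0,"z":0,"ax":0,"ay":0,"az":0,"hand":0}]'; python3 -c "
from h import *
st();go(450,332,62,-64.2)
c=cam('scene');save('pics/s15.png',c['frame'],300,70,420,180,6)"
```

```text
clock: 20.32
eef_pos: [448.8, 334.6, 81.5]
tcp_rot: [-1.57, 0.001, -1.122]
contact_force: [0.2, -0.3, 0.1]
grip_width: -0.0
t20.32 p[448.8 334.6  81.5] rpy[-90.    0.1 -64.3] F[ 0.2 -0.3  0.1] w-0.0 j[-0.08  0.51 -0.8   1.73  0.41  1.08 -2.13]
t20.32 at [448.8 334.6  81.5] yaw -64.3 -> tool dx 2.9 dy 19.5 dz -0.0 ay -0.1 (turn FIRST, then shift: dx 2.8 dz -0.0)
```

View pics/s15.png

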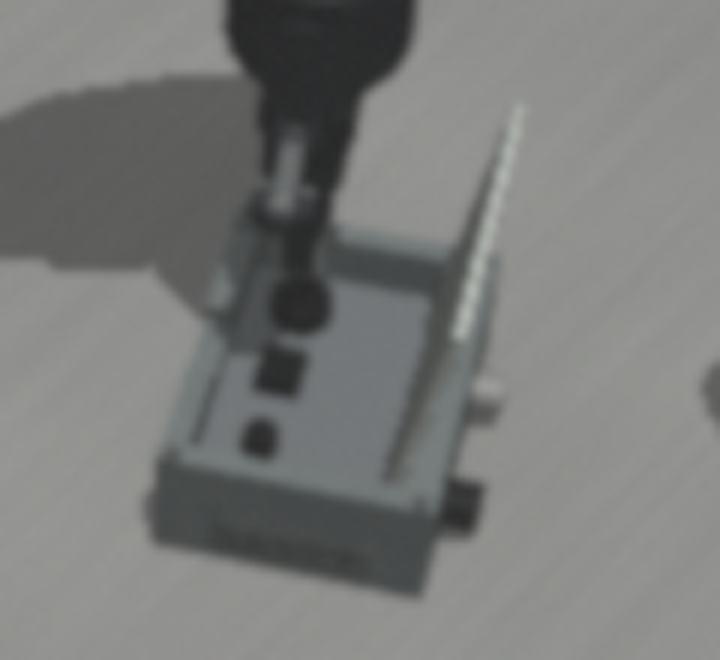

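```bash
python3 -m crank '[{"x":2.5,"y":12,"z":0,"ax":0,"ay":0,"az":0,"hand":0},{"x":0,"y":7,"z":0,"ax":0,"ay":0,"az":0,"hand":0},{"x":0,"y":0,"z":0,"ax":0,"ay":0,"az":0,"hand":0}]'; python3 -m crank '[{"x":0,"y":4,"z":0,"ax":0,"ay":0,"az":0,"hand":0},{"x":0,"y":0,"z":0,"ax":0,"ay":0,"az":0,"hand":0}]'; python3 -m crank '[{"x":0,"y":1.5,"z":0,"ax":0,"ay":0,"az":0,"hand":0},{"x":0,"y":0,"z":0,"ax":0,"ay":0,"az":0,"hand":0}]'
```

```text
clock: 20.75
eef_pos: [451.0, 329.5, 60.9]
tcp_rot: [-1.572, -0.001, -1.127]
contact_force: [0.6, -0.3, 1.1]
grip_width: 0.4
clock: 21.0
eef_pos: [451.1, 330.4, 57.8]
tcp_rot: [-1.571, -0.0, -1.126]
contact_force: [0.4, -2.5, 3.2]
grip_width: -0.3
clock: 21.25
eef_pos: [451.2, 330.5, 57.0]
tcp_rot: [-1.57, -0.001, -1.126]
contact_force: [-0.7, -4.4, 9.6]
grip_width: 0.2
```

```bash
python3 -m crank '[{"x":0,"y":-12,"z":0,"ax":0,"ay":0,"az":0,"hand":0},{"x":0,"y":-13,"z":0,"ax":0,"ay":0,"az":0,"hand":0},{"x":38,"y":0,"z":0,"ax":0,"ay":0,"az":0,"hand":0},{"x":38,"y":0,"z":0,"ax":0,"ay":0,"az":0,"hand":0},{"x":0,"y":0,"z":0,"ax":0,"ay":0,"az":0,"hand":0}]'; python3 -c "
from h import *
st();go(484.3,261,62,-64.2)
c=cam('scene');save('pics/s16.png',c['frame'],300,70,420,180,6)"
```

```text
clock: 21.88
eef_pos: [485.6, 258.6, 81.6]
tcp_rot: [-1.571, -0.002, -1.131]
contact_force: [-0.8, -0.2, -0.5]
grip_width: -0.2
t21.88 p[485.6 258.6  81.6] rpy[-90.   -0.1 -64.8] F[-0.8 -0.2 -0.5] w-0.2 j[ 0.07  0.49 -0.79  1.75  0.39  1.07 -1.98]
t21.88 at [485.6 258.6  81.6] yaw -64.8 -> tool dx -2.8 dy 19.6 dz -0.2 ay -0.6 (turn FIRST, then shift: dx -2.7 dz -0.2)
```

View pics/s16.png

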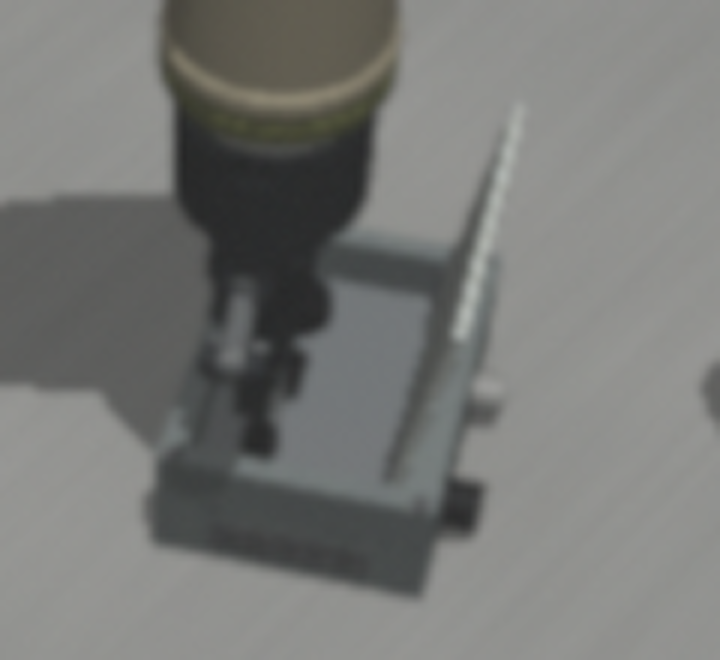

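```bash
python3 -m crank '[{"x":-2.5,"y":12,"z":0,"ax":0,"ay":0,"az":0,"hand":0},{"x":0,"y":7,"z":0,"ax":0,"ay":0,"az":0,"hand":0},{"x":0,"y":0,"z":0,"ax":0,"ay":0,"az":0,"hand":0}]'; python3 -m crank '[{"x":0,"y":4,"z":0,"ax":0,"ay":0,"az":0,"hand":0},{"x":0,"y":0,"z":0,"ax":0,"ay":0,"az":0,"hand":0}]'; python3 -m crank '[{"x":0,"y":1.5,"z":0,"ax":0,"ay":0,"az":0,"hand":0},{"x":0,"y":0,"z":0,"ax":0,"ay":0,"az":0,"hand":0}]'
```

```text
clock: 22.3
eef_pos: [481.4, 265.2, 61.5]
tcp_rot: [-1.572, 0.001, -1.123]
contact_force: [-0.8, 0.6, 1.2]
grip_width: -0.2
clock: 22.55
eef_pos: [482.3, 265.0, 58.4]
tcp_rot: [-1.571, 0.001, -1.125]
contact_force: [-0.7, 1.2, 2.8]
grip_width: 0.1
clock: 22.8
eef_pos: [482.5, 264.9, 57.2]
tcp_rot: [-1.57, 0.0, -1.125]
contact_force: [-3.8, 1.9, 3.4]
grip_width: -0.4
```

```bash
python3 -m crank '[{"x":0,"y":1,"z":0,"ax":0,"ay":0,"az":0,"hand":0},{"x":0,"y":0,"z":0,"ax":0,"ay":0,"az":0,"hand":0}]'; python3 -m crank '[{"x":0,"y":-12,"z":0,"ax":0,"ay":0,"az":0,"hand":0},{"x":0,"y":-20,"z":0,"ax":0,"ay":0,"az":0,"hand":0},{"x":0,"y":-40,"z":0,"ax":0,"ay":0,"az":0,"hand":0},{"x":0,"y":-60,"z":0,"ax":0,"ay":0,"az":0,"hand":0.5},{"x":0,"y":-20,"z":0,"ax":0,"ay":0,"az":0,"hand":0.5}]';python3 -c "
from h import *
st()
c=cam('top');save('pics/t17.png',c['frame'],190,160,390,290,4)
c=cam('scene');save('pics/s17.png',c['frame'],220,90,400,280,3.1)"
```

```text
clock: 23.05
eef_pos: [482.6, 264.9, 56.9]
tcp_rot: [-1.57, -0.0, -1.125]
contact_force: [-4.9, -0.7, 12.2]
grip_width: 0.1
clock: 23.68
eef_pos: [483.7, 265.2, 212.8]
tcp_rot: [-1.565, -0.0, -1.125]
contact_force: [1.3, 0.5, -1.0]
grip_width: 35.8
t23.68 p[483.7 265.2 212.8] rpy[-89.6  -0.  -64.5] F[ 1.3  0.5 -1. ] w35.8 j[ 0.12  0.35 -0.86  1.6   0.28  1.31 -1.9 ]
```

View pics/t17.png

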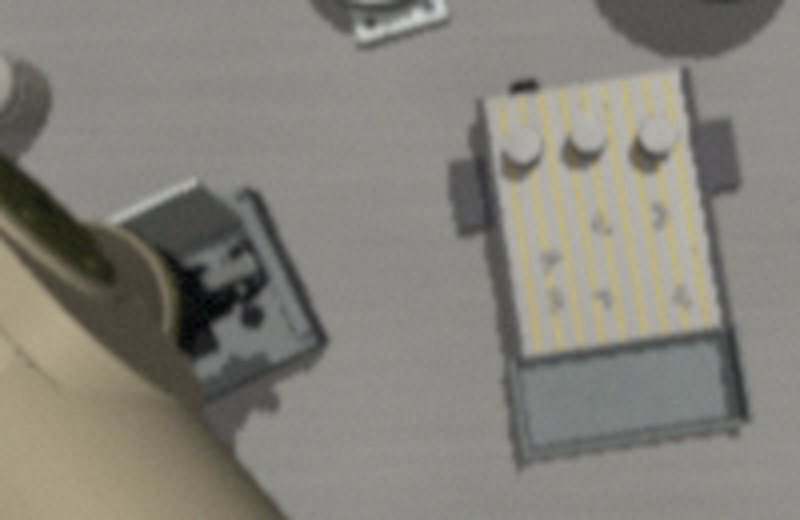

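View pics/s17.png

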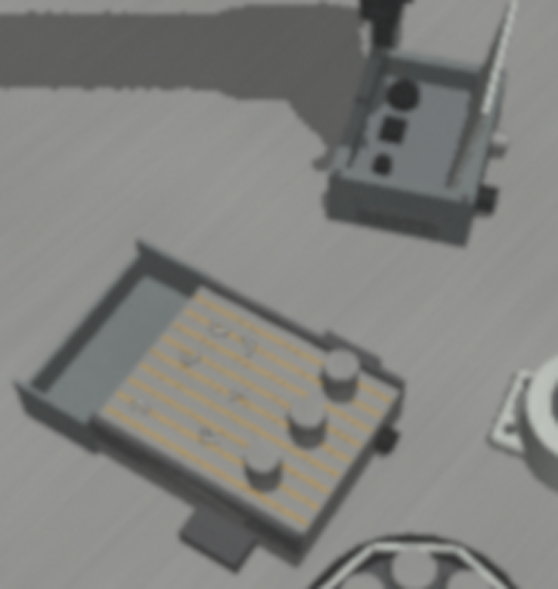

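```bash
python3 - <<'E'
from h import *
c=cam("top"); cc=cam("scene")
T=[(523,143),(588,132),(657,135)]; S=[(341,364),(308,408),(263,456)]
for t,s in zip(T,S):
    a=(t[0]/4+190,t[1]/4+160); b=(s[0]/3.1+220,s[1]/3.1+90)
    p,e=tri(c,a,cc,b); print(p.round(1),e.round(1),toplane(c,[a],81)[0][:2].round(1),toplane(cc,[b],81)[0][:2].round(1))
for k,z in ((c,28),):
    q=np.array([(165,45),(352,132),(290,262),(103,168)])/3.5+np.array([390,160])
    P=toplane(c,q,28)[:,:2]; print("tray rim",P.round(1),P.mean(0).round(1))
s=np.array([(200,392),(478,288),(530,465),(240,580)])/3.5+np.array([100,220]); P=toplane(cc,s,28)[:,:2]; print("tray scene",P.round(1),P.mean(0))
go(600,60,215,8)
E
```

```text
[596.6  72.6  80.9] 1.4 [596.2  72.1] [597.1  73.1]
[603.1  28.9  83.2] 1.0 [603.   28.5] [602.6  30.2]
[601.4 -17.4  76.1] 1.2 [600.4 -17.5] [603.6 -18.7]
tray rim [[ 663.5 -255.4]
 [ 591.1 -400.3]
 [ 488.4 -346.1]
 [ 564.7 -202.1]] [ 576.9 -301. ]
tray scene [[ 499.6 -353.8]
 [ 576.9 -206.6]
 [ 673.6 -258.1]
 [ 597.1 -402.8]] [ 586.78147394 -305.31964655]
t23.88 at [482.6 263.9 208.1] yaw -64.5 -> tool dx 234.5 dy -6.8 dz 18.2 ay -72.5 (turn FIRST, then shift: dx 87.8 dz -218.2)
```

```bash
python3 -m crank '[{"x":0,"y":0,"z":0,"ax":0,"ay":-10.4,"az":0,"hand":0.5},{"x":0,"y":0,"z":0,"ax":0,"ay":-10.4,"az":0,"hand":0.5},{"x":0,"y":0,"z":0,"ax":0,"ay":-10.4,"az":0,"hand":0.5},{"x":0,"y":0,"z":0,"ax":0,"ay":-10.4,"az":0,"hand":0.5},{"x":0,"y":0,"z":0,"ax":0,"ay":-10.4,"az":0,"hand":0.5}]'; python3 -m crank '[{"x":0,"y":0,"z":0,"ax":0,"ay":-10.4,"az":0,"hand":0.5},{"x":0,"y":0,"z":0,"ax":0,"ay":-10.3,"az":0,"hand":0.5},{"x":0,"y":0,"z":0,"ax":0,"ay":0,"az":0,"hand":0.5}]';  python3 -c "
from h import *
st();go(596.5,72.5,130,8.2)"
```

```text
clock: 24.5
eef_pos: [481.9, 263.6, 206.3]
tcp_rot: [-1.572, 0.002, -0.212]
contact_force: [1.0, 0.5, 0.6]
grip_width: 42.9
clock: 24.88
eef_pos: [482.0, 263.7, 206.4]
tcp_rot: [-1.571, 0.003, 0.142]
contact_force: [-0.4, -0.3, -0.4]
grip_width: 42.8
t24.88 p[482.  263.7 206.4] rpy[-90.    0.1   8.2] F[-0.4 -0.3 -0.4] w42.8 j[ 0.28  0.45 -1.1   1.6   0.41  1.34 -0.73]
t24.88 at [482.  263.7 206.4] yaw 8.2 -> tool dx 86.4 dy 76.2 dz -205.5 ay -0.0 (turn FIRST, then shift: dx 86.0 dz -205.6)
```

```bash
python3 -m crank '[{"x":17.3,"y":10,"z":-41,"ax":0,"ay":0,"az":0,"hand":0.5},{"x":17.3,"y":15,"z":-41,"ax":0,"ay":0,"az":0,"hand":0.5},{"x":17.3,"y":15,"z":-41,"ax":0,"ay":0,"az":0,"hand":0.5},{"x":17.3,"y":18,"z":-41,"ax":0,"ay":0,"az":0,"hand":0.5},{"x":17.2,"y":18,"z":-41,"ax":0,"ay":0,"az":0,"hand":0.5}]'; python3 -m crank '[{"x":0,"y":0,"z":0,"ax":0,"ay":0,"az":0,"hand":0.5},{"x":0,"y":0,"z":0,"ax":0,"ay":0,"az":0,"hand":0.5}]';  python3 -c "
from h import *
st();go(596.5,72.5,66,8.2)
c=cam('top');save('pics/t18.png',c['frame'],270,140,400,250,6)
c=cam('scene');save('pics/s18.png',c['frame'],220,90,400,280,3.1)"
```

```text
clock: 25.5
eef_pos: [597.6, 72.2, 130.5]
tcp_rot: [-1.571, 0.001, 0.139]
contact_force: [0.2, 0.0, -0.1]
grip_width: 42.7
clock: 25.75
eef_pos: [596.7, 74.3, 131.3]
tcp_rot: [-1.57, 0.001, 0.141]
contact_force: [-0.4, 0.6, -0.7]
grip_width: 42.6
t25.75 p[596.7  74.3 131.3] rpy[-89.9   0.1   8.1] F[-0.4  0.6 -0.7] w42.6 j[ 0.52  0.61 -0.99  1.56  0.53  1.26 -0.41]
t25.75 at [596.7  74.3 131.3] yaw 8.1 -> tool dx -0.4 dy 65.3 dz -1.8 ay -0.1 (turn FIRST, then shift: dx -0.5 dz -1.8)
```

View pics/t18.png

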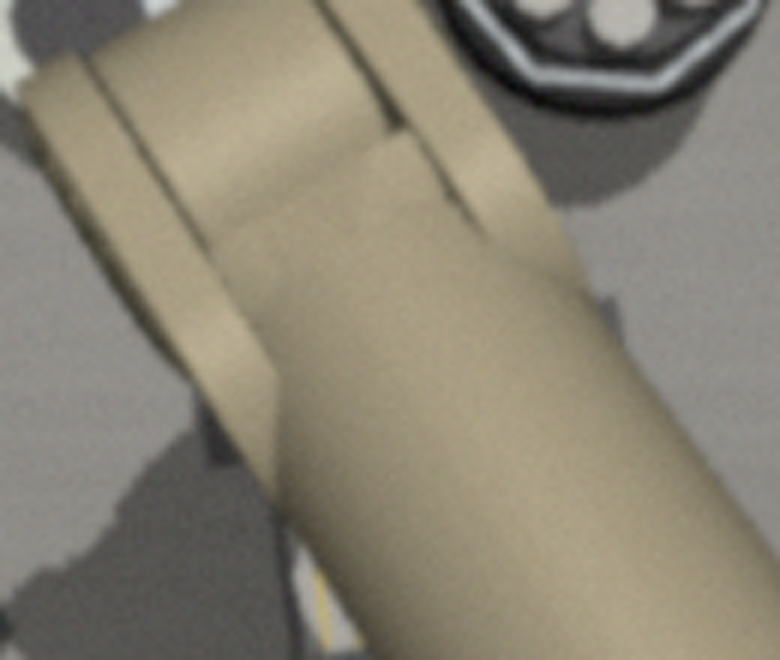

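View pics/s18.png

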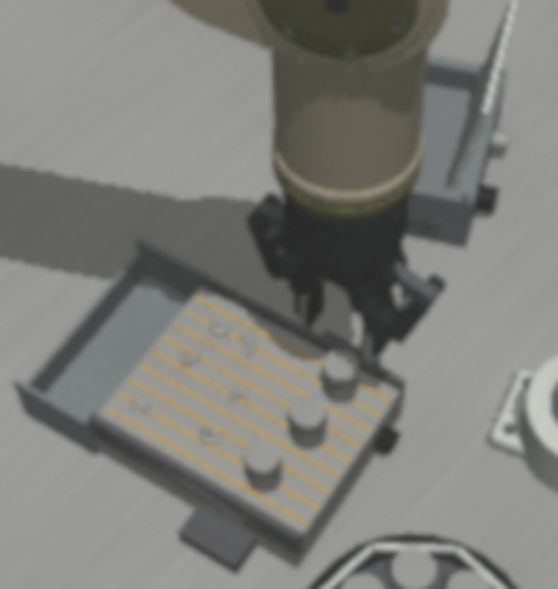

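```bash
python3 -m crank '[{"x":0,"y":25,"z":-1.8,"ax":0,"ay":0,"az":0,"hand":0.5},{"x":0,"y":22,"z":0,"ax":0,"ay":0,"az":0,"hand":0.5},{"x":0,"y":13,"z":0,"ax":0,"ay":0,"az":0,"hand":0.5},{"x":0,"y":5,"z":0,"ax":0,"ay":0,"az":0,"hand":0.5},{"x":0,"y":0,"z":0,"ax":0,"ay":0,"az":0,"hand":0.5}]';  python3 -c "
from h import *
st();go(596.5,72.5,66,8.2)
c=cam('scene');save('pics/s19.png',c['frame'],260,120,380,240,5)"
```

```text
clock: 26.48
eef_pos: [597.6, 72.3, 66.9]
tcp_rot: [-1.57, -0.0, 0.144]
contact_force: [0.0, -0.7, 0.1]
grip_width: 42.9
t26.48 p[597.6  72.3  66.9] rpy[-90.   -0.    8.2] F[ 0.  -0.7  0.1] w42.9 j[ 0.49  0.68 -0.94  1.62  0.59  1.15 -0.45]
t26.48 at [597.6  72.3  66.9] yaw 8.2 -> tool dx -1.1 dy 0.9 dz 0.3 ay 0.0 (turn FIRST, then shift: dx -1.1 dz 0.3)
```

View pics/s19.png

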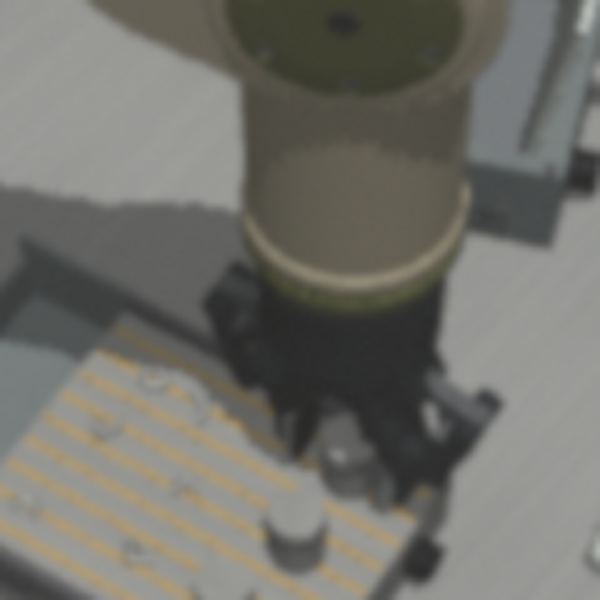

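Straddling piston 1. Close and lift.

```bash
python3 -m crank '[{"x":0,"y":0,"z":0,"ax":0,"ay":0,"az":0,"hand":0.1},{"x":0,"y":0,"z":0,"ax":0,"ay":0,"az":0,"hand":0.1},{"x":0,"y":0,"z":0,"ax":0,"ay":0,"az":0,"hand":0.1},{"x":0,"y":0,"z":0,"ax":0,"ay":0,"az":0,"hand":0.1}]' 60; python3 -m crank '[{"x":0,"y":-10,"z":0,"ax":0,"ay":0,"az":0,"hand":0.1},{"x":0,"y":-40,"z":0,"ax":0,"ay":0,"az":0,"hand":0.1},{"x":0,"y":-50,"z":0,"ax":0,"ay":0,"az":0,"hand":0.1},{"x":0,"y":0,"z":0,"ax":0,"ay":0,"az":0,"hand":0.1}]'; python3 -c "
from h import *
st();go(596,-275,165,8.2);go(600,-263,165)"
```

```text
clock: 27.02
eef_pos: [598.2, 72.2, 67.8]
tcp_rot: [-1.571, -0.002, 0.143]
contact_force: [-1.5, -0.1, 5.9]
grip_width: 24.3
clock: 27.52
eef_pos: [599.6, 73.2, 171.5]
tcp_rot: [-1.571, -0.007, 0.144]
contact_force: [-1.0, -0.3, -1.6]
grip_width: 24.5
t27.52 p[599.6  73.2 171.5] rpy[-90.   -0.4   8.2] F[-1.  -0.3 -1.6] w24.5 j[ 0.53  0.58 -1.01  1.51  0.5   1.32 -0.38]
t27.52 at [599.6  73.2 171.5] yaw 8.2 -> tool dx -53.5 dy 6.0 dz -344.1 ay 0.0 (turn FIRST, then shift: dx -53.2 dz -344.1)
t27.52 at [599.6  73.2 171.5] yaw 8.2 -> tool dx -47.8 dy 6.1 dz -332.8
```

```bash
python3 -m crank '[{"x":-8,"y":1,"z":-55,"ax":0,"ay":0,"az":0,"hand":0.1},{"x":-8,"y":1,"z":-55,"ax":0,"ay":0,"az":0,"hand":0.1},{"x":-8,"y":1,"z":-55,"ax":0,"ay":0,"az":0,"hand":0.1},{"x":-8,"y":1,"z":-55,"ax":0,"ay":0,"az":0,"hand":0.1},{"x":-8,"y":1,"z":-55,"ax":0,"ay":0,"az":0,"hand":0.1}]'; python3 -m crank '[{"x":-8,"y":20,"z":-55,"ax":0,"ay":0,"az":0,"hand":0.1},{"x":0,"y":20,"z":0,"ax":0,"ay":8.8,"az":0,"hand":0.1},{"x":0,"y":20,"z":0,"ax":0,"ay":8.8,"az":0,"hand":0.1},{"x":0,"y":0,"z":0,"ax":0,"ay":8.8,"az":0,"hand":0.1},{"x":0,"y":0,"z":0,"ax":0,"ay":8.8,"az":0,"hand":0.1}]';python3 -c "
from h import *
st();go(600,-263,26,-27)
c=cam('scene');save('pics/s20.png',c['frame'],100,180,300,390,2.8)
c=cam('top');save('pics/t20.png',c['frame'],380,140,520,250,5)"
```

```text
clock: 28.15
eef_pos: [596.6, -207.9, 161.0]
tcp_rot: [-1.57, 0.001, 0.143]
contact_force: [0.5, 0.3, -0.7]
grip_width: 24.2
clock: 28.78
eef_pos: [596.4, -261.3, 100.3]
tcp_rot: [-1.571, 0.002, -0.476]
contact_force: [0.5, -0.1, -0.8]
grip_width: 24.7
t28.77 p[ 596.4 -261.3  100.3] rpy[-90.    0.1 -27.3] F[ 0.5 -0.1 -0.8] w24.7 j[ 0.89  0.67 -0.79  1.44  0.49  1.23 -0.43]
t28.77 at [ 596.4 -261.3  100.3] yaw -27.3 -> tool dx 4.1 dy 74.3 dz 0.1 ay -0.3 (turn FIRST, then shift: dx 3.9 dz 0.1)
```

View pics/s20.png

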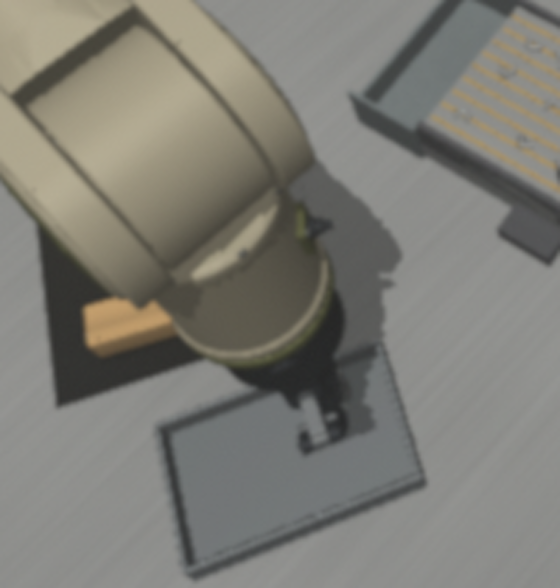

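View pics/t20.png

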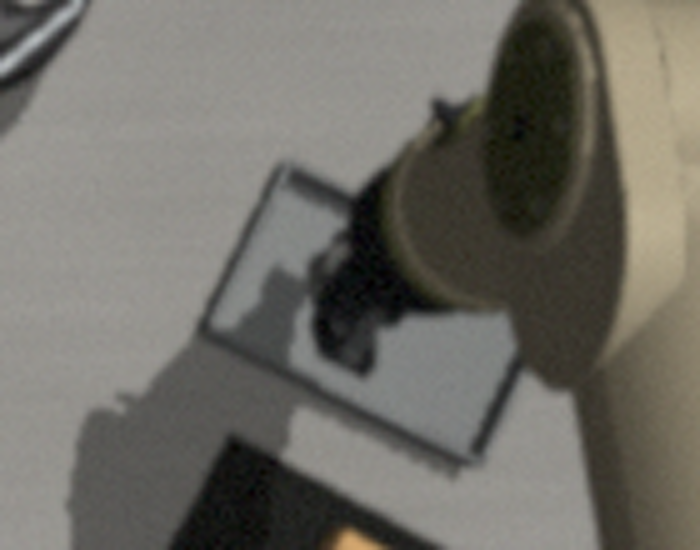

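```bash
python3 -m crank '[{"x":2,"y":30,"z":0,"ax":0,"ay":0,"az":0,"hand":0.1},{"x":0,"y":28,"z":0,"ax":0,"ay":0,"az":0,"hand":0.1},{"x":0,"y":12,"z":0,"ax":0,"ay":0,"az":0,"hand":0.1},{"x":0,"y":0,"z":0,"ax":0,"ay":0,"az":0,"hand":0.1},{"x":0,"y":0,"z":0,"ax":0,"ay":0,"az":0,"hand":0.1}]';python3 -c "
from h import *
st();go(600,-263,26.5,-27)"
```

```text
clock: 29.5
eef_pos: [599.9, -262.4, 33.0]
tcp_rot: [-1.57, -0.002, -0.47]
contact_force: [-0.1, 0.9, -0.5]
grip_width: 24.6
t29.50 p[ 599.9 -262.4   33. ] rpy[-90.   -0.1 -26.9] F[-0.1  0.9 -0.5] w24.6 j[ 0.87  0.75 -0.75  1.49  0.54  1.12 -0.46]
t29.50 at [ 599.9 -262.4   33. ] yaw -26.9 -> tool dx 0.4 dy 6.5 dz -0.4 ay 0.1 (turn FIRST, then shift: dx 0.4 dz -0.4)
```

```bash
python3 -m crank '[{"x":0,"y":4,"z":0,"ax":0,"ay":0,"az":0,"hand":0.1},{"x":0,"y":2.5,"z":0,"ax":0,"ay":0,"az":0,"hand":0.1},{"x":0,"y":0,"z":0,"ax":0,"ay":0,"az":0,"hand":0.1},{"x":0,"y":0,"z":0,"ax":0,"ay":0,"az":0,"hand":0.1}]'; python3 -m crank '[{"x":0,"y":0,"z":0,"ax":0,"ay":0,"az":0,"hand":0.3},{"x":0,"y":0,"z":0,"ax":0,"ay":0,"az":0,"hand":0.5},{"x":0,"y":0,"z":0,"ax":0,"ay":0,"az":0,"hand":0.5}]'; python3 -m crank '[{"x":0,"y":-20,"z":0,"ax":0,"ay":0,"az":0,"hand":0.5},{"x":0,"y":-40,"z":0,"ax":0,"ay":0,"az":0,"hand":0.5},{"x":0,"y":-60,"z":0,"ax":0,"ay":0,"az":0,"hand":0.5},{"x":0,"y":0,"z":0,"ax":0,"ay":0,"az":0,"hand":0.5}]'; python3 -c "
from h import *
st();go(603,29,160,8.2)
c=cam('scene');save('pics/s21.png',c['frame'],100,180,360,390,2.5)
c=cam('top');save('pics/t21.png',c['frame'],290,140,520,300,3.4)"
```

```text
clock: 30.0
eef_pos: [599.5, -262.5, 26.8]
tcp_rot: [-1.571, -0.001, -0.471]
contact_force: [-3.3, 0.3, 8.1]
grip_width: 24.3
clock: 30.38
eef_pos: [599.1, -262.4, 25.2]
tcp_rot: [-1.571, -0.0, -0.471]
contact_force: [0.0, 0.1, -0.5]
grip_width: 42.7
clock: 30.88
eef_pos: [602.5, -262.5, 152.8]
tcp_rot: [-1.569, -0.011, -0.471]
contact_force: [0.7, -0.4, -0.1]
grip_width: 42.7
t30.88 p[ 602.5 -262.5  152.8] rpy[-89.9  -0.6 -27. ] F[ 0.7 -0.4 -0.1] w42.7 j[ 0.89  0.63 -0.81  1.38  0.46  1.31 -0.41]
t30.88 at [ 602.5 -262.5  152.8] yaw -27.0 -> tool dx -131.6 dy -8.2 dz 260.0 ay -35.2 (turn FIRST, then shift: dx 42.1 dz 288.4)
```

View pics/s21.png

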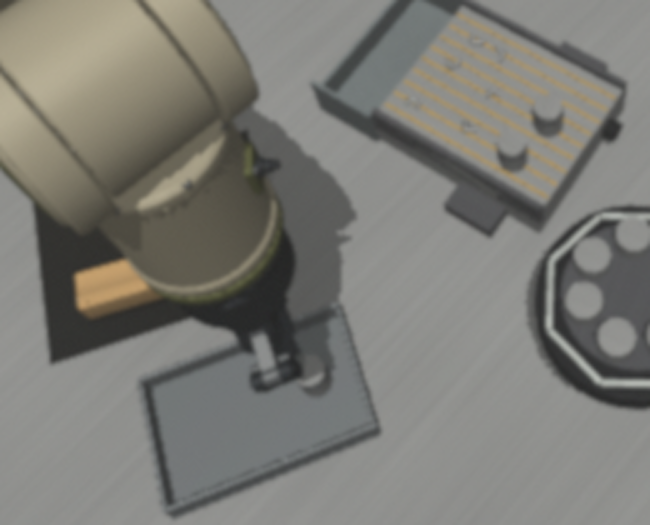

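View pics/t21.png

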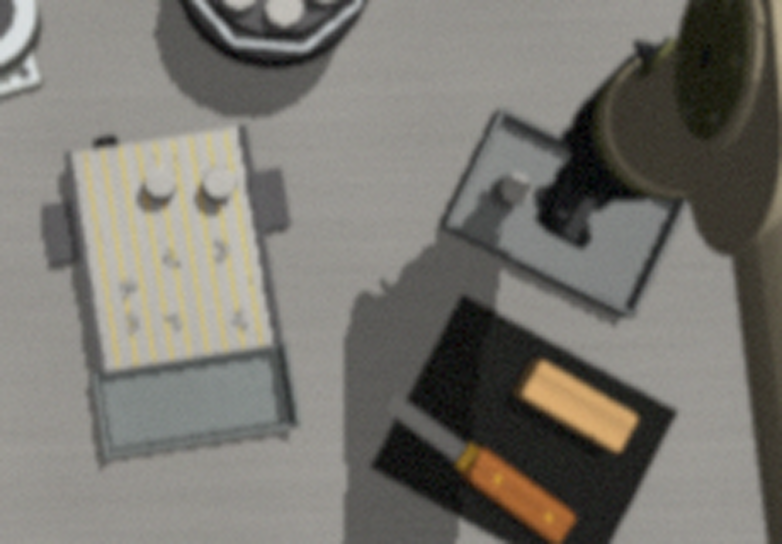

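```bash
python3 -m crank '[{"x":-26.3,"y":-2,"z":52,"ax":0,"ay":0,"az":0,"hand":0.5},{"x":-26.3,"y":-2,"z":52,"ax":0,"ay":0,"az":0,"hand":0.5},{"x":-26.3,"y":0,"z":52,"ax":0,"ay":0,"az":0,"hand":0.5},{"x":-26.3,"y":0,"z":52,"ax":0,"ay":0,"az":0,"hand":0.5},{"x":-26.3,"y":0,"z":52,"ax":0,"ay":0,"az":0,"hand":0.5}]'; python3 -m crank '[{"x":0,"y":20,"z":0,"ax":0,"ay":0,"az":0,"hand":0.5},{"x":0,"y":15,"z":0,"ax":0,"ay":0,"az":0,"hand":0.5},{"x":0,"y":0,"z":0,"ax":0,"ay":0,"az":0,"hand":0.5}]';  python3 -c "
from h import *
st();go(603,29.3,66.5,-27)
c=cam('scene');save('pics/s22.png',c['frame'],220,120,400,280,3.5)"
```

```text
clock: 31.6
eef_pos: [598.9, 30.4, 148.3]
tcp_rot: [-1.572, 0.002, -0.471]
contact_force: [0.3, 0.4, 1.1]
grip_width: 42.4
clock: 31.98
eef_pos: [598.7, 26.5, 111.9]
tcp_rot: [-1.573, 0.003, -0.474]
contact_force: [-0.2, -0.0, 0.4]
grip_width: 42.8
t31.98 p[598.7  26.5 111.9] rpy[-90.2   0.2 -27.1] F[-0.2 -0.   0.4] w42.8 j[ 0.52  0.58 -0.86  1.58  0.46  1.2  -0.91]
t31.98 at [598.7  26.5 111.9] yaw -27.1 -> tool dx 2.7 dy 45.4 dz 4.6 ay -0.1 (turn FIRST, then shift: dx 2.6 dz 4.4)
```

View pics/s22.png

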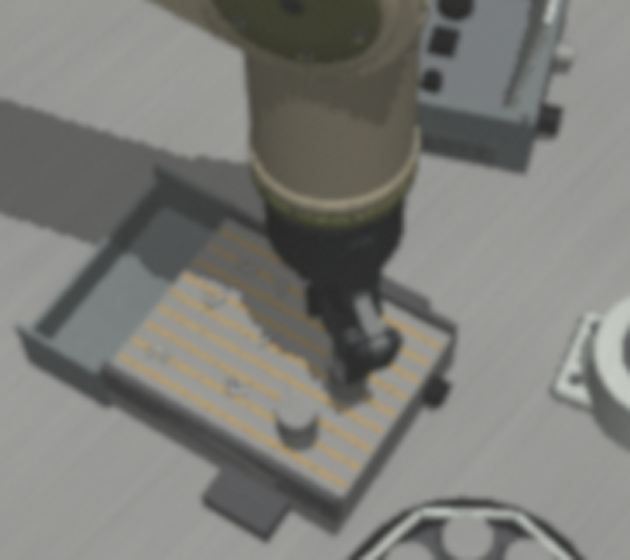

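```bash
python3 -m crank '[{"x":2.7,"y":8,"z":4.5,"ax":0,"ay":0,"az":0,"hand":0.5},{"x":0,"y":17,"z":0,"ax":0,"ay":0,"az":0,"hand":0.5},{"x":0,"y":15,"z":0,"ax":0,"ay":0,"az":0,"hand":0.5},{"x":0,"y":5,"z":0,"ax":0,"ay":0,"az":0,"hand":0.5},{"x":0,"y":0,"z":0,"ax":0,"ay":0,"az":0,"hand":0.5}]'; python3 -c "
from h import *
st();go(603,29.3,67,-27)
c=cam('scene');save('pics/s23.png',c['frame'],260,150,380,250,5)"
```

```text
clock: 32.65
eef_pos: [604.0, 31.8, 68.7]
tcp_rot: [-1.571, 0.001, -0.471]
contact_force: [0.3, 1.1, 0.7]
grip_width: 42.5
t32.65 p[604.   31.8  68.7] rpy[-90.    0.1 -27. ] F[0.3 1.1 0.7] w42.5 j[ 0.49  0.64 -0.83  1.61  0.51  1.13 -0.94]
t32.65 at [604.   31.8  68.7] yaw -27.0 -> tool dx 0.3 dy 1.7 dz -2.7 ay 0.0 (turn FIRST, then shift: dx 0.3 dz -2.7)
```

View pics/s23.png

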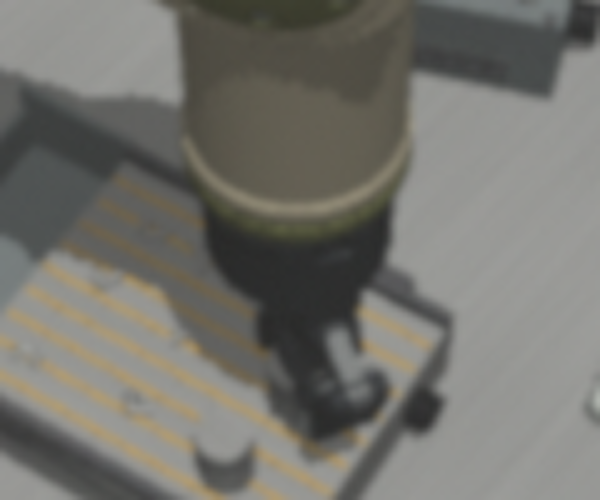

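Correct the 2.7 mm offset, grip, lift.

```bash
python3 -m crank '[{"x":0,"y":1,"z":-2.7,"ax":0,"ay":0,"az":0,"hand":0.5},{"x":0,"y":0,"z":0,"ax":0,"ay":0,"az":0,"hand":0.1},{"x":0,"y":0,"z":0,"ax":0,"ay":0,"az":0,"hand":0.1},{"x":0,"y":0,"z":0,"ax":0,"ay":0,"az":0,"hand":0.1},{"x":0,"y":0,"z":0,"ax":0,"ay":0,"az":0,"hand":0.1}]' 60; python3 -m crank '[{"x":0,"y":-10,"z":0,"ax":0,"ay":0,"az":0,"hand":0.1},{"x":0,"y":-40,"z":0,"ax":0,"ay":0,"az":0,"hand":0.1},{"x":0,"y":-40,"z":0,"ax":0,"ay":0,"az":0,"hand":0.1},{"x":0,"y":0,"z":0,"ax":0,"ay":0,"az":0,"hand":0.1}]'; python3 -c "
from h import *
st();go(576,-303,155,-27)"
```

```text
clock: 33.33
eef_pos: [603.4, 29.1, 68.9]
tcp_rot: [-1.571, -0.001, -0.471]
contact_force: [-1.0, -1.8, 5.8]
grip_width: 24.3
clock: 33.83
eef_pos: [604.7, 30.4, 162.0]
tcp_rot: [-1.567, -0.005, -0.47]
contact_force: [1.3, 0.3, -2.1]
grip_width: 24.5
t33.83 p[604.7  30.4 162. ] rpy[-89.8  -0.3 -26.9] F[ 1.3  0.3 -2.1] w24.5 j[ 0.53  0.54 -0.89  1.52  0.43  1.28 -0.88]
t33.83 at [604.7  30.4 162. ] yaw -26.9 -> tool dx 125.4 dy 6.6 dz -310.3 ay 0.1 (turn FIRST, then shift: dx 125.8 dz -310.1)
```

```bash
python3 -m crank '[{"x":21,"y":1,"z":-52,"ax":0,"ay":0,"az":0,"hand":0.1},{"x":21,"y":1,"z":-52,"ax":0,"ay":0,"az":0,"hand":0.1},{"x":21,"y":1,"z":-52,"ax":0,"ay":0,"az":0,"hand":0.1},{"x":21,"y":1,"z":-52,"ax":0,"ay":0,"az":0,"hand":0.1},{"x":21,"y":1,"z":-52,"ax":0,"ay":0,"az":0,"hand":0.1}]'; python3 -m crank '[{"x":20,"y":0,"z":-51,"ax":0,"ay":0,"az":0,"hand":0.1},{"x":0,"y":30,"z":0,"ax":0,"ay":0,"az":0,"hand":0.1},{"x":0,"y":30,"z":0,"ax":0,"ay":0,"az":0,"hand":0.1},{"x":0,"y":0,"z":0,"ax":0,"ay":0,"az":0,"hand":0.1}]'; python3 -c "
from h import *
st();go(577,-304,28,-27)
c=cam('scene');save('pics/s24.png',c['frame'],100,200,300,390,3)"
```

```text
clock: 34.45
eef_pos: [577.7, -251.6, 152.2]
tcp_rot: [-1.571, 0.002, -0.471]
contact_force: [0.2, 0.1, -1.5]
grip_width: 24.1
clock: 34.95
eef_pos: [571.1, -303.7, 89.7]
tcp_rot: [-1.571, 0.007, -0.47]
contact_force: [-1.7, -0.5, -1.6]
grip_width: 24.2
t34.95 p[ 571.1 -303.7   89.7] rpy[-90.    0.4 -27. ] F[-1.7 -0.5 -1.6] w24.2 j[ 0.96  0.68 -0.78  1.46  0.49  1.21 -0.36]
t34.95 at [ 571.1 -303.7   89.7] yaw -27.0 -> tool dx 5.9 dy 61.7 dz 2.4 ay 0.0 (turn FIRST, then shift: dx 5.4 dz 2.4)
```

View pics/s24.png

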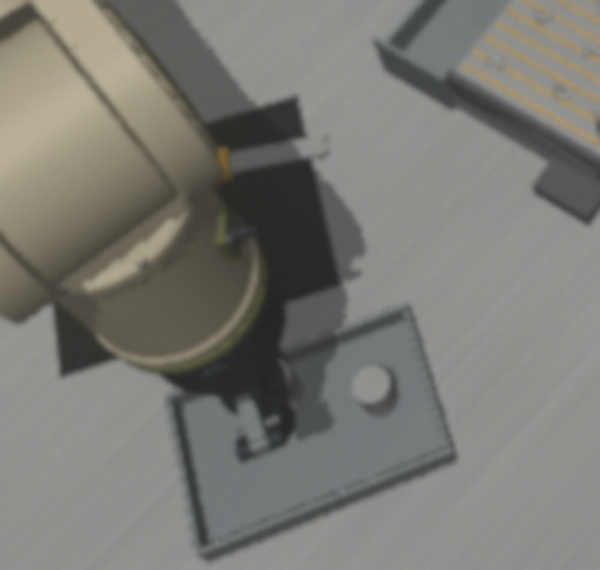

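```bash
python3 -m crank '[{"x":3,"y":25,"z":2,"ax":0,"ay":0,"az":0,"hand":0.1},{"x":0,"y":20,"z":0,"ax":0,"ay":0,"az":0,"hand":0.1},{"x":0,"y":11,"z":0,"ax":0,"ay":0,"az":0,"hand":0.1},{"x":0,"y":3,"z":0,"ax":0,"ay":0,"az":0,"hand":0.1},{"x":0,"y":0,"z":0,"ax":0,"ay":0,"az":0,"hand":0.1}]'; python3 -c "
from h import *
st();go(577,-304,28,-27)"
```

```text
clock: 35.62
eef_pos: [577.2, -304.1, 34.7]
tcp_rot: [-1.571, -0.0, -0.471]
contact_force: [-0.4, -1.5, -2.3]
grip_width: 24.1
t35.62 p[ 577.2 -304.1   34.7] rpy[-90.  -0. -27.] F[-0.4 -1.5 -2.3] w24.1 j[ 0.94  0.74 -0.75  1.5   0.54  1.12 -0.39]
t35.62 at [ 577.2 -304.1   34.7] yaw -27.0 -> tool dx -0.2 dy 6.7 dz 0.0 ay 0.0 (turn FIRST, then shift: dx -0.2 dz 0.0)
```

```bash
python3 -m crank '[{"x":0,"y":4,"z":0,"ax":0,"ay":0,"az":0,"hand":0.1},{"x":0,"y":2.5,"z":0,"ax":0,"ay":0,"az":0,"hand":0.1},{"x":0,"y":0,"z":0,"ax":0,"ay":0,"az":0,"hand":0.1},{"x":0,"y":0,"z":0,"ax":0,"ay":0,"az":0,"hand":0.1}]'; python3 -m crank '[{"x":0,"y":0,"z":0,"ax":0,"ay":0,"az":0,"hand":0.3},{"x":0,"y":0,"z":0,"ax":0,"ay":0,"az":0,"hand":0.5},{"x":0,"y":0,"z":0,"ax":0,"ay":0,"az":0,"hand":0.5}]'; python3 -m crank '[{"x":0,"y":-20,"z":0,"ax":0,"ay":0,"az":0,"hand":0.5},{"x":0,"y":-40,"z":0,"ax":0,"ay":0,"az":0,"hand":0.5},{"x":0,"y":-60,"z":0,"ax":0,"ay":0,"az":0,"hand":0.5},{"x":0,"y":0,"z":0,"ax":0,"ay":0,"az":0,"hand":0.5}]'; python3 -c "
from h import *
st();go(601.5,-17.5,155,-27)
c=cam('scene');save('pics/s25.png',c['frame'],100,180,360,390,2.5)
c=cam('top');save('pics/t25.png',c['frame'],290,140,520,300,3.4)"
```

```text
clock: 36.12
eef_pos: [577.1, -304.2, 27.9]
tcp_rot: [-1.571, -0.0, -0.471]
contact_force: [-0.2, -0.0, -0.6]
grip_width: 24.1
clock: 36.5
eef_pos: [577.1, -304.1, 27.9]
tcp_rot: [-1.571, -0.0, -0.471]
contact_force: [-0.9, 0.2, -0.1]
grip_width: 43.0
clock: 37.0
eef_pos: [580.4, -304.4, 155.5]
tcp_rot: [-1.57, -0.011, -0.471]
contact_force: [0.9, -0.2, -0.7]
grip_width: 42.5
t37.00 p[ 580.4 -304.4  155.5] rpy[-90.   -0.6 -27. ] F[ 0.9 -0.2 -0.7] w42.5 j[ 0.96  0.62 -0.81  1.39  0.46  1.31 -0.33]
t37.00 at [ 580.4 -304.4  155.5] yaw -27.0 -> tool dx -111.2 dy -0.5 dz 265.3 ay 0.0 (turn FIRST, then shift: dx -111.4 dz 265.2)
```

View pics/s25.png

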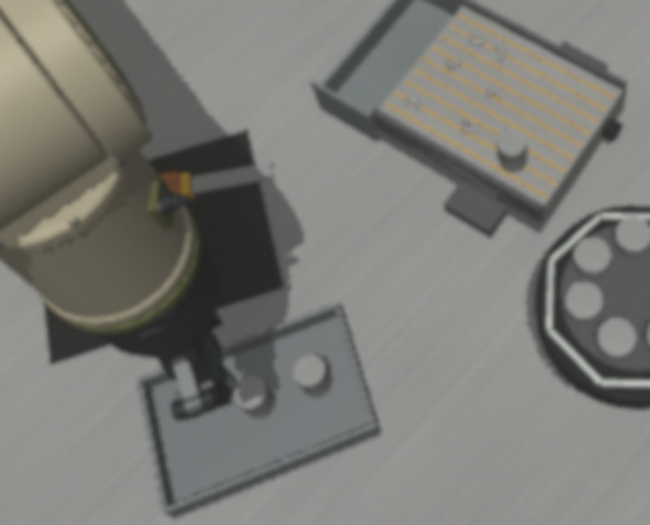

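View pics/t25.png

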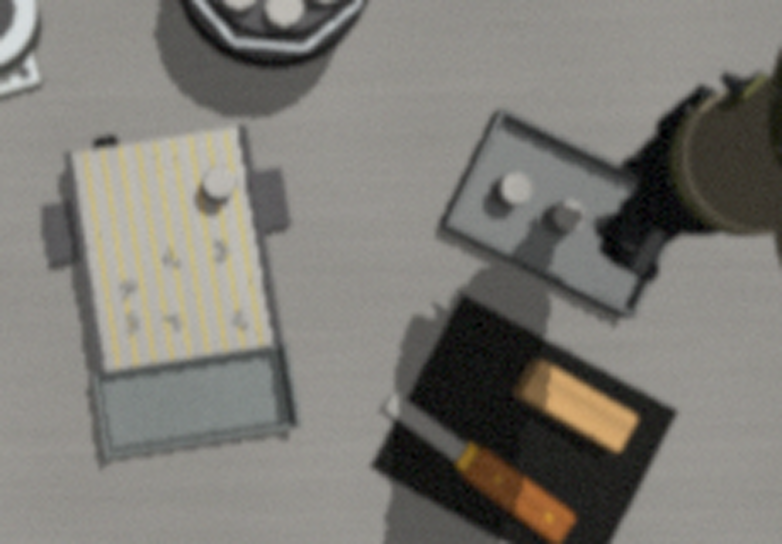

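```bash
python3 -m crank '[{"x":-22.2,"y":0,"z":53,"ax":0,"ay":0,"az":0,"hand":0.5},{"x":-22.2,"y":0,"z":53,"ax":0,"ay":0,"az":0,"hand":0.5},{"x":-22.2,"y":0,"z":53,"ax":0,"ay":0,"az":0,"hand":0.5},{"x":-22.2,"y":0,"z":53,"ax":0,"ay":0,"az":0,"hand":0.5},{"x":-22.2,"y":0,"z":53,"ax":0,"ay":0,"az":0,"hand":0.5}]'; python3 -m crank '[{"x":0,"y":20,"z":0,"ax":0,"ay":-9,"az":0,"hand":0.5},{"x":0,"y":20,"z":0,"ax":0,"ay":-9,"az":0,"hand":0.5},{"x":0,"y":0,"z":0,"ax":0,"ay":0,"az":0,"hand":0.5}]';  python3 -c "
from h import *
st();go(601.5,-17.5,67,-9)
c=cam('scene');save('pics/s26.png',c['frame'],220,120,400,280,3.5)"
```

```text
clock: 37.72
eef_pos: [597.4, -16.1, 146.9]
tcp_rot: [-1.572, 0.002, -0.471]
contact_force: [0.5, 0.9, 0.6]
grip_width: 42.6
clock: 38.1
eef_pos: [596.5, -17.8, 105.4]
tcp_rot: [-1.571, 0.005, -0.157]
contact_force: [0.5, -0.2, 0.1]
grip_width: 42.9
t38.10 p[596.5 -17.8 105.4] rpy[-90.    0.3  -9. ] F[ 0.5 -0.2  0.1] w42.9 j[ 0.63  0.61 -0.92  1.6   0.51  1.2  -0.55]
t38.10 at [596.5 -17.8 105.4] yaw -9.0 -> tool dx 5.1 dy 38.4 dz 1.0 ay -0.0 (turn FIRST, then shift: dx 4.9 dz 1.0)
```

View pics/s26.png

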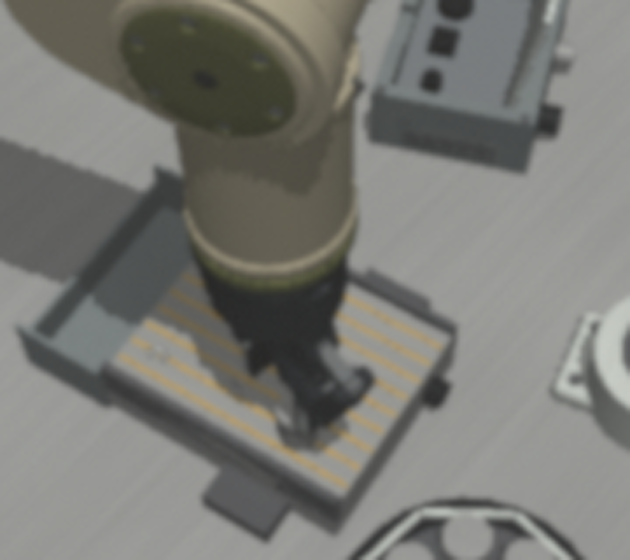

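```bash
python3 -m crank '[{"x":4,"y":4,"z":1,"ax":0,"ay":0,"az":0,"hand":0.5},{"x":0,"y":15,"z":0,"ax":0,"ay":0,"az":0,"hand":0.5},{"x":0,"y":13,"z":0,"ax":0,"ay":0,"az":0,"hand":0.5},{"x":0,"y":4,"z":0,"ax":0,"ay":0,"az":0,"hand":0.5},{"x":0,"y":0,"z":0,"ax":0,"ay":0,"az":0,"hand":0.5}]'; python3 -c "
from h import *
st();go(601.5,-17.5,67,-9)
c=cam('scene');save('pics/s27.png',c['frame'],260,150,380,250,5)"
```

```text
clock: 38.78
eef_pos: [602.1, -17.2, 71.3]
tcp_rot: [-1.571, 0.001, -0.157]
contact_force: [0.6, 0.2, -0.2]
grip_width: 43.0
t38.77 p[602.1 -17.2  71.3] rpy[-90.   0.  -9.] F[ 0.6  0.2 -0.2] w43.0 j[ 0.61  0.65 -0.89  1.61  0.54  1.14 -0.57]
t38.77 at [602.1 -17.2  71.3] yaw -9.0 -> tool dx -0.5 dy 4.3 dz -0.4 ay 0.0 (turn FIRST, then shift: dx -0.5 dz -0.4)
```

View pics/s27.png

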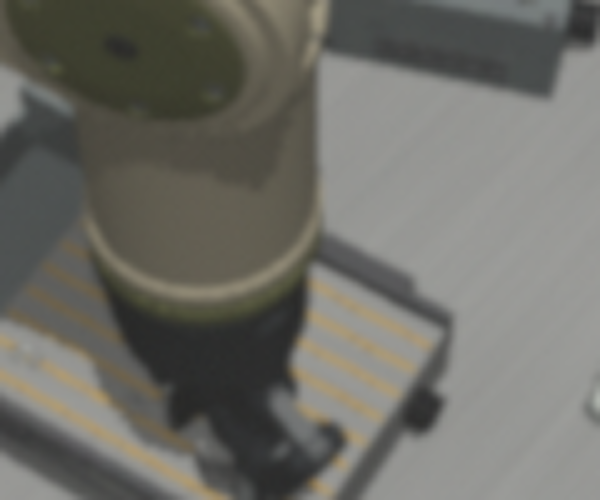

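```bash
python3 -m crank '[{"x":0,"y":3.5,"z":0,"ax":0,"ay":0,"az":0,"hand":0.5},{"x":0,"y":0,"z":0,"ax":0,"ay":0,"az":0,"hand":0.1},{"x":0,"y":0,"z":0,"ax":0,"ay":0,"az":0,"hand":0.1},{"x":0,"y":0,"z":0,"ax":0,"ay":0,"az":0,"hand":0.1},{"x":0,"y":0,"z":0,"ax":0,"ay":0,"az":0,"hand":0.1}]' 60; python3 -m crank '[{"x":0,"y":-10,"z":0,"ax":0,"ay":0,"az":0,"hand":0.1},{"x":0,"y":-40,"z":0,"ax":0,"ay":0,"az":0,"hand":0.1},{"x":0,"y":-40,"z":0,"ax":0,"ay":9,"az":0,"hand":0.1},{"x":0,"y":0,"z":0,"ax":0,"ay":9,"az":0,"hand":0.1},{"x":0,"y":0,"z":0,"ax":0,"ay":0,"az":0,"hand":0.1}]'; python3 -c "
from h import *
st();go(557,-345,155,-27)"
```

```text
clock: 39.45
eef_pos: [602.5, -17.2, 68.5]
tcp_rot: [-1.571, -0.0, -0.157]
contact_force: [-0.4, -0.4, 2.2]
grip_width: 24.2
clock: 40.08
eef_pos: [602.4, -17.2, 159.1]
tcp_rot: [-1.571, -0.001, -0.47]
contact_force: [-0.1, 0.3, -1.8]
grip_width: 24.2
t40.08 p[602.4 -17.2 159.1] rpy[-90.   -0.1 -26.9] F[-0.1  0.3 -1.8] w24.2 j[ 0.61  0.54 -0.88  1.53  0.43  1.28 -0.8 ]
t40.08 at [602.4 -17.2 159.1] yaw -26.9 -> tool dx 107.9 dy 4.3 dz -312.8 ay 0.1 (turn FIRST, then shift: dx 108.3 dz -312.7)
```

```bash
python3 -m crank '[{"x":18,"y":1,"z":-52,"ax":0,"ay":0,"az":0,"hand":0.1},{"x":18,"y":1,"z":-52,"ax":0,"ay":0,"az":0,"hand":0.1},{"x":18,"y":1,"z":-52,"ax":0,"ay":0,"az":0,"hand":0.1},{"x":18,"y":1,"z":-52,"ax":0,"ay":0,"az":0,"hand":0.1},{"x":18,"y":1,"z":-52,"ax":0,"ay":0,"az":0,"hand":0.1}]'; python3 -m crank '[{"x":18,"y":0,"z":-52,"ax":0,"ay":0,"az":0,"hand":0.1},{"x":0,"y":30,"z":0,"ax":0,"ay":0,"az":0,"hand":0.1},{"x":0,"y":30,"z":0,"ax":0,"ay":0,"az":0,"hand":0.1},{"x":0,"y":0,"z":0,"ax":0,"ay":0,"az":0,"hand":0.1}]'; python3 -c "
from h import *
st();go(557,-345,27,-27)
c=cam('scene');save('pics/s28.png',c['frame'],100,200,300,390,3)"
```

```text
clock: 40.7
eef_pos: [563.6, -291.4, 152.6]
tcp_rot: [-1.571, 0.001, -0.466]
contact_force: [1.2, -0.3, -0.5]
grip_width: 24.2
clock: 41.2
eef_pos: [554.9, -343.5, 89.9]
tcp_rot: [-1.57, 0.006, -0.468]
contact_force: [-0.7, 0.4, -0.9]
grip_width: 24.2
t41.20 p[ 554.9 -343.5   89.9] rpy[-90.    0.4 -26.8] F[-0.7  0.4 -0.9] w24.2 j[ 1.02  0.69 -0.77  1.45  0.49  1.22 -0.28]
t41.20 at [ 554.9 -343.5   89.9] yaw -26.8 -> tool dx 3.0 dy 62.9 dz -0.4 ay 0.2 (turn FIRST, then shift: dx 2.6 dz -0.4)
```

View pics/s28.png

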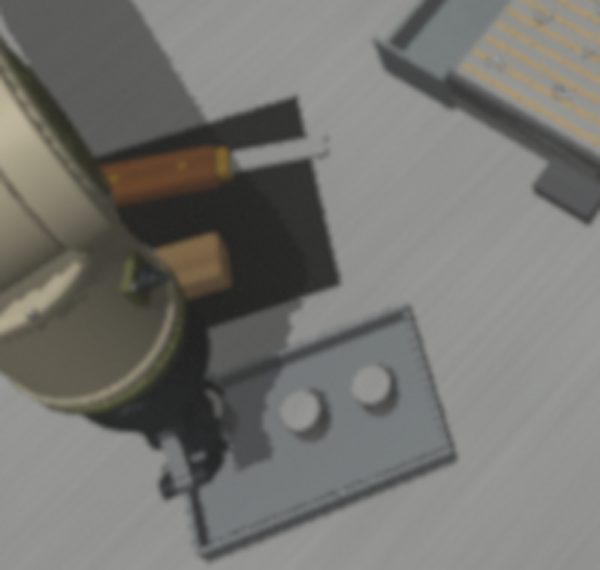

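```bash
python3 -m crank '[{"x":1,"y":25,"z":3,"ax":0,"ay":0,"az":0,"hand":0.1},{"x":0,"y":20,"z":0,"ax":0,"ay":0,"az":0,"hand":0.1},{"x":0,"y":11,"z":0,"ax":0,"ay":0,"az":0,"hand":0.1},{"x":0,"y":3,"z":0,"ax":0,"ay":0,"az":0,"hand":0.1},{"x":0,"y":0,"z":0,"ax":0,"ay":0,"az":0,"hand":0.1}]'; python3 -c "
from h import *
st();go(559,-342,27,-27)
c=cam('scene');save('pics/s29.png',c['frame'],100,200,300,390,3)"
```

```text
clock: 41.88
eef_pos: [559.6, -342.1, 34.7]
tcp_rot: [-1.571, -0.001, -0.471]
contact_force: [0.1, -1.2, -1.4]
grip_width: 24.4
t41.88 p[ 559.6 -342.1   34.7] rpy[-90.  -0. -27.] F[ 0.1 -1.2 -1.4] w24.4 j[ 0.99  0.74 -0.74  1.48  0.53  1.12 -0.32]
t41.88 at [ 559.6 -342.1   34.7] yaw -27.0 -> tool dx -0.6 dy 7.7 dz -0.1 ay 0.0 (turn FIRST, then shift: dx -0.6 dz -0.1)
```

View pics/s29.png

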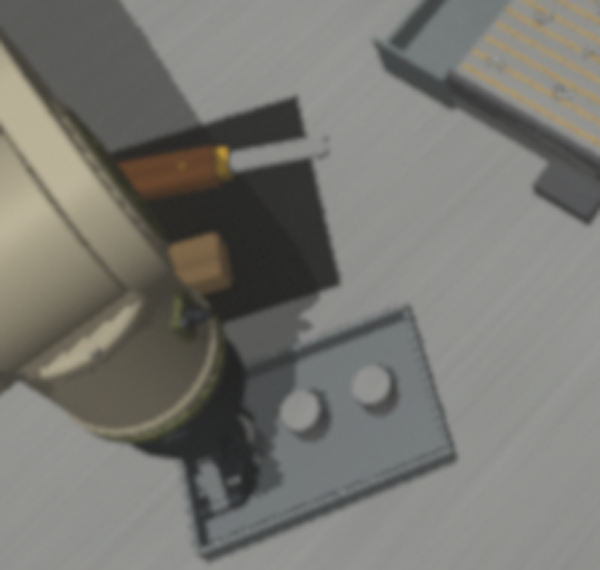

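```bash
python3 -m crank '[{"x":0,"y":5,"z":0,"ax":0,"ay":0,"az":0,"hand":0.1},{"x":0,"y":2.3,"z":0,"ax":0,"ay":0,"az":0,"hand":0.1},{"x":0,"y":0,"z":0,"ax":0,"ay":0,"az":0,"hand":0.1},{"x":0,"y":0,"z":0,"ax":0,"ay":0,"az":0,"hand":0.1}]'; python3 -m crank '[{"x":0,"y":0,"z":0,"ax":0,"ay":0,"az":0,"hand":0.3},{"x":0,"y":0,"z":0,"ax":0,"ay":0,"az":0,"hand":0.5},{"x":0,"y":0,"z":0,"ax":0,"ay":0,"az":0,"hand":0.5}]'; python3 -m crank '[{"x":0,"y":-20,"z":0,"ax":0,"ay":0,"az":0,"hand":0.5},{"x":0,"y":-40,"z":0,"ax":0,"ay":0,"az":0,"hand":0.5},{"x":0,"y":-60,"z":0,"ax":0,"ay":0,"az":0,"hand":0.5},{"x":0,"y":-30,"z":0,"ax":0,"ay":0,"az":0,"hand":0.6},{"x":0,"y":0,"z":0,"ax":0,"ay":0,"az":0,"hand":0.6}]'; python3 -m crank '[{"x":-50,"y":0,"z":40,"ax":0,"ay":0,"az":0,"hand":0.6},{"x":-50,"y":0,"z":40,"ax":0,"ay":0,"az":0,"hand":0.6},{"x":0,"y":0,"z":50,"ax":0,"ay":0,"az":0,"hand":0.6}]'; python3 -c "
from h import *
st()
c=cam('scene');save('pics/s30.png',c['frame'],80,180,360,390,2.5)
c=cam('top');save('pics/t30.png',c['frame'],290,140,520,330,3.4)"
```

```text
clock: 42.42
eef_pos: [559.4, -342.1, 27.5]
tcp_rot: [-1.571, -0.0, -0.471]
contact_force: [-2.9, 1.4, 6.0]
grip_width: 24.4
clock: 42.8
eef_pos: [559.3, -341.9, 26.7]
tcp_rot: [-1.571, 0.0, -0.471]
contact_force: [0.4, -0.6, -0.1]
grip_width: 42.4
clock: 43.42
eef_pos: [561.2, -342.2, 182.0]
tcp_rot: [-1.571, -0.007, -0.471]
contact_force: [0.3, -0.4, -1.3]
grip_width: 50.7
clock: 43.8
eef_pos: [526.4, -182.2, 175.7]
tcp_rot: [-1.575, 0.004, -0.472]
contact_force: [1.1, -0.9, -0.2]
grip_width: 51.1
t43.80 p[ 526.4 -182.2  175.7] rpy[-90.2   0.2 -27. ] F[ 1.1 -0.9 -0.2] w51.1 j[ 0.98  0.43 -0.9   1.63  0.35  1.26 -0.47]
```

View pics/s30.png

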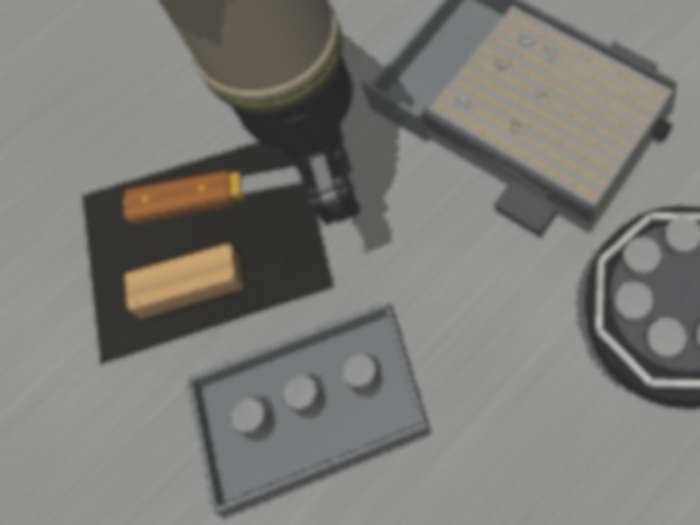

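View pics/t30.png

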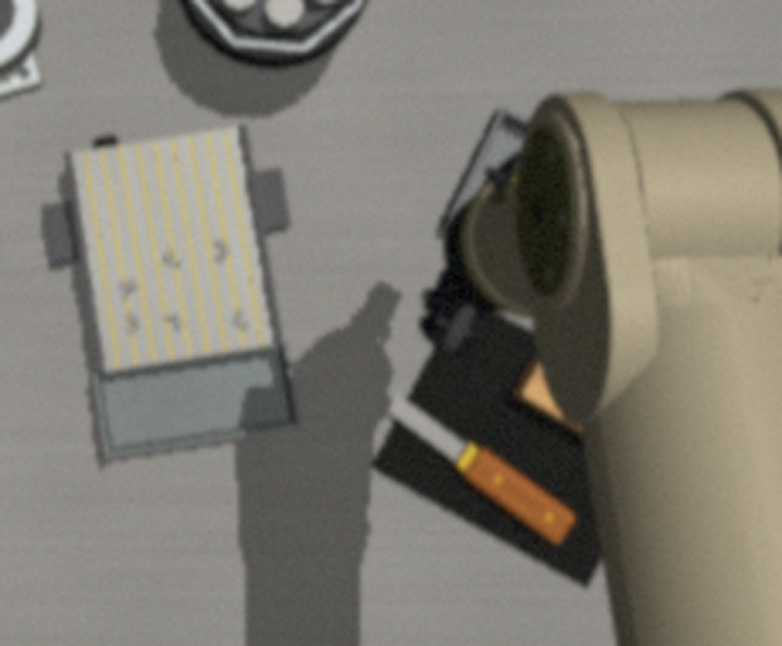

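```bash
python3 - <<'E'
from h import *
c=cam("top"); cc=cam("scene")
q=np.array([(385,145),(580,262),(545,338),(345,215)])/7+[395,225]
P=toplane(c,q,42)[:,:2]; print(P.round(1),P.mean(0).round(1),np.linalg.norm(P[0]-P[1]),np.linalg.norm(P[1]-P[2]))
d=P[0]-P[1]; print(np.degrees(np.arctan2(d[1],d[0]))); d=P[3]-P[2]; print(np.degrees(np.arctan2(d[1],d[0])))
f=cc["frame"]; hs=cv2.cvtColor(f,cv2.COLOR_RGB2HSV); m=box((hs[:,:,1]>90)&(hs[:,:,2]>150),100,260,200,330)
print(np.round(rect(cc,m,42),1))
save("pics/sc.png",f,110,260,190,320,8)
go(421,-298,120,-30)
E
```

```text
[[ 459.4 -277.6]
 [ 413.8 -350.3]
 [ 385.  -335.4]
 [ 432.6 -261. ]] [ 422.7 -306.1] 85.82530136669227 32.4591333211873
57.88896292743774
57.37529211368626
[ 427.3 -306.3   87.1   32.7   58.6]
t44.00 at [ 530.5 -182.4  177.1] yaw -26.8 -> tool dx -45.6 dy 57.1 dz -152.6 ay 3.2 (turn FIRST, then shift: dx -37.1 dz -154.9)
```

View pics/sc.png

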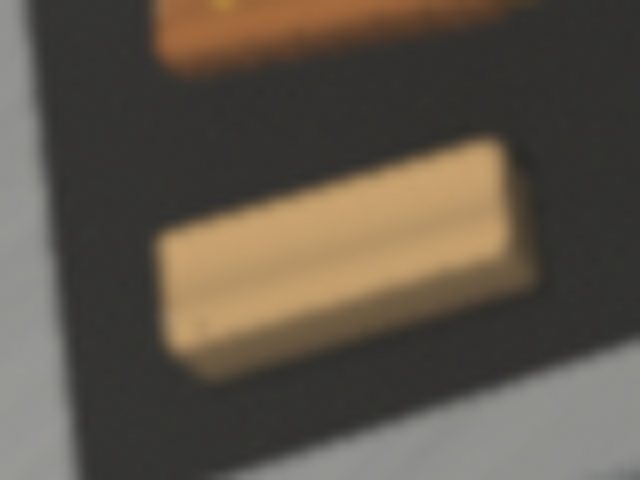

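```bash
python3 -m crank '[{"x":-15,"y":5,"z":-50,"ax":0,"ay":0,"az":0,"hand":0.65},{"x":-15,"y":5,"z":-50,"ax":0,"ay":0,"az":0,"hand":0.65},{"x":-11,"y":15,"z":-50,"ax":0,"ay":5.2,"az":0,"hand":0.65},{"x":0,"y":15,"z":0,"ax":0,"ay":0,"az":0,"hand":0.65},{"x":0,"y":0,"z":0,"ax":0,"ay":0,"az":0,"hand":0.65}]'; python3 -c "
from h import *
st();go(424.5,-306,90,-32)"
```

```text
clock: 44.62
eef_pos: [424.8, -299.1, 135.9]
tcp_rot: [-1.57, 0.002, -0.563]
contact_force: [0.9, 1.1, 0.5]
grip_width: 55.5
t44.62 p[ 424.8 -299.1  135.9] rpy[-90.    0.1 -32.3] F[0.9 1.1 0.5] w55.5 j[ 1.26  0.36 -0.86  1.78  0.3   1.14 -0.25]
t44.62 at [ 424.8 -299.1  135.9] yaw -32.3 -> tool dx 3.6 dy 45.9 dz -6.1 ay -0.3 (turn FIRST, then shift: dx 3.4 dz -6.0)
```

```bash
python3 -m crank '[{"x":3.5,"y":35,"z":-6,"ax":0,"ay":0,"az":0,"hand":0.65},{"x":0,"y":10,"z":0,"ax":0,"ay":0,"az":0,"hand":0.65},{"x":0,"y":0,"z":0,"ax":0,"ay":0,"az":0,"hand":0.65}]'; python3 -c "
from h import *
st();go(424.5,-306,30,-32)
c=cam('scene');save('pics/s31.png',c['frame'],80,200,240,340,4)
c=cam('top');save('pics/t31.png',c['frame'],390,210,510,320,5)"
```

```text
clock: 45.0
eef_pos: [426.1, -304.4, 92.0]
tcp_rot: [-1.57, 0.001, -0.56]
contact_force: [0.1, -0.0, 0.8]
grip_width: 55.4
t45.00 p[ 426.1 -304.4   92. ] rpy[-89.9   0.1 -32.1] F[ 0.1 -0.   0.8] w55.4 j[ 1.24  0.43 -0.83  1.81  0.36  1.06 -0.28]
t45.00 at [ 426.1 -304.4   92. ] yaw -32.1 -> tool dx -0.5 dy 62.0 dz -2.3 ay -0.1 (turn FIRST, then shift: dx -0.6 dz -2.2)
```

View pics/s31.png

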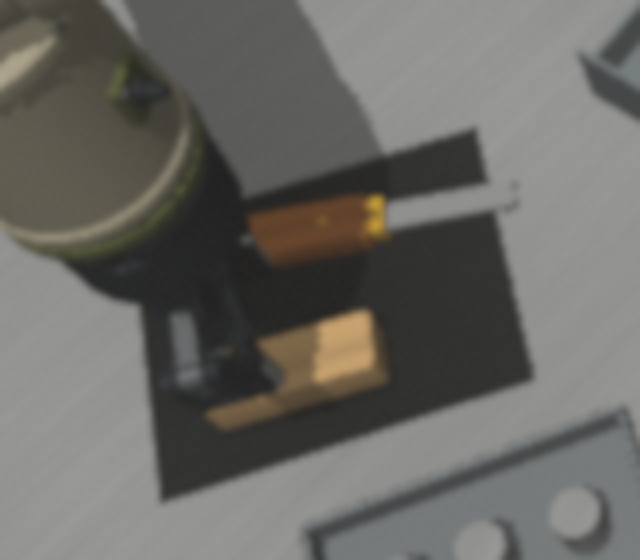

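View pics/t31.png

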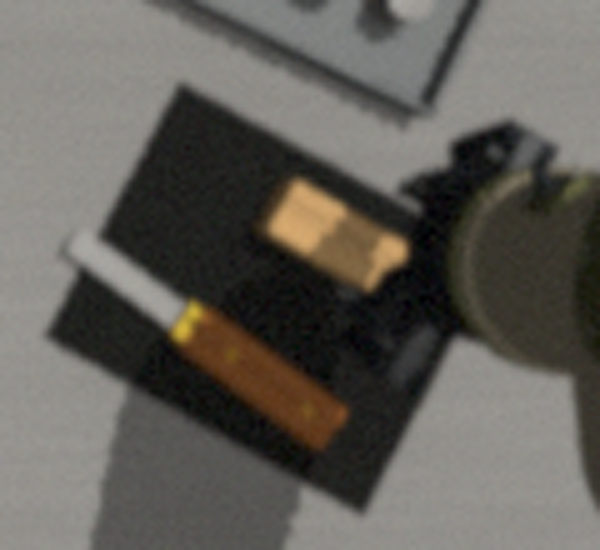

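```bash
python3 -m crank '[{"x":-0.5,"y":25,"z":-2,"ax":0,"ay":0,"az":0,"hand":0.65},{"x":0,"y":22,"z":0,"ax":0,"ay":0,"az":0,"hand":0.65},{"x":0,"y":12,"z":0,"ax":0,"ay":0,"az":0,"hand":0.65},{"x":0,"y":0,"z":0,"ax":0,"ay":0,"az":0,"hand":0.65}]'; python3 -c "
from h import *
st();go(424.5,-306,30,-32)
c=cam('scene');save('pics/s32.png',c['frame'],80,200,240,340,4)
c=cam('top');save('pics/t32.png',c['frame'],390,210,510,320,5)"
```

```text
clock: 45.6
eef_pos: [424.2, -306.8, 33.0]
tcp_rot: [-1.57, 0.0, -0.561]
contact_force: [0.1, -0.0, 0.6]
grip_width: 55.8
t45.60 p[ 424.2 -306.8   33. ] rpy[-90.    0.  -32.2] F[ 0.1 -0.   0.6] w55.8 j[ 1.2   0.51 -0.78  1.86  0.43  0.95 -0.34]
t45.60 at [ 424.2 -306.8   33. ] yaw -32.2 -> tool dx -0.2 dy 3.0 dz 0.8 ay -0.2 (turn FIRST, then shift: dx -0.2 dz 0.8)
```

View pics/s32.png

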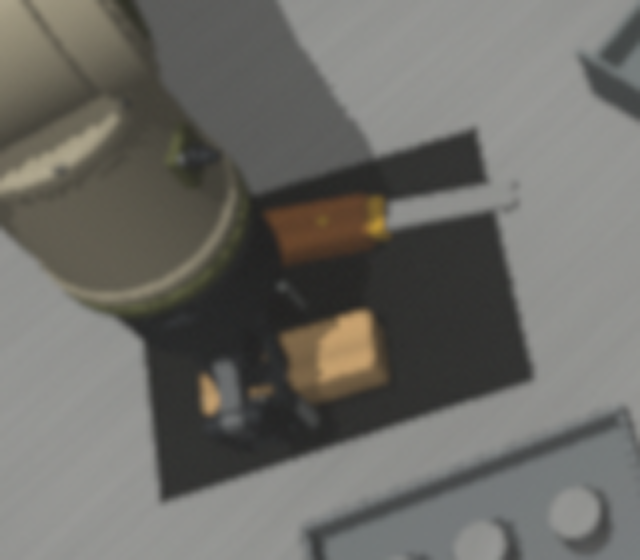

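View pics/t32.png

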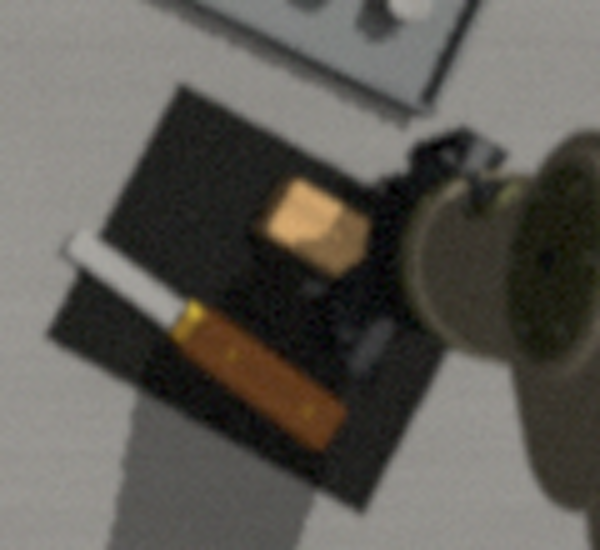

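```bash
python3 - <<'E'
from h import *
cc=cam("scene"); o=get_obs(); R=tcpR(o); p=np.array(o["eef_pos"])
for l in [(30,14,11),(30,14,-11),(30,-20,11),(30,-20,-11),(-30,14,0)]:
    q=proj(cc,[p+R@np.array(l)])[0]; print(l,((q-[80,200])*4).round(0))
cx=np.array([424.5,-306]); a=np.radians(58); L=np.array([np.cos(a),np.sin(a)]); W=np.array([np.sin(a),-np.cos(a)])
for s in (45,-45):
  for w in (17,-17):
    for z in (2,42): print(s,w,z,((proj(cc,[[*(cx+s*L+w*W),z]])[0]-[80,200])*4).round(0))
E
```

```text
(30, 14, 11) [323. 420.]
(30, 14, -11) [280. 432.]
(30, -20, 11) [301. 398.]
(30, -20, -11) [257. 411.]
(-30, 14, 0) [291. 323.]
45 17 2 [396. 388.]
45 17 42 [374. 362.]
45 -17 2 [387. 331.]
45 -17 42 [366. 303.]
-45 17 2 [227. 436.]
-45 17 42 [198. 412.]
-45 -17 2 [222. 378.]
-45 -17 42 [194. 352.]
```

```bash
python3 -m crank '[{"x":0,"y":2.5,"z":-3,"ax":0,"ay":0,"az":0,"hand":0.65},{"x":0,"y":0,"z":0,"ax":0,"ay":0,"az":0,"hand":0.2},{"x":0,"y":0,"z":0,"ax":0,"ay":0,"az":0,"hand":0.2},{"x":0,"y":0,"z":0,"ax":0,"ay":0,"az":0,"hand":0.2},{"x":0,"y":0,"z":0,"ax":0,"ay":0,"az":0,"hand":0.2}]' 90; python3 -m crank '[{"x":0,"y":-10,"z":0,"ax":0,"ay":0,"az":0,"hand":0.2},{"x":0,"y":-40,"z":0,"ax":0,"ay":0,"az":0,"hand":0.2},{"x":0,"y":-50,"z":0,"ax":0,"ay":0,"az":0,"hand":0.2},{"x":0,"y":-40,"z":0,"ax":0,"ay":0,"az":0,"hand":0.2},{"x":0,"y":0,"z":0,"ax":0,"ay":0,"az":0,"hand":0.2}]'; python3 -c "
from h import *
st()
c=cam('scene');save('pics/s33.png',c['frame'],60,160,240,320,4)
c=cam('top');save('pics/t33.png',c['frame'],390,210,510,320,5)"
```

```text
clock: 46.38
eef_pos: [422.7, -309.9, 31.0]
tcp_rot: [-1.571, -0.001, -0.562]
contact_force: [-1.3, -0.0, 5.5]
grip_width: 32.0
clock: 47.0
eef_pos: [424.4, -310.2, 174.2]
tcp_rot: [-1.572, -0.006, -0.561]
contact_force: [-1.1, 0.0, -0.3]
grip_width: 31.8
t47.00 p[ 424.4 -310.2  174.2] rpy[-90.1  -0.4 -32.2] F[-1.1  0.  -0.3] w31.8 j[ 1.3   0.33 -0.88  1.72  0.27  1.21 -0.21]
```

View pics/s33.png

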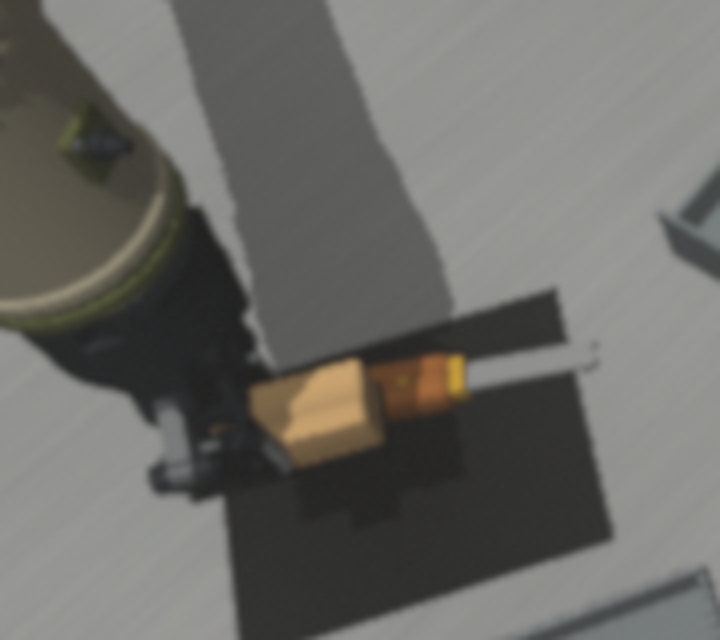

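View pics/t33.png

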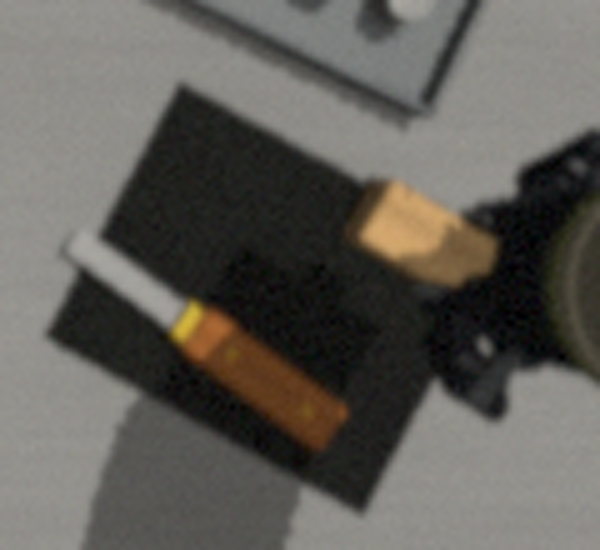

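```bash
python3 - <<'E'
from h import *
c=cam("top");cc=cam("scene"); o=get_obs(); R=tcpR(o); p=np.array(o["eef_pos"])
for q in [(398,182),(362,232)]:
    X=toplane(c,[(q[0]/5+390,q[1]/5+210)],p[2]+11)[0]; print((R.T@(X-p)).round(1))
for q in [(362,360),(372,420)]:
    X=toplane(cc,[(q[0]/4+60,q[1]/4+160)],p[2]+11)[0]; print("s",(R.T@(X-p)).round(1))
go(560,-20,140,8.2)
# chips
f=c["frame"]; save("pics/ch.png",f,300,170,390,290,6)
E
```

```text
[ 15.6 -11.   46.2]
[-13.5 -11.   49. ]
s [-10.8 -11.   51.3]
s [ 21.  -11.   52.8]
t47.20 at [ 421.8 -309.2  169.4] yaw -32.2 -> tool dx -37.0 dy 29.5 dz 318.4 ay -40.4 (turn FIRST, then shift: dx 178.1 dz 266.6)
```

View pics/ch.png

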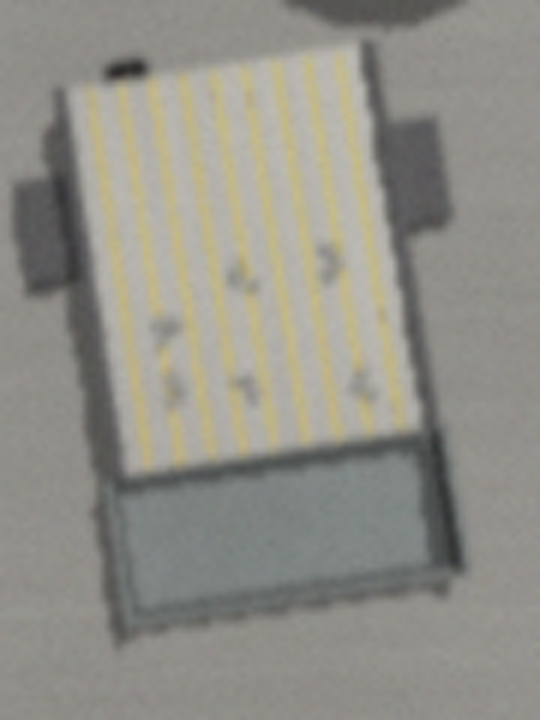

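```bash
cat >> h.py <<'E'
CH=dict(o=np.array([554.5,20.]),a=np.radians(8.2))
def chuckxy(p):
    X=np.array([np.cos(CH['a']),np.sin(CH['a'])]);Y=np.array([-X[1],X[0]]); d=np.atleast_2d(p)[:,:2]-CH['o']; return np.c_[d@X,d@Y].round(1)
def fromchuck(x,y):
    X=np.array([np.cos(CH['a']),np.sin(CH['a'])]);Y=np.array([-X[1],X[0]]); return CH['o']+x*X+y*Y
E
python3 - <<'E'
from h import *
c=cam("top"); T=lambda L:np.array(L)/6+[300,170]
P=toplane(c,T([(70,92),(362,47),(128,472),(420,435)]),45)
print(P.round(1),P.mean(0).round(1),chuckxy(P))
for a,b in ((2,0),(3,1)): d=P[b]-P[a]; print(np.degrees(np.arctan2(d[1],d[0])),np.linalg.norm(d))
print("chips",chuckxy(toplane(c,T([(242,275),(330,263),(165,328),(175,393),(247,388),(363,385)]),47)))
cc=cam("scene"); S=lambda L:np.array(L)/3.1+[220,90]
P=toplane(cc,S([(200,288),(105,412),(302,528)]),45); print("scene corners near+y, near-y, far-y",chuckxy(P))
print("tr",chuckxy(toplane(c,T([(118,628),(455,575)]),34)))
E
```

```text
[[630.2  97.9  45. ]
 [649.4 -37.7  45. ]
 [454.8  72.8  45. ]
 [470.3 -60.4  45. ]] [551.2  18.2  45. ] [[ 86.   66.3]
 [ 85.7 -70.7]
 [-91.2  66.4]
 [-94.8 -67.5]]
8.16581823510948 177.18569831614053
7.199841612420705 180.56029509837222
chips [[-10.4   1. ]
 [-11.2 -39.7]
 [-29.   39.7]
 [-59.   39.7]
 [-61.8   6.9]
 [-68.5 -45.5]]
scene corners near+y, near-y, far-y [[-90.7  65.4]
 [-86.6 -62.5]
 [ 85.9 -63. ]]
tr [[-160.7   82.1]
 [-160.3  -73.9]]
```

```bash
sed -i "s/o=np.array(\[554.5,20.\])/o=np.array([552.8,19.])/" h.py; python3 -m crank '[{"x":-5,"y":0,"z":55,"ax":0,"ay":0,"az":0,"hand":0.2},{"x":-5,"y":0,"z":55,"ax":0,"ay":0,"az":0,"hand":0.2},{"x":-5,"y":0,"z":55,"ax":0,"ay":0,"az":0,"hand":0.2},{"x":-5,"y":0,"z":55,"ax":0,"ay":0,"az":0,"hand":0.2},{"x":-5,"y":0,"z":55,"ax":0,"ay":0,"az":0,"hand":0.2}]'; python3 -m crank '[{"x":0,"y":0,"z":0,"ax":0,"ay":-10.1,"az":0,"hand":0.2},{"x":0,"y":0,"z":0,"ax":0,"ay":-10.1,"az":0,"hand":0.2},{"x":0,"y":0,"z":0,"ax":0,"ay":-10.1,"az":0,"hand":0.2},{"x":0,"y":0,"z":0,"ax":0,"ay":-10.1,"az":0,"hand":0.2},{"x":0,"y":0,"z":0,"ax":0,"ay":0,"az":0,"hand":0.2}]'; python3 -c "
from h import *
st();p=fromchuck(50,14);print(p);go(*p,110,8.2)"
```

```text
clock: 47.92
eef_pos: [548.0, -62.0, 169.6]
tcp_rot: [-1.571, 0.001, -0.562]
contact_force: [0.7, -1.2, -1.1]
grip_width: 31.9
clock: 48.55
eef_pos: [547.4, -63.4, 169.6]
tcp_rot: [-1.569, 0.001, 0.143]
contact_force: [-0.4, 0.2, -0.3]
grip_width: 32.4
t48.55 p[547.4 -63.4 169.6] rpy[-89.9   0.1   8.2] F[-0.4  0.2 -0.3] w32.4 j[ 0.88  0.49 -1.08  1.65  0.45  1.28 -0.14]
[600.29200647  39.98831392]
t48.55 at [547.4 -63.4 169.6] yaw 8.2 -> tool dx 67.1 dy 59.6 dz 94.8 ay -0.0 (turn FIRST, then shift: dx 67.1 dz 94.8)
```

```bash
python3 -m crank '[{"x":33,"y":5,"z":47,"ax":0,"ay":0,"az":0,"hand":0.2},{"x":33,"y":10,"z":47,"ax":0,"ay":0,"az":0,"hand":0.2},{"x":0,"y":35,"z":0,"ax":0,"ay":0,"az":0,"hand":0.2},{"x":0,"y":5,"z":0,"ax":0,"ay":0,"az":0,"hand":0.2},{"x":0,"y":0,"z":0,"ax":0,"ay":0,"az":0,"hand":0.2}]'; python3 -c "
from h import *
st();p=fromchuck(50,14);print(p);go(*p,75,8.2)
c=cam('scene');save('pics/s34.png',c['frame'],220,100,400,280,3.3)
c=cam('top');save('pics/t34.png',c['frame'],290,150,400,290,4)"
```

```text
clock: 49.18
eef_pos: [599.6, 37.9, 115.5]
tcp_rot: [-1.571, 0.001, 0.14]
contact_force: [-0.7, 1.1, 0.1]
grip_width: 31.9
t49.17 p[599.6  37.9 115.5] rpy[-90.    0.1   8. ] F[-0.7  1.1  0.1] w31.9 j[ 0.58  0.64 -1.    1.58  0.56  1.24 -0.37]
[600.29200647  39.98831392]
t49.17 at [599.6  37.9 115.5] yaw 8.0 -> tool dx 1.0 dy 40.5 dz 2.0 ay -0.2 (turn FIRST, then shift: dx 1.0 dz 2.0)
```

View pics/s34.png

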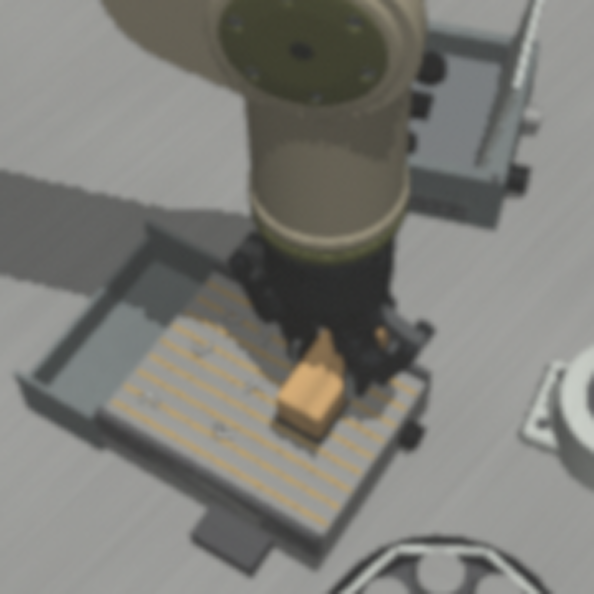

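```bash
python3 -m crank '[{"x":1,"y":18,"z":1,"ax":0,"ay":0,"az":0,"hand":0.2},{"x":0,"y":14,"z":0,"ax":0,"ay":0,"az":0,"hand":0.2},{"x":0,"y":4,"z":0,"ax":0,"ay":0,"az":0,"hand":0.2},{"x":0,"y":0,"z":0,"ax":0,"ay":0,"az":0,"hand":0.2},{"x":0,"y":0,"z":0,"ax":0,"ay":0,"az":0,"hand":0.2}]'; python3 -c "
from h import *
st();p=fromchuck(50,14);print(p);go(*p,74,8.2)"
```

```text
clock: 49.9
eef_pos: [600.8, 40.3, 79.9]
tcp_rot: [-1.571, -0.001, 0.144]
contact_force: [0.3, 0.1, -1.0]
grip_width: 31.9
t49.90 p[600.8  40.3  79.9] rpy[-90.   -0.    8.2] F[ 0.3  0.1 -1. ] w31.9 j[ 0.56  0.68 -0.97  1.61  0.59  1.18 -0.4 ]
[600.29200647  39.98831392]
t49.90 at [600.8  40.3  79.9] yaw 8.2 -> tool dx -0.6 dy 5.9 dz -0.3 ay 0.0 (turn FIRST, then shift: dx -0.6 dz -0.2)
```

```bash
python3 -m crank '[{"x":0,"y":3.5,"z":0,"ax":0,"ay":0,"az":0,"hand":0.2},{"x":0,"y":0,"z":0,"ax":0,"ay":0,"az":0,"hand":0.2}]';python3 -m crank '[{"x":0,"y":1.5,"z":0,"ax":0,"ay":0,"az":0,"hand":0.2},{"x":0,"y":0,"z":0,"ax":0,"ay":0,"az":0,"hand":0.2}]'; python3 -m crank '[{"x":0,"y":1,"z":0,"ax":0,"ay":0,"az":0,"hand":0.2},{"x":0,"y":0,"z":0,"ax":0,"ay":0,"az":0,"hand":0.2}]'
```

```text
clock: 50.15
eef_pos: [600.4, 40.1, 75.9]
tcp_rot: [-1.571, 0.0, 0.144]
contact_force: [-0.0, -1.0, -0.6]
grip_width: 32.1
clock: 50.4
eef_pos: [600.5, 40.1, 74.4]
tcp_rot: [-1.571, 0.0, 0.144]
contact_force: [1.5, 0.4, -1.3]
grip_width: 32.3
clock: 50.65
eef_pos: [600.6, 40.1, 74.1]
tcp_rot: [-1.571, -0.0, 0.143]
contact_force: [-1.2, -1.7, 5.4]
grip_width: 32.1
```

```bash
python3 -m crank '[{"x":-15,"y":0,"z":0,"ax":0,"ay":0,"az":0,"hand":0.2},{"x":-15,"y":0,"z":0,"ax":0,"ay":0,"az":0,"hand":0.2},{"x":-15,"y":0,"z":0,"ax":0,"ay":0,"az":0,"hand":0.2},{"x":-15,"y":0,"z":0,"ax":0,"ay":0,"az":0,"hand":0.2}]';python3 -c "
from h import *
st();p=fromchuck(-15,14);go(*p,74,8.2)
c=cam('scene');save('pics/s35.png',c['frame'],220,100,400,280,3.3)"
```

```text
clock: 51.15
eef_pos: [541.6, 31.7, 74.1]
tcp_rot: [-1.571, -0.002, 0.143]
contact_force: [2.2, 0.5, 2.5]
grip_width: 32.6
t51.15 p[541.6  31.7  74.1] rpy[-90.   -0.1   8.2] F[2.2 0.5 2.5] w32.6 j[ 0.67  0.58 -1.02  1.78  0.55  1.1  -0.4 ]
t51.15 at [541.6  31.7  74.1] yaw 8.2 -> tool dx -5.8 dy 0.1 dz -0.2 ay 0.0 (turn FIRST, then shift: dx -5.8 dz -0.2)
```

View pics/s35.png

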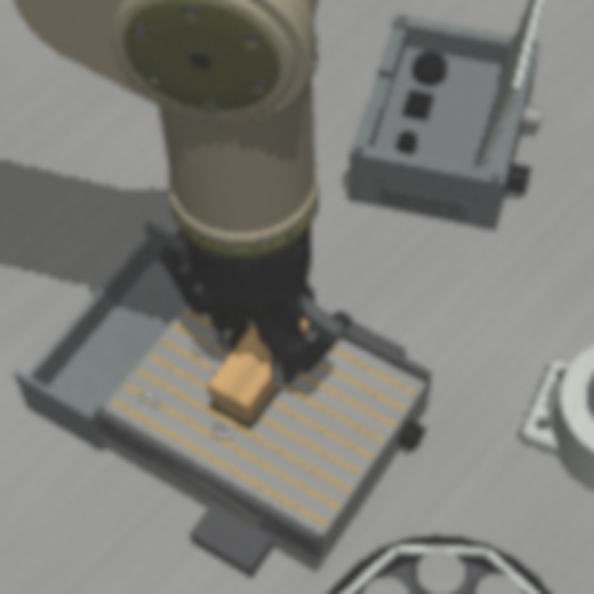

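```bash
python3 -m crank '[{"x":-15,"y":0,"z":0,"ax":0,"ay":0,"az":0,"hand":0.2},{"x":-15,"y":0,"z":0,"ax":0,"ay":0,"az":0,"hand":0.2},{"x":-15,"y":0,"z":0,"ax":0,"ay":0,"az":0,"hand":0.2},{"x":-12,"y":0,"z":0,"ax":0,"ay":0,"az":0,"hand":0.2}]';python3 -m crank '[{"x":-12,"y":0,"z":0,"ax":0,"ay":0,"az":0,"hand":0.2},{"x":-12,"y":0,"z":0,"ax":0,"ay":0,"az":0,"hand":0.2},{"x":-12,"y":0,"z":0,"ax":0,"ay":0,"az":0,"hand":0.2},{"x":-8,"y":0,"z":0,"ax":0,"ay":0,"az":0,"hand":0.2},{"x":0,"y":0,"z":0,"ax":0,"ay":0,"az":0,"hand":0.2}]'; python3 -c "
from h import *
st();print(chuckxy(get_obs()['eef_pos']))
c=cam('scene');save('pics/s36.png',c['frame'],220,100,400,280,3.3)"
```

```text
clock: 51.7
eef_pos: [485.2, 23.5, 74.0]
tcp_rot: [-1.571, -0.002, 0.144]
contact_force: [3.7, 0.3, 2.5]
grip_width: 31.8
clock: 52.32
eef_pos: [439.3, 16.4, 72.7]
tcp_rot: [-1.571, 0.003, 0.143]
contact_force: [-0.6, -1.5, -1.5]
grip_width: 32.2
t52.33 p[439.3  16.4  72.7] rpy[-90.    0.2   8.2] F[-0.6 -1.5 -1.5] w32.2 j[ 0.9   0.39 -1.16  2.03  0.42  1.   -0.33]
[[-112.7   13.6]]
```

View pics/s36.png

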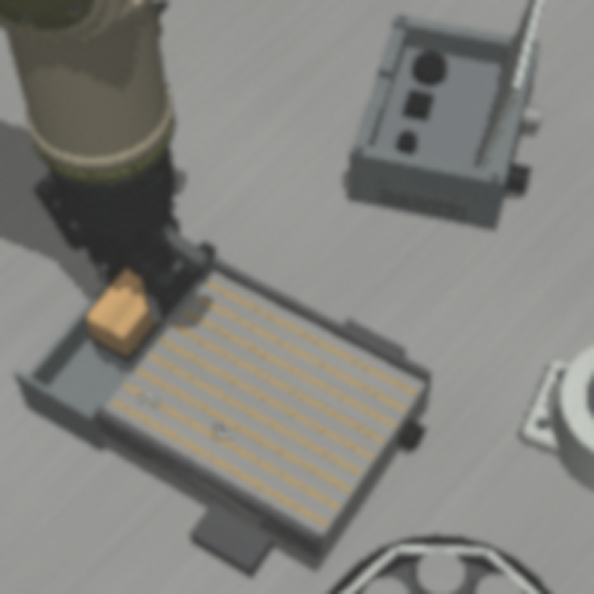

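```bash
python3 -m crank '[{"x":0,"y":-25,"z":0,"ax":0,"ay":0,"az":0,"hand":0.2},{"x":10,"y":-20,"z":0,"ax":0,"ay":0,"az":0,"hand":0.2},{"x":50,"y":0,"z":-11,"ax":0,"ay":0,"az":0,"hand":0.2},{"x":50,"y":0,"z":-11,"ax":0,"ay":0,"az":0,"hand":0.2},{"x":50,"y":0,"z":-11,"ax":0,"ay":0,"az":0,"hand":0.2}]';python3 -m crank '[{"x":0,"y":0,"z":0,"ax":0,"ay":0,"az":0,"hand":0.2},{"x":0,"y":0,"z":0,"ax":0,"ay":0,"az":0,"hand":0.2}]'; python3 -c "
from h import *
st();print(chuckxy(get_obs()['eef_pos']));p=fromchuck(45,-20);go(*p,74.2,8.2)
c=cam('top');save('pics/t37.png',c['frame'],290,150,400,290,4)
c=cam('scene');save('pics/s37.png',c['frame'],220,100,400,280,3.3)"
```

```text
clock: 53.0
eef_pos: [605.6, 6.7, 117.4]
tcp_rot: [-1.571, 0.002, 0.143]
contact_force: [0.8, -0.0, 1.1]
grip_width: 32.1
clock: 53.25
eef_pos: [603.5, 8.0, 117.5]
tcp_rot: [-1.57, 0.002, 0.144]
contact_force: [0.3, 0.1, -1.3]
grip_width: 32.2
t53.25 p[603.5   8.  117.5] rpy[-89.9   0.1   8.3] F[ 0.3  0.1 -1.3] w32.2 j[ 0.64  0.65 -1.01  1.56  0.57  1.25 -0.32]
[[ 48.6 -18.1]]
t53.25 at [603.5   8.  117.5] yaw 8.3 -> tool dx -3.5 dy 43.3 dz -1.9 ay 0.1 (turn FIRST, then shift: dx -3.6 dz -1.9)
```

View pics/s37.png

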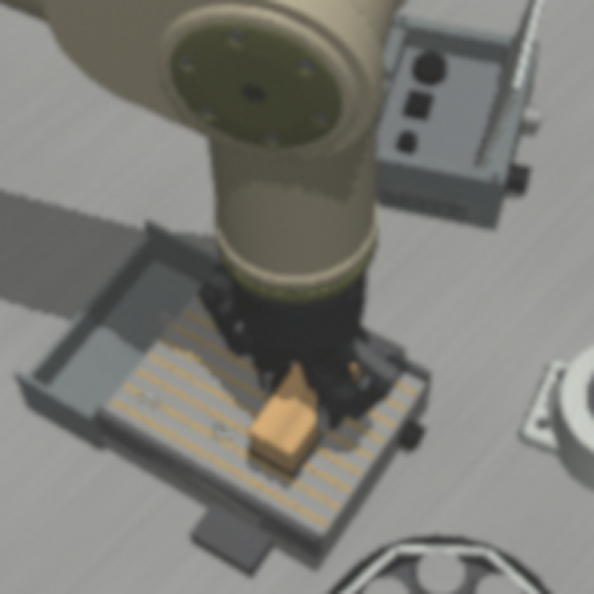

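```bash
python3 -m crank '[{"x":0,"y":18,"z":-2,"ax":0,"ay":0,"az":0,"hand":0.2},{"x":0,"y":14,"z":0,"ax":0,"ay":0,"az":0,"hand":0.2},{"x":0,"y":7,"z":0,"ax":0,"ay":0,"az":0,"hand":0.2},{"x":0,"y":0,"z":0,"ax":0,"ay":0,"az":0,"hand":0.2},{"x":0,"y":0,"z":0,"ax":0,"ay":0,"az":0,"hand":0.2}]'; python3 -c "
from h import *
st();print(chuckxy(get_obs()['eef_pos']))"
```

```text
clock: 53.98
eef_pos: [604.8, 5.6, 79.9]
tcp_rot: [-1.571, -0.001, 0.144]
contact_force: [0.0, -0.1, -0.4]
grip_width: 32.2
t53.98 p[604.8   5.6  79.9] rpy[-90.   -0.    8.2] F[ 0.  -0.1 -0.4] w32.2 j[ 0.62  0.69 -0.98  1.6   0.6   1.19 -0.34]
[[ 49.6 -20.7]]
```

```bash
python3 -m crank '[{"x":0,"y":5.2,"z":0,"ax":0,"ay":0,"az":0,"hand":0.2},{"x":0,"y":0,"z":0,"ax":0,"ay":0,"az":0,"hand":0.2}]';python3 -m crank '[{"x":0,"y":1,"z":0,"ax":0,"ay":0,"az":0,"hand":0.2},{"x":0,"y":0,"z":0,"ax":0,"ay":0,"az":0,"hand":0.2}]'
```

```text
clock: 54.22
eef_pos: [604.6, 5.4, 74.2]
tcp_rot: [-1.571, -0.0, 0.144]
contact_force: [1.0, -0.6, -0.9]
grip_width: 32.0
clock: 54.48
eef_pos: [604.6, 5.4, 74.1]
tcp_rot: [-1.571, -0.0, 0.144]
contact_force: [-3.4, -1.7, 5.7]
grip_width: 31.9
```

```bash
python3 -m crank '[{"x":-15,"y":0,"z":0,"ax":0,"ay":0,"az":0,"hand":0.2},{"x":-15,"y":0,"z":0,"ax":0,"ay":0,"az":0,"hand":0.2},{"x":-15,"y":0,"z":0,"ax":0,"ay":0,"az":0,"hand":0.2},{"x":-15,"y":0,"z":0,"ax":0,"ay":0,"az":0,"hand":0.2}]';python3 -c "
from h import *
st();print(chuckxy(get_obs()['eef_pos']))
c=cam('scene');save('pics/s38.png',c['frame'],220,100,400,280,3.3)"
```

```text
clock: 54.98
eef_pos: [545.8, -3.1, 74.1]
tcp_rot: [-1.571, -0.003, 0.144]
contact_force: [2.4, -0.1, 3.1]
grip_width: 32.1
t54.98 p[545.8  -3.1  74.1] rpy[-90.   -0.1   8.2] F[ 2.4 -0.1  3.1] w32.1 j[ 0.74  0.59 -1.03  1.77  0.56  1.11 -0.34]
[[-10.1 -20.8]]
```

View pics/s38.png

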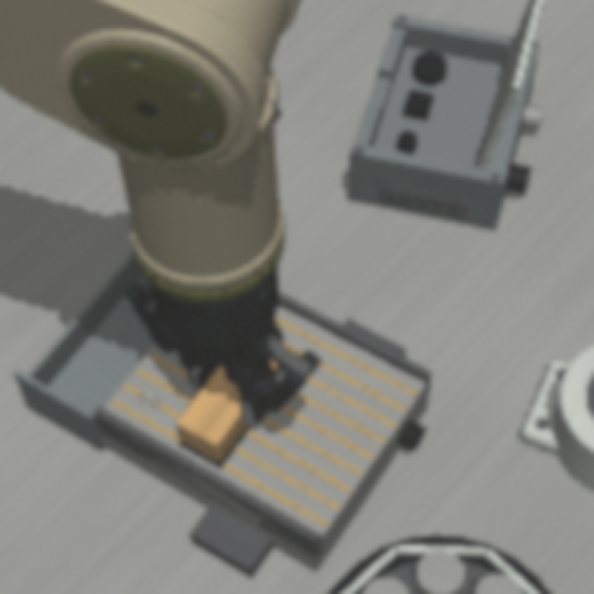

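```bash
python3 -m crank '[{"x":-15,"y":0,"z":0,"ax":0,"ay":0,"az":0,"hand":0.2},{"x":-15,"y":0,"z":0,"ax":0,"ay":0,"az":0,"hand":0.2},{"x":-15,"y":0,"z":0,"ax":0,"ay":0,"az":0,"hand":0.2},{"x":-12,"y":0,"z":0,"ax":0,"ay":0,"az":0,"hand":0.2}]';python3 -m crank '[{"x":-12,"y":0,"z":0,"ax":0,"ay":0,"az":0,"hand":0.2},{"x":-12,"y":0,"z":0,"ax":0,"ay":0,"az":0,"hand":0.2},{"x":-12,"y":0,"z":0,"ax":0,"ay":0,"az":0,"hand":0.2},{"x":-8,"y":0,"z":0,"ax":0,"ay":0,"az":0,"hand":0.2},{"x":0,"y":0,"z":0,"ax":0,"ay":0,"az":0,"hand":0.2}]'; python3 -m crank '[{"x":0,"y":-30,"z":0,"ax":0,"ay":0,"az":0,"hand":0.2},{"x":0,"y":-40,"z":0,"ax":0,"ay":0,"az":0,"hand":0.2},{"x":0,"y":-30,"z":0,"ax":0,"ay":0,"az":0,"hand":0.2},{"x":0,"y":0,"z":0,"ax":0,"ay":0,"az":0,"hand":0.2}]';python3 -c "
from h import *
st();print(chuckxy(get_obs()['eef_pos']))
c=cam('scene');save('pics/s39.png',c['frame'],220,100,400,280,3.3)"
```

```text
clock: 55.52
eef_pos: [489.2, -11.3, 74.0]
tcp_rot: [-1.571, -0.002, 0.144]
contact_force: [4.5, 1.0, 5.8]
grip_width: 32.0
clock: 56.15
eef_pos: [443.5, -18.3, 72.6]
tcp_rot: [-1.571, 0.003, 0.143]
contact_force: [-0.4, 0.1, -0.6]
grip_width: 31.9
clock: 56.65
eef_pos: [446.2, -17.8, 174.7]
tcp_rot: [-1.572, -0.002, 0.143]
contact_force: [-0.8, 0.0, -1.2]
grip_width: 32.3
t56.65 p[446.2 -17.8 174.7] rpy[-90.1  -0.1   8.2] F[-0.8  0.  -1.2] w32.3 j[ 1.16  0.25 -1.32  1.9   0.26  1.19 -0.1 ]
[[-110.7  -21.2]]
```

View pics/s39.png

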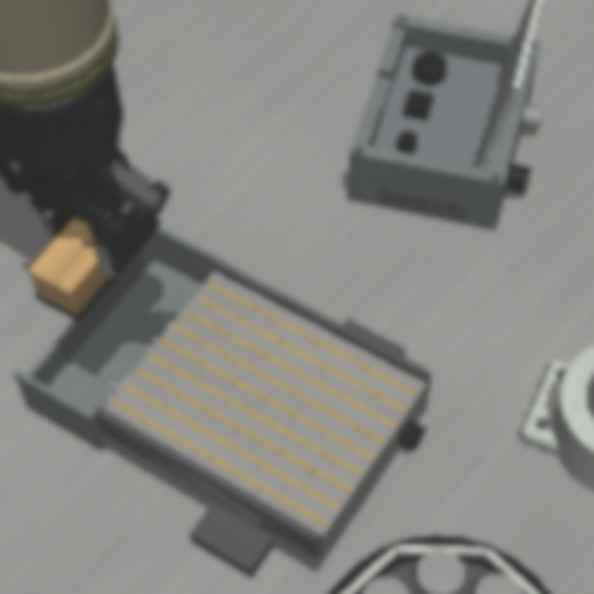

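```bash
python3 -m crank '[{"x":20,"y":0,"z":-40,"ax":0,"ay":10.1,"az":0,"hand":0.2},{"x":10,"y":0,"z":-30,"ax":0,"ay":10.1,"az":0,"hand":0.2},{"x":0,"y":0,"z":-30,"ax":0,"ay":10.1,"az":0,"hand":0.2},{"x":0,"y":0,"z":-30,"ax":0,"ay":10.1,"az":0,"hand":0.2},{"x":0,"y":0,"z":-30,"ax":0,"ay":0,"az":0,"hand":0.2}]';python3 -c "
from h import *
st();go(422.7,-309.9,110,-32.2)
c=cam('scene');save('pics/s40.png',c['frame'],220,160,300,240,8)
c=cam('top');save('pics/t40.png',c['frame'],300,200,390,290,7)"
```

```text
clock: 57.32
eef_pos: [445.0, -167.9, 171.5]
tcp_rot: [-1.571, 0.003, -0.564]
contact_force: [0.2, -0.4, 0.1]
grip_width: 32.3
t57.33 p[ 445.  -167.9  171.5] rpy[-90.    0.2 -32.3] F[ 0.2 -0.4  0.1] w32.3 j[ 1.23  0.26 -1.06  1.84  0.24  1.19 -0.47]
t57.33 at [ 445.  -167.9  171.5] yaw -32.3 -> tool dx 57.2 dy 61.3 dz -131.9 ay -0.1 (turn FIRST, then shift: dx 56.8 dz -132.0)
```

View pics/s40.png

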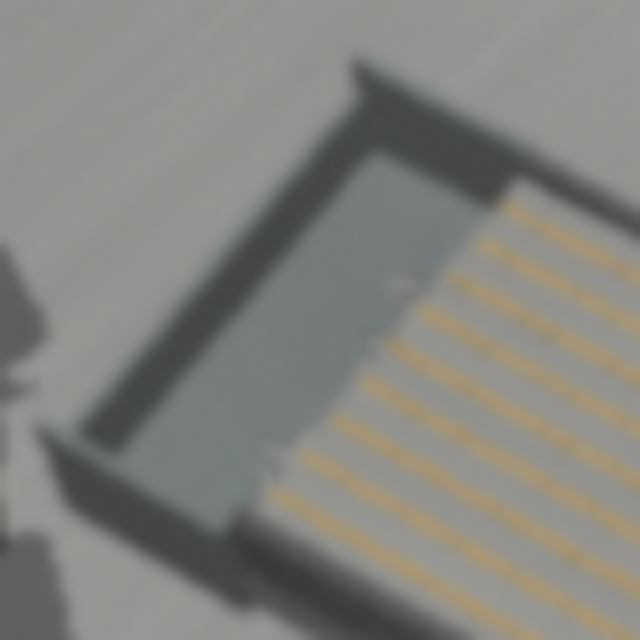

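View pics/t40.png

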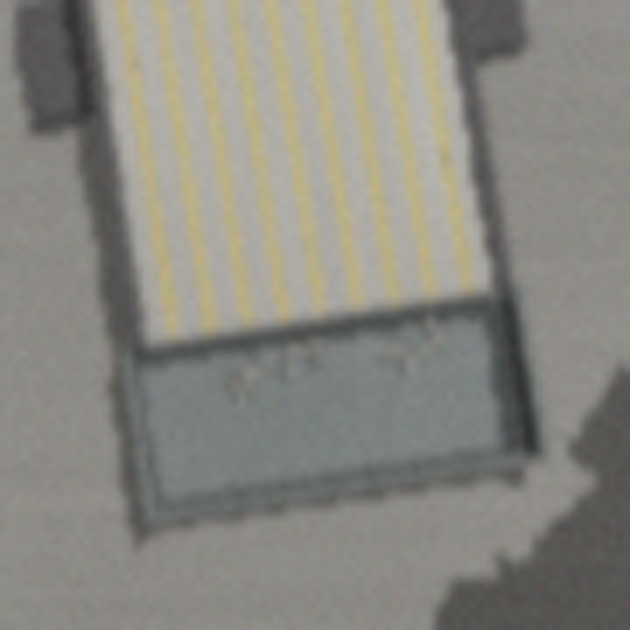

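```bash
python3 -m crank '[{"x":10,"y":5,"z":-44,"ax":0,"ay":0,"az":0,"hand":0.2},{"x":20,"y":5,"z":-44,"ax":0,"ay":0,"az":0,"hand":0.2},{"x":27,"y":10,"z":-44,"ax":0,"ay":0,"az":0,"hand":0.2},{"x":0,"y":25,"z":0,"ax":0,"ay":0,"az":0,"hand":0.2},{"x":0,"y":0,"z":0,"ax":0,"ay":0,"az":0,"hand":0.2}]';python3 -c "
from h import *
st();go(424,-307,33,-32.2)
c=cam('top');cc=cam('scene')
print(chuckxy(toplane(c,np.array([(245,385),(297,360),(400,358),(432,330)])/7+[300,200],6)))
save('pics/s41.png',cc['frame'],60,180,240,340,4)
save('pics/t41.png',c['frame'],300,230,390,290,8)"
```

```text
clock: 58.05
eef_pos: [422.8, -307.8, 125.3]
tcp_rot: [-1.569, 0.006, -0.561]
contact_force: [-0.6, 1.2, -0.3]
grip_width: 32.1
t58.05 p[ 422.8 -307.8  125.3] rpy[-89.9   0.3 -32.1] F[-0.6  1.2 -0.3] w32.1 j[ 1.33  0.42 -0.94  1.77  0.37  1.14 -0.28]
t58.05 at [ 422.8 -307.8  125.3] yaw -32.1 -> tool dx 1.1 dy 92.2 dz 1.2 ay 0.1 (turn FIRST, then shift: dx 0.6 dz 1.4)
[[-113.5   32.6]
 [-106.8   10.3]
 [-112.3  -31. ]
 [-103.1  -45.6]]
```

View pics/s41.png

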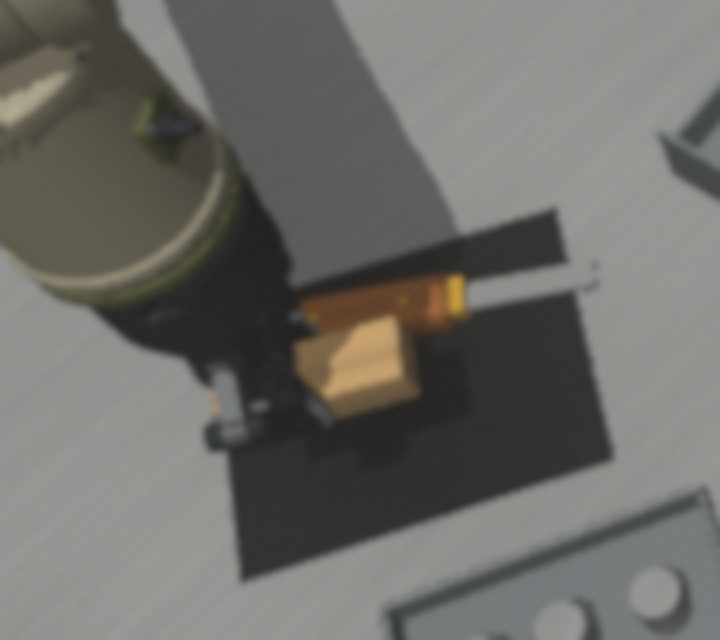

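View pics/t41.png

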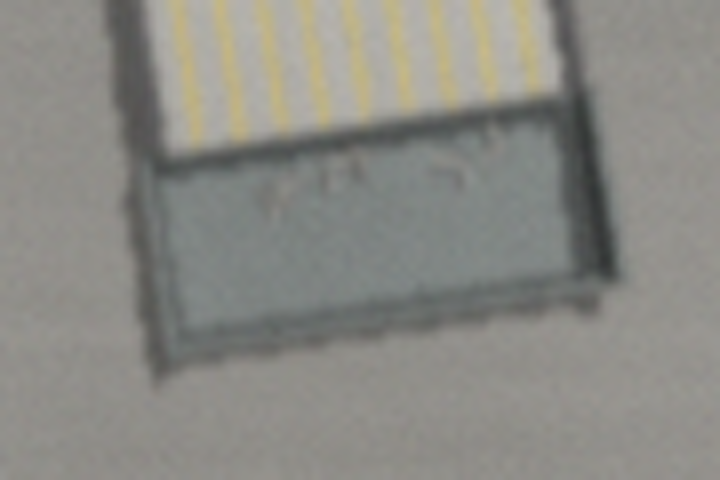

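```bash
python3 -m crank '[{"x":2,"y":35,"z":0,"ax":0,"ay":0,"az":0,"hand":0.2},{"x":0,"y":30,"z":0,"ax":0,"ay":0,"az":0,"hand":0.2},{"x":0,"y":19,"z":0,"ax":0,"ay":0,"az":0,"hand":0.2},{"x":0,"y":4,"z":0,"ax":0,"ay":0,"az":0,"hand":0.2},{"x":0,"y":0,"z":0,"ax":0,"ay":0,"az":0,"hand":0.2}]';python3 -c "
from h import *
st();go(424,-307,31.3,-32.2)"
```

```text
clock: 58.78
eef_pos: [426.5, -310.4, 41.1]
tcp_rot: [-1.571, -0.001, -0.561]
contact_force: [-0.1, 0.4, -0.4]
grip_width: 32.0
t58.77 p[ 426.5 -310.4   41.1] rpy[-90.   -0.1 -32.1] F[-0.1  0.4 -0.4] w32.0 j[ 1.26  0.53 -0.86  1.84  0.48  0.99 -0.37]
t58.77 at [ 426.5 -310.4   41.1] yaw -32.1 -> tool dx -4.0 dy 9.8 dz 1.6 ay 0.1 (turn FIRST, then shift: dx -4.0 dz 1.6)
```

```bash
python3 -m crank '[{"x":-3,"y":5,"z":2,"ax":0,"ay":0,"az":0,"hand":0.2},{"x":0,"y":4,"z":0,"ax":0,"ay":0,"az":0,"hand":0.2},{"x":0,"y":0.8,"z":0,"ax":0,"ay":0,"az":0,"hand":0.2},{"x":0,"y":0,"z":0,"ax":0,"ay":0,"az":0,"hand":0.2}]'; python3 -c "
from h import *
st()";python3 -m crank '[{"x":0,"y":0,"z":0,"ax":0,"ay":0,"az":0,"hand":0.4},{"x":0,"y":0,"z":0,"ax":0,"ay":0,"az":0,"hand":0.6},{"x":0,"y":0,"z":0,"ax":0,"ay":0,"az":0,"hand":0.6}]'; python3 -m crank '[{"x":0,"y":-20,"z":0,"ax":0,"ay":0,"az":0,"hand":0.6},{"x":0,"y":-40,"z":0,"ax":0,"ay":0,"az":0,"hand":0.6},{"x":0,"y":-60,"z":0,"ax":0,"ay":0,"az":0,"hand":0.6},{"x":0,"y":-40,"z":0,"ax":0,"ay":0,"az":0,"hand":0},{"x":0,"y":0,"z":0,"ax":0,"ay":0,"az":0,"hand":0}]'; python3 -c "
from h import *
st()
c=cam('top');cc=cam('scene')
save('pics/s42.png',cc['frame'],60,180,240,340,4)
save('pics/t42.png',c['frame'],390,210,510,320,5)"
```

```text
clock: 59.28
eef_pos: [424.5, -307.1, 31.1]
tcp_rot: [-1.571, -0.0, -0.561]
contact_force: [-2.5, 2.0, 5.5]
grip_width: 32.3
t59.27 p[ 424.5 -307.1   31.1] rpy[-90.   -0.  -32.2] F[-2.5  2.   5.5] w32.3 j[ 1.25  0.54 -0.86  1.86  0.49  0.97 -0.38]
clock: 59.65
eef_pos: [424.4, -307.2, 30.4]
tcp_rot: [-1.571, -0.0, -0.562]
contact_force: [-0.1, 0.3, -0.1]
grip_width: 51.2
clock: 60.28
eef_pos: [426.5, -307.7, 195.2]
tcp_rot: [-1.572, -0.007, -0.561]
contact_force: [0.2, -0.8, -0.5]
grip_width: 15.5
t60.27 p[ 426.5 -307.7  195.2] rpy[-90.1  -0.4 -32.2] F[ 0.2 -0.8 -0.5] w15.5 j[ 1.37  0.34 -0.98  1.69  0.3   1.26 -0.24]
```

View pics/s42.png

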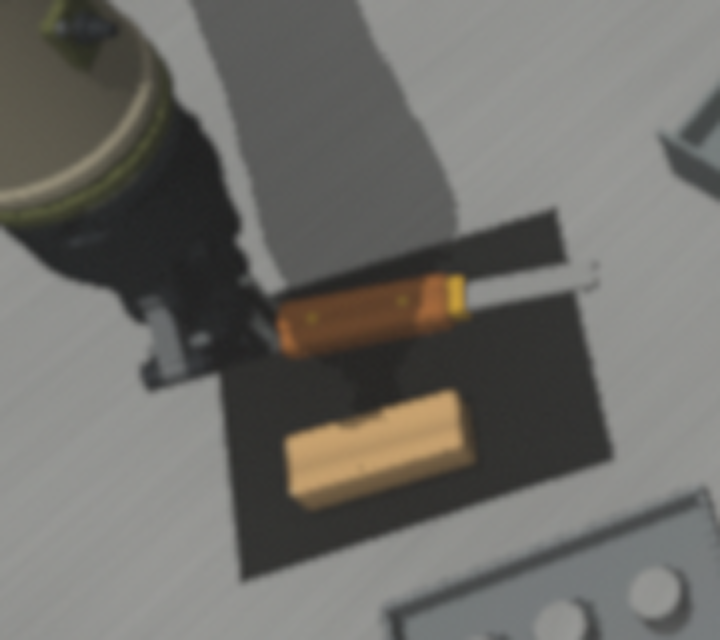

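```bash
cat >> h.py <<'E'
UN=dict(o=np.array([486.3,307.]),a=np.radians(25.8))
def fromunit(x,y):
    X=np.array([np.cos(UN['a']),np.sin(UN['a'])]);Y=np.array([-X[1],X[0]]); return UN['o']+x*X+y*Y
def unitxy(p):
    X=np.array([np.cos(UN['a']),np.sin(UN['a'])]);Y=np.array([-X[1],X[0]]); d=np.atleast_2d(p)[:,:2]-UN['o']; return np.c_[d@X,d@Y].round(1)
E
python3 -m crank '[{"x":0,"y":-25,"z":0,"ax":0,"ay":8,"az":0,"hand":0},{"x":0,"y":-25,"z":0,"ax":0,"ay":8,"az":0,"hand":0},{"x":0,"y":0,"z":0,"ax":0,"ay":8,"az":0,"hand":0},{"x":0,"y":0,"z":0,"ax":0,"ay":8,"az":0,"hand":0},{"x":0,"y":0,"z":0,"ax":0,"ay":0,"az":0,"hand":0}]'; python3 -c "
from h import *
st();p=fromunit(90,0);print(p);go(500,0,250,-64.2);go(*p,250,-64.2)
c=cam('top');print('oil',toplane(c,[(181,180)],60).round(0),unitxy(toplane(c,[(181,180)],100)))"
```

```text
clock: 61.0
eef_pos: [423.9, -306.7, 239.5]
tcp_rot: [-1.572, 0.002, -1.119]
contact_force: [0.1, 0.2, 0.4]
grip_width: 0.4
t61.00 p[ 423.9 -306.7  239.5] rpy[-90.    0.1 -64.1] F[0.1 0.2 0.4] w0.4 j[ 1.32  0.28 -0.9   1.63  0.22  1.35 -0.73]
[567.32868943 346.17079894]
t61.00 at [ 423.9 -306.7  239.5] yaw -64.1 -> tool dx -242.8 dy -10.2 dz 202.4 ay 0.1 (turn FIRST, then shift: dx -243.1 dz 202.0)
t61.00 at [ 423.9 -306.7  239.5] yaw -64.1 -> tool dx -524.8 dy -9.9 dz 414.1 ay 0.1 (turn FIRST, then shift: dx -525.4 dz 413.3)
oil [[648. 460.  60.]] [[198.4  55.4]]
```

```bash
python3 -m crank '[{"x":-43.7,"y":-2,"z":34.5,"ax":0,"ay":0,"az":0,"hand":0},{"x":-43.7,"y":-2,"z":34.5,"ax":0,"ay":0,"az":0,"hand":0},{"x":-43.7,"y":-2,"z":34.5,"ax":0,"ay":0,"az":0,"hand":0},{"x":-43.7,"y":-2,"z":34.5,"ax":0,"ay":0,"az":0,"hand":0},{"x":-43.7,"y":-2,"z":34.5,"ax":0,"ay":0,"az":0,"hand":0}]'; python3 -m crank '[{"x":-43.7,"y":0,"z":34.5,"ax":0,"ay":0,"az":0,"hand":0},{"x":-43.7,"y":0,"z":34.5,"ax":0,"ay":0,"az":0,"hand":0},{"x":-43.7,"y":0,"z":34.5,"ax":0,"ay":0,"az":0,"hand":0},{"x":0,"y":0,"z":0,"ax":0,"ay":0,"az":0,"hand":0}]'; python3 -c "
from h import *
st();p=fromunit(90,0);go(*p,255,-64.2)"
```

```text
clock: 61.68
eef_pos: [484.3, -33.8, 250.3]
tcp_rot: [-1.571, -0.0, -1.117]
contact_force: [1.6, -0.7, -0.6]
grip_width: -0.2
clock: 62.18
eef_pos: [519.2, 134.4, 250.2]
tcp_rot: [-1.57, 0.003, -1.106]
contact_force: [-0.4, -0.2, 0.5]
grip_width: -0.0
t62.17 p[519.2 134.4 250.2] rpy[-90.    0.2 -63.4] F[-0.4 -0.2  0.5] w-0.0 j[ 0.55  0.37 -1.09  1.57  0.33  1.4  -1.68]
t62.17 at [519.2 134.4 250.2] yaw -63.4 -> tool dx -167.8 dy -4.2 dz 137.9 ay 0.8 (turn FIRST, then shift: dx -169.7 dz 135.5)
```

```bash
python3 -m crank '[{"x":-42,"y":-2,"z":34,"ax":0,"ay":0,"az":0,"hand":0},{"x":-42,"y":-2,"z":34,"ax":0,"ay":0,"az":0,"hand":0},{"x":-42,"y":0,"z":34,"ax":0,"ay":0,"az":0,"hand":0},{"x":-42,"y":0,"z":34,"ax":0,"ay":0.8,"az":0,"hand":0},{"x":0,"y":0,"z":0,"ax":0,"ay":0,"az":0,"hand":0}]'; python3 -c "
from h import *
st();p=fromunit(90,0);go(*p,139,-64.2)
c=cam('top');cc=cam('scene')
save('pics/s43.png',cc['frame'],280,20,460,180,4)
save('pics/t43.png',c['frame'],160,130,320,290,4)"
```

```text
clock: 62.8
eef_pos: [567.5, 343.0, 252.7]
tcp_rot: [-1.574, 0.003, -1.124]
contact_force: [-0.1, -1.1, 0.3]
grip_width: -0.0
t62.80 p[567.5 343.  252.7] rpy[-90.2   0.2 -64.4] F[-0.1 -1.1  0.3] w-0.0 j[-0.02  0.65 -0.98  1.2   0.52  1.55 -2.03]
t62.80 at [567.5 343.  252.7] yaw -64.4 -> tool dx -2.6 dy 113.7 dz 1.5 ay -0.2 (turn FIRST, then shift: dx -3.0 dz 1.2)
```

View pics/s43.png

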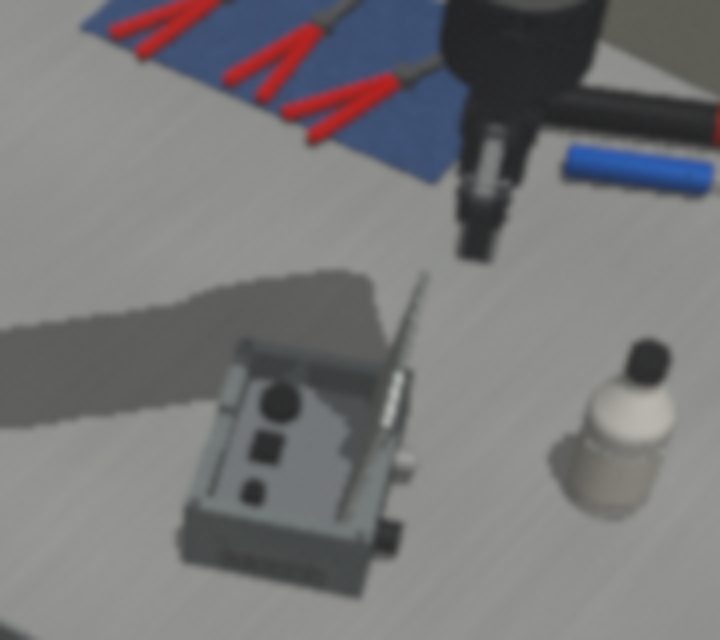

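```bash
python3 -m crank '[{"x":-2,"y":40,"z":1,"ax":0,"ay":0,"az":0,"hand":0},{"x":0,"y":40,"z":0,"ax":0,"ay":0,"az":0,"hand":0},{"x":0,"y":25,"z":0,"ax":0,"ay":0,"az":0,"hand":0},{"x":0,"y":5,"z":0,"ax":0,"ay":0,"az":0,"hand":0},{"x":0,"y":0,"z":0,"ax":0,"ay":0,"az":0,"hand":0}]'; python3 -c "
from h import *
st();print(unitxy(get_obs()['eef_pos']))
cc=cam('scene')
save('pics/s44.png',cc['frame'],280,20,460,180,4)"
```

```text
clock: 63.52
eef_pos: [570.8, 339.1, 145.3]
tcp_rot: [-1.57, -0.0, -1.136]
contact_force: [-0.4, 0.8, 1.2]
grip_width: 0.2
t63.52 p[570.8 339.1 145.3] rpy[-90.   -0.  -65.1] F[-0.4  0.8  1.2] w0.2 j[ 0.    0.71 -0.95  1.36  0.58  1.36 -2.08]
[[90.  -7.8]]
```

View pics/s44.png

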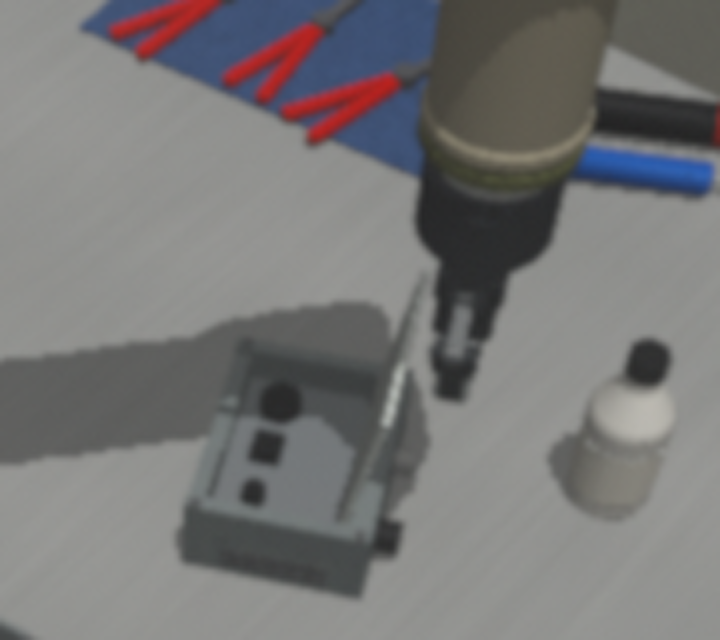

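```bash
python3 -m crank '[{"x":-5,"y":0,"z":-12,"ax":0,"ay":-0.8,"az":0,"hand":0},{"x":0,"y":0,"z":-12,"ax":0,"ay":0,"az":0,"hand":0},{"x":0,"y":-1.5,"z":-13,"ax":0,"ay":0,"az":0,"hand":0},{"x":0,"y":0.7,"z":-13,"ax":0,"ay":0,"az":0,"hand":0},{"x":0,"y":0,"z":0,"ax":0,"ay":0,"az":0,"hand":0}]'; python3 -c "
from h import *
st();print(unitxy(get_obs()['eef_pos']))
cc=cam('scene')
save('pics/s45.png',cc['frame'],280,20,460,180,4)"
```

```text
clock: 64.2
eef_pos: [521.8, 322.7, 145.6]
tcp_rot: [-1.571, -0.001, -1.12]
contact_force: [-1.0, -1.0, 0.0]
grip_width: 0.2
t64.20 p[521.8 322.7 145.6] rpy[-90.   -0.1 -64.1] F[-1. -1.  0.] w0.2 j[ 0.07  0.63 -0.99  1.51  0.53  1.3  -2.1 ]
[[38.8 -1.3]]
```

View pics/s45.png

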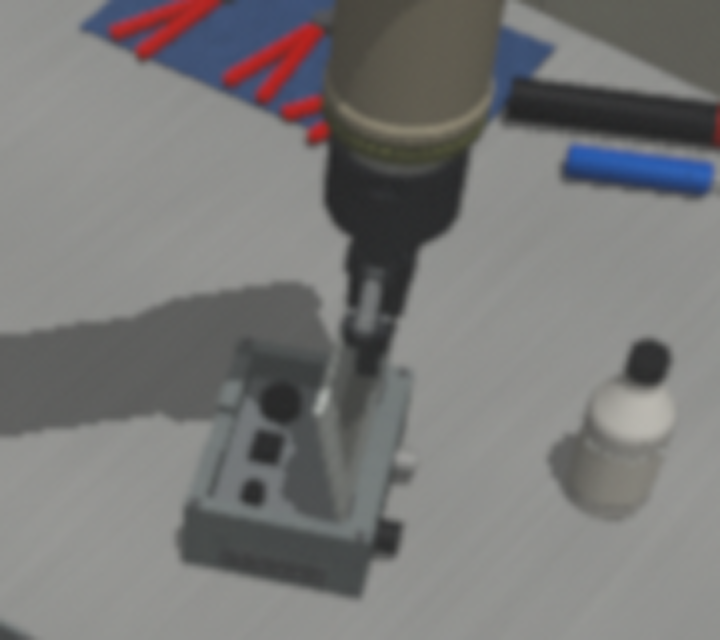

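```bash
python3 -m crank '[{"x":0,"y":3,"z":-12.7,"ax":0,"ay":0,"az":0,"hand":0},{"x":0,"y":5.1,"z":-12,"ax":0,"ay":0,"az":0,"hand":0},{"x":0,"y":7.1,"z":-11,"ax":0,"ay":0,"az":0,"hand":0},{"x":0,"y":9,"z":-9.5,"ax":0,"ay":0,"az":0,"hand":0},{"x":0,"y":0,"z":0,"ax":0,"ay":0,"az":0,"hand":0}]'; python3 -m crank '[{"x":0,"y":10.4,"z":-7.9,"ax":0,"ay":0,"az":0,"hand":0},{"x":0,"y":11.7,"z":-5.9,"ax":0,"ay":0,"az":0,"hand":0},{"x":0,"y":0,"z":0,"ax":0,"ay":0,"az":0,"hand":0}]'; python3 -c "
from h import *
st();print(unitxy(get_obs()['eef_pos']))
cc=cam('scene')
save('pics/s46.png',cc['frame'],280,20,460,180,4)"
```

```text
clock: 64.88
eef_pos: [481.4, 303.1, 120.4]
tcp_rot: [-1.572, -0.0, -1.12]
contact_force: [0.7, 1.1, -0.8]
grip_width: -0.2
clock: 65.25
eef_pos: [468.5, 297.0, 97.7]
tcp_rot: [-1.573, -0.0, -1.12]
contact_force: [0.2, -0.1, -0.0]
grip_width: 0.2
t65.25 p[468.5 297.   97.7] rpy[-90.1  -0.  -64.2] F[ 0.2 -0.1 -0. ] w0.2 j[ 0.15  0.57 -1.02  1.72  0.52  1.16 -2.14]
[[-20.4  -1.3]]
```

View pics/s46.png

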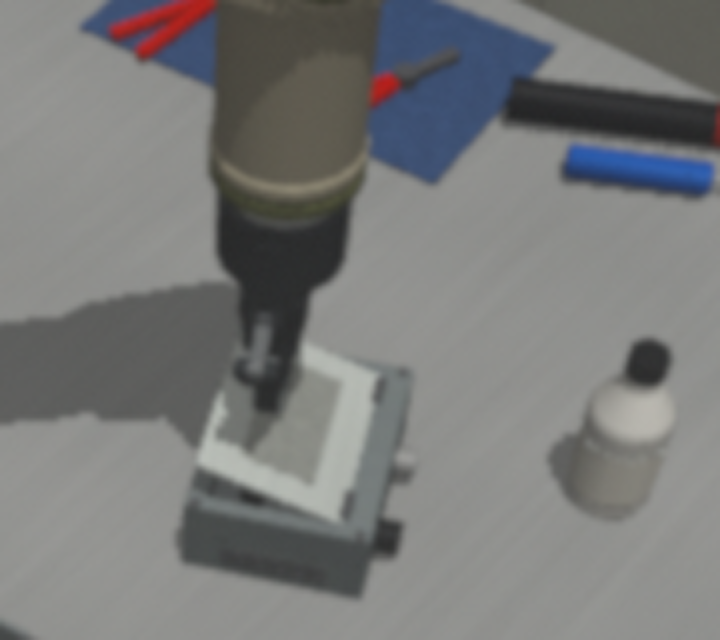

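Nearly shut. Press down the rest while watching force.

```bash
python3 -m crank '[{"x":0,"y":10,"z":-3,"ax":0,"ay":0,"az":0,"hand":0},{"x":0,"y":9,"z":-2,"ax":0,"ay":0,"az":0,"hand":0},{"x":0,"y":3,"z":0,"ax":0,"ay":0,"az":0,"hand":0},{"x":0,"y":0,"z":0,"ax":0,"ay":0,"az":0,"hand":0}]'; python3 -m crank '[{"x":0,"y":2,"z":0,"ax":0,"ay":0,"az":0,"hand":0},{"x":0,"y":0,"z":0,"ax":0,"ay":0,"az":0,"hand":0}]';  python3 -m crank '[{"x":0,"y":1.5,"z":0,"ax":0,"ay":0,"az":0,"hand":0},{"x":0,"y":0,"z":0,"ax":0,"ay":0,"az":0,"hand":0}]'
```

```text
clock: 65.8
eef_pos: [464.9, 295.4, 76.6]
tcp_rot: [-1.572, 0.0, -1.12]
contact_force: [0.0, 0.6, 0.7]
grip_width: -0.0
clock: 66.05
eef_pos: [465.1, 295.5, 75.0]
tcp_rot: [-1.571, 0.0, -1.12]
contact_force: [-1.1, -0.6, -0.2]
grip_width: -0.2
clock: 66.3
eef_pos: [465.2, 295.6, 74.1]
tcp_rot: [-1.57, -0.0, -1.12]
contact_force: [-2.0, -1.8, 6.1]
grip_width: 0.1
```

```bash
python3 -m crank '[{"x":0,"y":1.2,"z":0,"ax":0,"ay":0,"az":0,"hand":0},{"x":0,"y":0,"z":0,"ax":0,"ay":0,"az":0,"hand":0},{"x":0,"y":0,"z":0,"ax":0,"ay":0,"az":0,"hand":0}]'; python3 -m crank '[{"x":0,"y":-20,"z":0,"ax":0,"ay":0,"az":0,"hand":0},{"x":0,"y":-60,"z":0,"ax":0,"ay":0,"az":0,"hand":0},{"x":0,"y":-60,"z":0,"ax":0,"ay":0,"az":0,"hand":0},{"x":60,"y":-10,"z":0,"ax":0,"ay":0,"az":0,"hand":0},{"x":0,"y":0,"z":0,"ax":0,"ay":0,"az":0,"hand":0}]';python3 -c "
from h import *
st()
c=cam('top');cc=cam('scene')
save('pics/s47.png',cc['frame'],0,0,640,400,1.2)
save('pics/t47.png',c['frame'],0,0,640,400,1.2);save('pics/s47b.png',cc['frame'],300,80,400,180,6)"
```

```text
clock: 66.68
eef_pos: [465.2, 295.7, 73.9]
tcp_rot: [-1.57, -0.001, -1.12]
contact_force: [-5.9, -4.9, 18.0]
grip_width: 0.0
clock: 67.3
eef_pos: [495.0, 236.6, 223.8]
tcp_rot: [-1.569, -0.003, -1.129]
contact_force: [0.2, -0.0, -1.1]
grip_width: 0.2
t67.30 p[495.  236.6 223.8] rpy[-89.9  -0.1 -64.7] F[ 0.2 -0.  -1.1] w0.2 j[ 0.34  0.43 -1.1   1.58  0.39  1.37 -1.94]
```

View pics/s47.png

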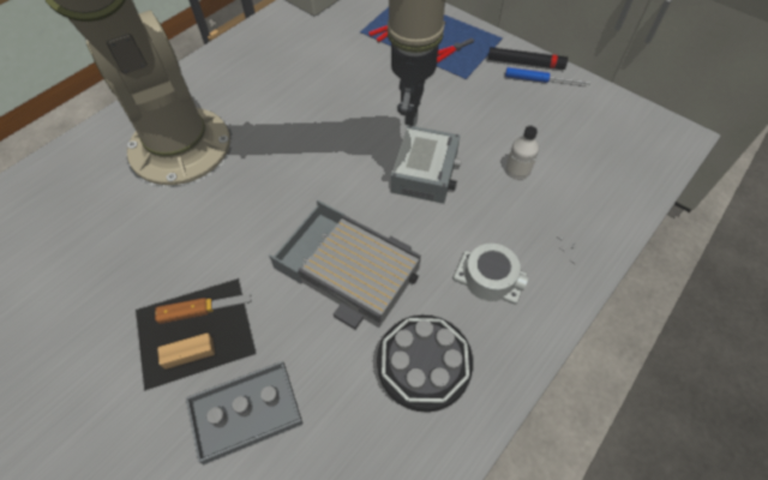

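View pics/s47b.png

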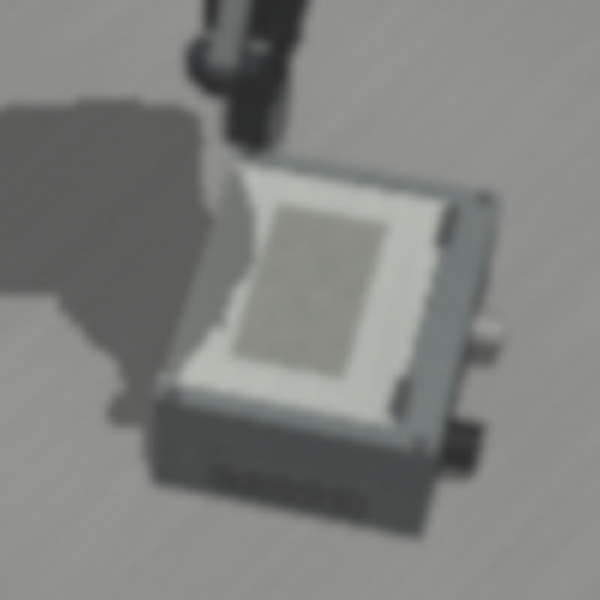

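View pics/t47.png

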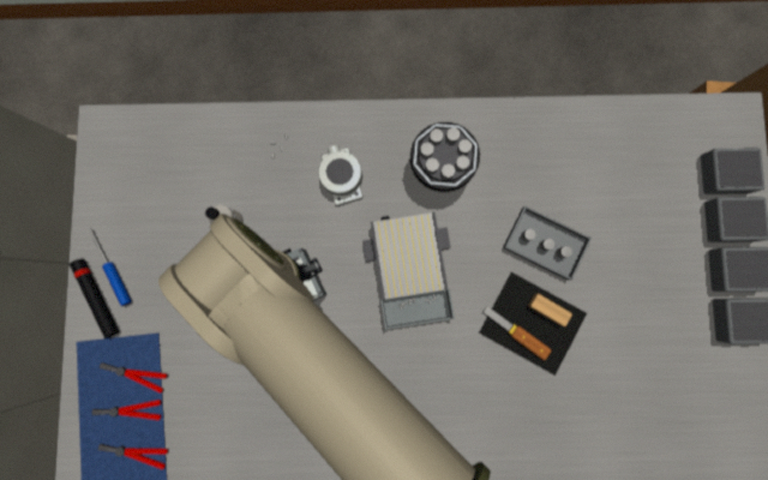

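```bash
python3 -c "
from h import *
c=cam('top');save('pics/t48.png',c['frame'],305,230,385,285,9)
c=cam('scene');save('pics/s48.png',c['frame'],220,160,300,240,7)"
```

```text
(no output)
```

View pics/t48.png

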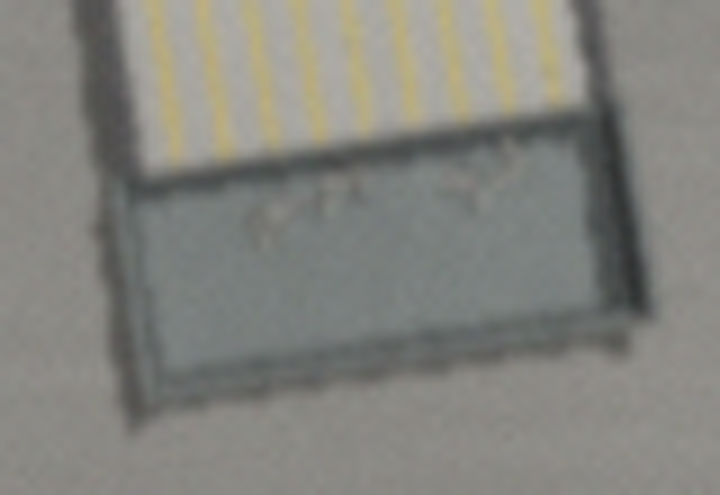

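View pics/s48.png

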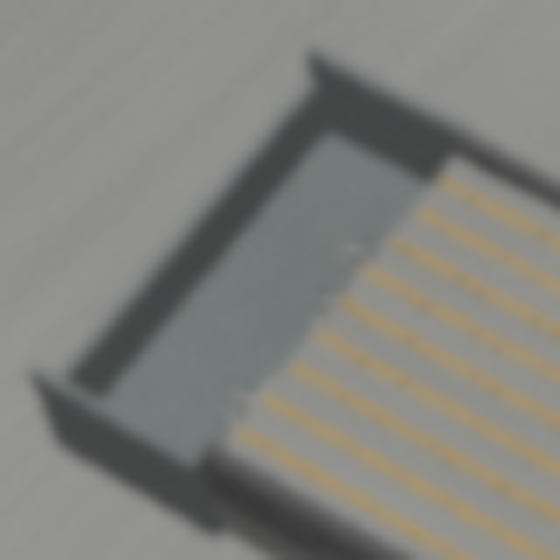

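The chuck face is clear and the chips lie in the trough at its inner wall, in clusters around (265,215), (335,190) and (490,170) in the top view. Everything else is in place, so I am handing in.

```bash
python3 -c "
from bench import r
print(r.finish_job())"
```

```text
the job is handed in; nothing more can be done
None
```

The job was handed in at about 67.5 s; no verdict is reported.

- **Cover and keys:** I levered the cover open with the blade in the slot and swung it to its stop. I then pressed square, large and small with shut fingers. Each key went fully down (about 10–14 N) and was up again afterwards.
- **Pistons:** All three are standing in the tray.
- **Chips:** I swept the chuck in two passes with the scraper block, and the fingers stayed clear of the chips. The last pictures show no chips on the chuck face. They lie in the trough in overlapping clusters, so I could not count all six one by one. I saw none elsewhere on the bench.
- **Finish:** I pushed the cover shut with 18 N, with the fingertips at about 60 mm, and it looks flush. Both tools lie on the mat, the blade's tip sticking out over the edge about as it did at the start. The bystanders were not touched, and the arm is clear of everything.

One disagreement: the two cameras differed by about 3–5 mm in places. I took lateral positions mostly from the top view and heights from the arm's own readings. I noticed no knock to any object and no slackening of the grip.

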